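# Pack sprockets in the stayed-lid case

## Robot

A 6-joint arm with a two-finger parallel gripper is mounted at the origin on the work surface. World frame = base frame: x ahead of the robot, y to its left, z up, the work surface at z = 0. Lengths are in m, angles in rad, forces in N, time in s.
With the tool pointing down it reaches from about 0.3 to 0.825 m from the base axis. Payload 5.4 kg.
Tool frame: the origin (TCP) lies on the centre line of the jaws, within the pads' length; the fingertips stand 11 mm ahead of it and the grasp point (between the pads) lies 8 mm behind it; x points along the fingers, y is the direction in which the jaws open and shut, and the axes are right-handed (so a half turn about x gives the same grasp; the last joint's range is limited). The gripper opens to 92 mm and grips with 3 to 60 N. Pads are 20 mm wide; open, the fingers measure 128 mm over their backs; the gripper's body (75 mm by 189 mm) begins 69 mm behind the grasp point.
Start: joints at [-1.348, 0.158, 1.597, -0, 1.386, -0.21], TCP at [0.241, -0.522, 0.226] pointing down, gripper open.
Joint ranges: [-2.91, 2.91], [-0.94, 2.29], [0.18, 2.7], [-1.29, 4.43], [0.17, 2.64], [-3, 3]. Speed limits (rad/s): [2.57, 2.57, 3.14, 3.14, 3.14, 3.14].

## Interface

Orientations are given as [roll, pitch, yaw] about the fixed x, y, z axes, in that order (R = Rz(yaw) Ry(pitch) Rx(roll)).
In Python, from cell import get_state, optics, ctrl gives the robot as it stands.
- The arm moves only by the shell command python3 -m handwheel 'ROWS' [FORCE]. ROWS is JSON, a list of rows, each a list of 7 numbers: the shift along the tool's x, y, z normalised to -1 to 1, where 1 is 0.4 m, then the turn, a rotation vector about the tool's x, y, z normalised to -1 to 1, where 1 is 180 degrees, then the closure, from -1 (fully open) to 1 (shut). In form: [[dx, dy, dz, ax, ay, az, gripper], ...]. A call has 1 to 5 rows; each row is the pose to reach, as a shift and turn from the pose commanded when the call began, along the tool's axes at that moment, turning the shorter way round; what a row does not reach only later rows make up. A row lasts 1/12 s, in which the tool goes at most 41.7 mm and 7.16 degrees, less where a joint would pass 70% of its speed; a pose out of reach is approached as far as the arm can. A call with a number of a shift or a turn outside -1 to 1 is refused whole. A call with a gripper value outside its range is refused whole. The fingers move at their own pace and stop on an object; FORCE is the grip in N (left out, the last holds). Time passes only in rows, so rows that repeat a pose let the fingers close. It gives the time, the measured TCP pose, the force and the opening at its end, in the units of the state.
- get_state(): the state, without advancing time (a new reading comes with each control period).
- optics.capture(name): name is "scene" or "side" or "wrist"; returns a dict with "pixels" (400x640x3 uint8, blue, green, red), "camera_matrix" (3x3 intrinsics, pixels), "rvec" (rotation vector, rad) and "tvec" (3), from world to camera coordinates, as OpenCV has them; the wrist camera has in their place "mount" (4x4, takes a point from camera to tool coordinates, whose origin is the TCP and whose axes are the tool frame's). Camera axes: x right, y down, z forward; pixel columns grow to the right and rows downward; lengths in m; the calibration is good to about 2 mm. A picture is of the moment at which its call begins: read the wrist's pose just before it. There is no depth.
- ctrl.sign_off(): hands the job in, once; it reports no verdict.
The state is a dict: "clock": time; "joint_positions": joint angles; "qvel": joint speeds; "joint_efforts": joint torques, N m; "tool_pos": TCP position; "orientation": TCP orientation; "contact_force": force on the tool from outside, world axes, zero at the start; "ft_torque": the same for the moment, N m; "gripper_width": finger opening in m.
Only numpy, scipy, OpenCV 4.12 (cv2) and the standard library are available. Lean on these libraries where they do the work, as an engineer would, in place of code of your own. Each camera call takes 0.05 s, during which the arm holds its last target.

## Task

Raise the lid of the plywood case and push the knee of its folding stay on past straight so that it locks, and only then load the case: stack every sprocket from the counter flat on the black rubber pad inside, between the guide posts, one centred over the other, with exactly one fibreboard separator lying flat between each sprocket and the next. With the stack complete and the stay still locked, break the stay's knee forward again and lower the lid gently until it is fully shut, without shoving or knocking over the other things on the counter.

Things in the scene. Friction and masses are not known exactly. Their poses are not given: they have to be found in the camera images.
- lid (a joint): angle of the case lid about its hinge (rad): 0 shut, about 1.48 (85 degrees) when the stay is straight, which is as far as it opens. The stiff hinge (0.75 N m of friction) holds the lid wherever it is left; raising it by its handle takes about 5 to 6 N, lowering it 1 to 3 N.
- lid_hinge (a point): centre of the hinge line at the case's far upper edge, 90 mm above the counter. Axes turn with the lid: with the lid shut x is level and points from handle to hinge, y runs along the hinge line, z up. Opening turns the lid about +y (handle side rises and goes back). The lid is a 220 x 180 x 8 mm board whose underside passes through the hinge line.
- lid_handle (a point): middle of the lid's handle: a round steel bar 12 mm in diameter, 102 mm long, along y, held 35 mm in front of the lid's free edge by two flat arms 46 mm either side of the middle. In the frame of lid_hinge it lies at (-255, 0, 4) mm; 94 mm above the counter with the lid shut. Axes as lid_hinge.
- pad (a point): centre of the top of a rubber pad 100 x 100 x 2 mm on the case's floor, 35 mm above the counter. Axes are the case's: x from its front to its hinge side, y to its left, z up. The case is fixed: an open plywood box 220 (x) by 180 (y) mm, walls 6 mm, rim 90 mm above the counter; its centre is 30 mm behind (+x) the pad's, its hinge line 140 mm behind.
- posts (a point): point 52 mm above the pad's centre, level with the tops of six fixed steel guide posts, 8 mm in diameter, that stand round the stack: four at (+-40, +-25) mm (x, y of the case) and two at (0, +-55) mm. A separator with its 60 mm side along the case's x goes down between them with 6 mm to spare all round; fingers reach the stack's x sides through the 42 mm gaps.
- knee (a joint): bend of the folding stay at its knee (rad): 0 with the lid shut (stay folded), 2.657 when the two links are in line, and up to 2.857 at the stop, past straight. Locked means past straight by 0.08 or more (reading above 2.737); then the lid cannot come down until the knee is pulled back towards the front. No spring: bumping lid or bar can undo it.
- knee_bar (a point): grip point on the cross bar at the stay's knee: a round steel bar 12 mm in diameter on the knee's axis, parallel to the hinge, sticking out 82 mm sideways from the stay on the case's right (-y). The point is 52 mm out from the stay's plane, 150 mm right of the case's middle, and 47 mm above the counter with the lid shut.
- stay_pivot (a point): fixed pivot of the stay's lower link on the case's right side, 98 mm right of its middle, 45 mm above the counter; axes as pad. Both links are 96 mm; the upper turns on the lid's side 120 mm from the hinge. The knee circles this pivot: in front of it with the lid shut, swinging up and back as the lid rises; in line at (+50, +82) mm (x, z) from it, locked about 10 mm further back and down.
- sprocket1_center (a point): centre (half-way up) of a bicycle sprocket: a dark steel toothed disc 58 mm in diameter over the teeth, 12 mm thick, about 0.15 kg, either face alike; z is its axis. Two or three of the three are present, each lying flat on the counter at the start.
- sprocket2_center (a point): centre (half-way up) of a bicycle sprocket: a dark steel toothed disc 58 mm in diameter over the teeth, 12 mm thick, about 0.15 kg, either face alike; z is its axis. Two or three of the three are present, each lying flat on the counter at the start.
- sprocket3_center (a point): centre (half-way up) of a bicycle sprocket: a dark steel toothed disc 58 mm in diameter over the teeth, 12 mm thick, about 0.15 kg, either face alike; z is its axis. Two or three of the three are present, each lying flat on the counter at the start.
- sheet1_center (a point): centre (half-way up) of a stiff brown fibreboard separator sheet, 60 mm (x) by 90 mm (y) by 6 mm (z) thick, 35 g, flat on the counter at the start. A sheet that is not needed may stay there.
- sheet2_center (a point): centre (half-way up) of a stiff brown fibreboard separator sheet, 60 mm (x) by 90 mm (y) by 6 mm (z) thick, 35 g, flat on the counter at the start. A sheet that is not needed may stay there.
- bumper: bystander, to be left alone: black hard silicone bumper, a puck 32 mm across and 18 mm high; origin at the centre of its underside.
- bolt_tool: bystander, to be left alone: steel chainring bolt tool, flat, 122 mm long; origin at the centre of its underside.
- pump: bystander, to be left alone: red plastic hand pump lying down, 225 mm long; origin at the centre of its underside.
- jar: bystander, to be left alone: glass jar 70 mm across, 90 mm high; origin at the centre of its underside.
- tyre_lever: bystander, to be left alone: black plastic tyre lever 115 mm long; origin at the centre of its underside.
- patch_box: bystander, to be left alone: small cardboard box 75 x 45 x 24 mm; origin at the centre of its underside.
- oil: bystander, to be left alone: white plastic bottle 50 mm across, 130 mm high; origin at the centre of its underside.
There are look-alikes about, which are no part of the job. What is shaped like the part that bears sprocket2_center but blue or white is not meant. Leave any red look-alike of the part that bears sprocket3_center alone.

How it is judged:
On the way, in this order (a step that is already met when the one before it is completed fails the run):
1. lid raised and its stay locked past straight (value of joint knee above 2.737 rad and value of joint lid above 1.4 rad), for 0.3 s.
2. all sprockets stacked on the pad, a separator between each two, the stay still locked (all of step 1 and horizontal distance between each of sprocket1_center, sprocket2_center, sprocket3_center and pad below 0.014 m and (angle between sprocket1_center's own z axis and vertical below 0.1 rad or angle between sprocket1_center's own z axis and vertical above 3.04 rad) and (z of sprocket1_center in the frame of pad between 0.002 and 0.01 m or z of sprocket1_center in the frame of pad between 0.02 and 0.028 m or z of sprocket1_center in the frame of pad between 0.038 and 0.046 m) and (z of sprocket1_center in the frame of pad below 0.01 m or (z of sprocket1_center in the frame of sheet1_center between 0.006 and 0.012 m and horizontal distance between sprocket1_center and sheet1_center below 0.015 m and angle between sheet1_center's own z axis and vertical below 0.1 rad) or (z of sprocket1_center in the frame of sheet2_center between 0.006 and 0.012 m and horizontal distance between sprocket1_center and sheet2_center below 0.015 m and angle between sheet2_center's own z axis and vertical below 0.1 rad)) and (angle between sprocket2_center's own z axis and vertical below 0.1 rad or angle between sprocket2_center's own z axis and vertical above 3.04 rad) and (z of sprocket2_center in the frame of pad between 0.002 and 0.01 m or z of sprocket2_center in the frame of pad between 0.02 and 0.028 m or z of sprocket2_center in the frame of pad between 0.038 and 0.046 m) and (z of sprocket2_center in the frame of pad below 0.01 m or (z of sprocket2_center in the frame of sheet1_center between 0.006 and 0.012 m and horizontal distance between sprocket2_center and sheet1_center below 0.015 m and angle between sheet1_center's own z axis and vertical below 0.1 rad) or (z of sprocket2_center in the frame of sheet2_center between 0.006 and 0.012 m and horizontal distance between sprocket2_center and sheet2_center below 0.015 m and angle between sheet2_center's own z axis and vertical below 0.1 rad)) and (angle between sprocket3_center's own z axis and vertical below 0.1 rad or angle between sprocket3_center's own z axis and vertical above 3.04 rad) and (z of sprocket3_center in the frame of pad between 0.002 and 0.01 m or z of sprocket3_center in the frame of pad between 0.02 and 0.028 m or z of sprocket3_center in the frame of pad between 0.038 and 0.046 m) and (z of sprocket3_center in the frame of pad below 0.01 m or (z of sprocket3_center in the frame of sheet1_center between 0.006 and 0.012 m and horizontal distance between sprocket3_center and sheet1_center below 0.015 m and angle between sheet1_center's own z axis and vertical below 0.1 rad) or (z of sprocket3_center in the frame of sheet2_center between 0.006 and 0.012 m and horizontal distance between sprocket3_center and sheet2_center below 0.015 m and angle between sheet2_center's own z axis and vertical below 0.1 rad))), for 0.3 s.
At the end, for the whole second after the job is handed in: The lid is shut (below 0.04 rad); every sprocket present lies flat at rest within 14 mm of the pad's centre, the lowest on the pad and each other one on a separator (centres within 15 mm) that lies flat on the sprocket below (horizontal distance between each of sprocket1_center, sprocket2_center, sprocket3_center and pad below 0.014 m and (angle between sprocket1_center's own z axis and vertical below 0.1 rad or angle between sprocket1_center's own z axis and vertical above 3.04 rad) and (z of sprocket1_center in the frame of pad between 0.002 and 0.01 m or z of sprocket1_center in the frame of pad between 0.02 and 0.028 m or z of sprocket1_center in the frame of pad between 0.038 and 0.046 m) and (z of sprocket1_center in the frame of pad below 0.01 m or (z of sprocket1_center in the frame of sheet1_center between 0.006 and 0.012 m and horizontal distance between sprocket1_center and sheet1_center below 0.015 m and angle between sheet1_center's own z axis and vertical below 0.1 rad) or (z of sprocket1_center in the frame of sheet2_center between 0.006 and 0.012 m and horizontal distance between sprocket1_center and sheet2_center below 0.015 m and angle between sheet2_center's own z axis and vertical below 0.1 rad)) and (angle between sprocket2_center's own z axis and vertical below 0.1 rad or angle between sprocket2_center's own z axis and vertical above 3.04 rad) and (z of sprocket2_center in the frame of pad between 0.002 and 0.01 m or z of sprocket2_center in the frame of pad between 0.02 and 0.028 m or z of sprocket2_center in the frame of pad between 0.038 and 0.046 m) and (z of sprocket2_center in the frame of pad below 0.01 m or (z of sprocket2_center in the frame of sheet1_center between 0.006 and 0.012 m and horizontal distance between sprocket2_center and sheet1_center below 0.015 m and angle between sheet1_center's own z axis and vertical below 0.1 rad) or (z of sprocket2_center in the frame of sheet2_center between 0.006 and 0.012 m and horizontal distance between sprocket2_center and sheet2_center below 0.015 m and angle between sheet2_center's own z axis and vertical below 0.1 rad)) and (angle between sprocket3_center's own z axis and vertical below 0.1 rad or angle between sprocket3_center's own z axis and vertical above 3.04 rad) and (z of sprocket3_center in the frame of pad between 0.002 and 0.01 m or z of sprocket3_center in the frame of pad between 0.02 and 0.028 m or z of sprocket3_center in the frame of pad between 0.038 and 0.046 m) and (z of sprocket3_center in the frame of pad below 0.01 m or (z of sprocket3_center in the frame of sheet1_center between 0.006 and 0.012 m and horizontal distance between sprocket3_center and sheet1_center below 0.015 m and angle between sheet1_center's own z axis and vertical below 0.1 rad) or (z of sprocket3_center in the frame of sheet2_center between 0.006 and 0.012 m and horizontal distance between sprocket3_center and sheet2_center below 0.015 m and angle between sheet2_center's own z axis and vertical below 0.1 rad)) and linear speed of each of sprocket1, sprocket2, sprocket3 below 0.02 m/s and value of joint lid below 0.04 rad); the robot touches nothing.
It fails at once if the lid is dropped or slammed (closing faster than 2 rad/s) (velocity of joint lid below -2 rad/s).
It fails at once if a bystander is shoved more than 5 cm or knocked over (distance of any of bumper, bolt_tool, pump, jar, tyre_lever, patch_box, oil from where it was at the start of the episode above 0.05 m or angle between any of jar, oil's own z axis and vertical above 0.7 rad).
Of sprocket1, sprocket2, sprocket3 only 2 to 3 are there at a start; the rules pass over those that are not, and their reading is None.
At some moment in a run one of sprocket1, sprocket2, sprocket3, sheet1, sheet2 may be knocked a few centimetres aside while the robot is not near it.
It also fails if it takes over 210 s, if anything falls off the work surface, if the arm or the gripper's body presses on something with over 40 N, if the wrist force passes 120 N, or if a joint passes its speed limit or range.

## Working session

There is one attempt and no reset: what is moved stays moved. The work goes in short steps, Python scripts to look and compute and a shell command to move; the robot and the scene stay as the last step left them, time stands still between calls to the robot, and variables do not carry over. Pictures are saved under pics/ and viewed, and the job is handed in when it is done.

```bash
ls -la; mkdir -p pics
cat > h.py <<'E'
import numpy as np, cv2
from cell import get_state, optics, ctrl
from scipy.spatial.transform import Rotation as R
def grab(n,f):
    s=get_state(); d=optics.capture(n); cv2.imwrite('pics/'+f,d['pixels']); return s,d
E
python3 - <<'E'
from h import *
print(get_state())
for n in('scene','side','wrist'):
    s,d=grab(n,n+'0.png'); print({k:np.round(v,4).tolist() for k,v in d.items() if k!='pixels'})
E
```

```text
total 12
drwxr-xr-x  3 agent agent 4096 Dec  7 14:18 .
drwxr-xr-x 23 root  root  4096 Dec  7 14:18 ..
drwxr-xr-x  2 agent agent 4096 Dec  7 14:18 pics
{'clock': 0.0, 'joint_positions': array([-1.34813072e+00,  1.59066128e-01,  1.59820932e+00,  2.09228331e-05,
        1.38618604e+00, -2.10097634e-01]), 'qvel': array([-0.00113771, -0.00078749,  0.00033453, -0.00179398, -0.00012821,
       -0.00040036]), 'joint_efforts': array([-1.11988079e-04, -3.85580456e+01, -3.22106552e+01,  7.00233760e-02,
        3.79199989e-02, -1.59983861e-04]), 'tool_pos': array([ 0.24099761, -0.52140301,  0.22462078]), 'orientation': array([-1.79189508,  1.56892738,  1.78245695]), 'contact_force': array([ 1.02832344, -0.54253554,  0.03873509]), 'ft_torque': array([-0.02402712,  0.01711319,  0.0136299 ]), 'gripper_width': 0.09226255538981758}
{'camera_matrix': [[373.1594, 0.0, 322.5625], [0.0, 373.1594, 199.6269], [0.0, 0.0, 1.0]], 'rvec': [1.3908, 2.0829, -0.981], 'tvec': [0.1912, -0.2548, 1.5628]}
{'camera_matrix': [[361.9091, 0.0, 330.0245], [0.0, 361.9091, 195.2354], [0.0, 0.0, 1.0]], 'rvec': [0.925, -2.5318, 1.0435], 'tvec': [0.4073, 0.2954, 0.999]}
{'camera_matrix': [[289.6647, 0.0, 319.5866], [0.0, 289.6647, 195.7225], [0.0, 0.0, 1.0]], 'mount': [[0.0005, -0.2646, 0.9644, -0.1592], [1.0, 0.0011, -0.0002, -0.0007], [-0.001, 0.9644, 0.2646, -0.0748], [0.0, 0.0, 0.0, 1.0]]}
```

View pics/scene0.png

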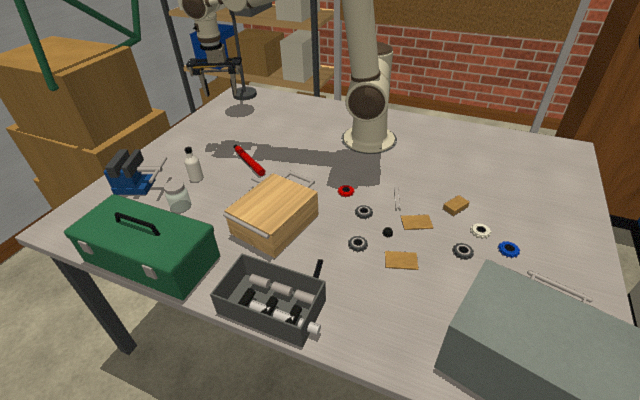

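View pics/side0.png

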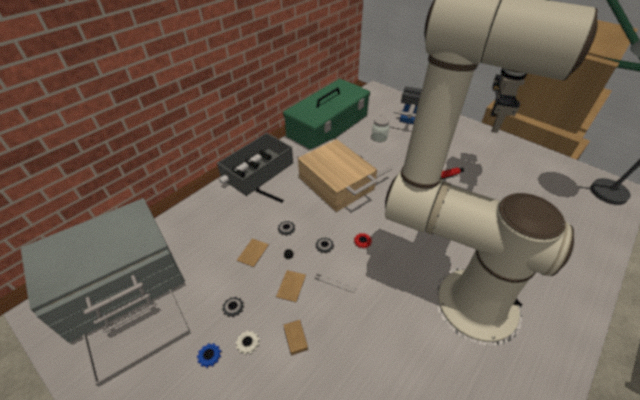

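View pics/wrist0.png

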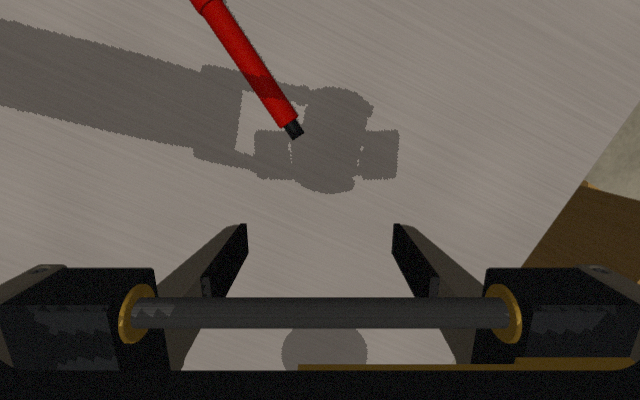

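The scene view shows dark sprockets at about (364,212), (358,243) and (463,251), with red (346,190), white (481,230) and blue (509,249) look-alikes. The sheets are at (417,222) and (402,260), and the patch box is at (456,205). The case is at about (272,212), with its handle at about (295,182). I'll enlarge crops to confirm.

```bash
cat >> h.py <<'E'
def proj(d,P):
    P=np.atleast_2d(np.asarray(P,float)); return cv2.projectPoints(P,d['rvec'],d['tvec'],d['camera_matrix'],None)[0][:,0]
def camRT(d,s=None):
    # returns Rwc (cam->world), origin
    if 'mount' in d:
        T=np.eye(4); T[:3,:3]=R.from_euler('xyz',s['orientation']).as_matrix(); T[:3,3]=s['tool_pos']; T=T@d['mount']; return T[:3,:3],T[:3,3]
    Rm=cv2.Rodrigues(np.asarray(d['rvec'],float))[0]; return Rm.T, -Rm.T@np.ravel(d['tvec'])
def onplane(d,px,z,s=None):
    Rw,o=camRT(d,s); px=np.atleast_2d(np.asarray(px,float))
    r=np.c_[px,np.ones(len(px))]@np.linalg.inv(d['camera_matrix']).T@Rw.T
    return o+r*((z-o[2])/r[:,2])[:,None]
def wproj(d,s,P):
    Rw,o=camRT(d,s); c=(np.atleast_2d(P)-o)@Rw; q=c@np.asarray(d['camera_matrix']).T; return q[:,:2]/q[:,2:]
def crop(d,x0,y0,w,h,k,f):
    cv2.imwrite('pics/'+f,cv2.resize(d['pixels'][y0:y0+h,x0:x0+w],None,fx=k,fy=k,interpolation=cv2.INTER_CUBIC))
E
python3 - <<'E'
from h import *
s,d=grab('scene','scene1.png'); crop(d,220,160,200,110,4,'c1.png'); crop(d,330,175,200,110,4,'c2.png')
for n,p,z in [('spA',(364,212),.012),('spB',(358,243),.012),('spC',(463,251),.012),('red',(346,190),.012),('sh1',(417,222),.006),('sh2',(402,260),.006)]:
    print(n,onplane(d,p,z).round(3))
s,d=grab('side','side1.png'); crop(d,190,120,200,150,4,'c3.png')
for n,p,z in [('spA',(325,244),.012),('spB',(287,228),.012),('spC',(233,306),.012),('red',(363,240),.012),('sh1',(291,286),.006),('sh2',(252,252),.006)]:
    print(n,onplane(d,p,z).round(3))
E
```

```text
spA [[0.453 0.13  0.012]]
spB [[0.589 0.156 0.012]]
spC [[0.506 0.444 0.012]]
red [[0.369 0.037 0.012]]
sh1 [[0.43  0.297 0.006]]
sh2 [[0.598 0.291 0.006]]
spA [[0.445 0.128 0.012]]
spB [[0.579 0.158 0.012]]
spC [[0.499 0.444 0.012]]
red [[0.364 0.039 0.012]]
sh1 [[0.425 0.298 0.006]]
sh2 [[0.597 0.291 0.006]]
```

View pics/c1.png

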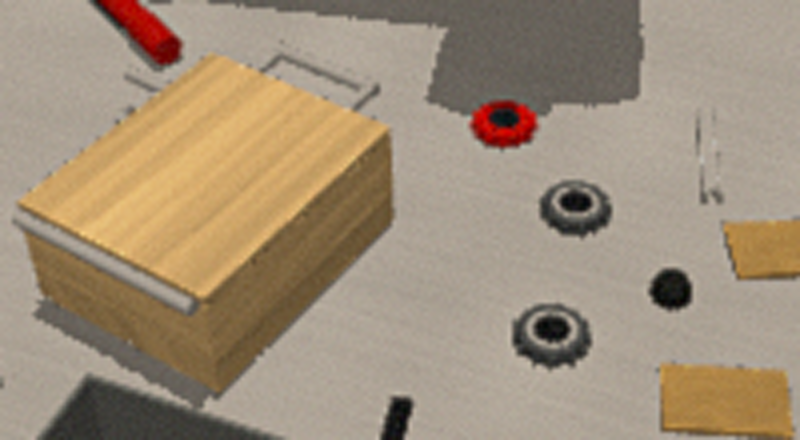

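View pics/c2.png

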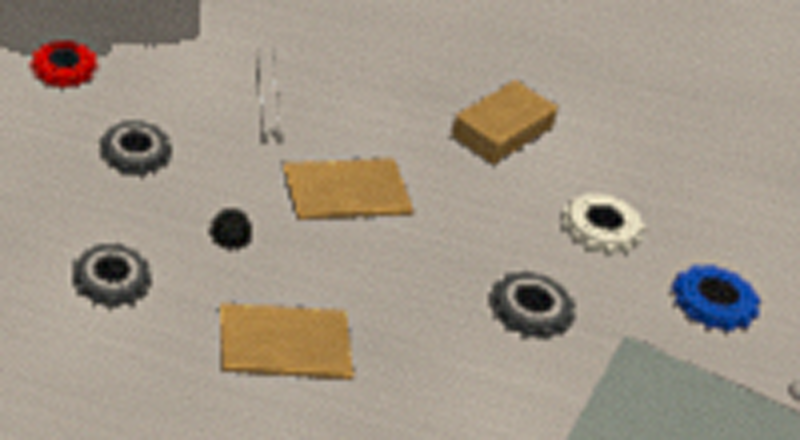

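View pics/c3.png

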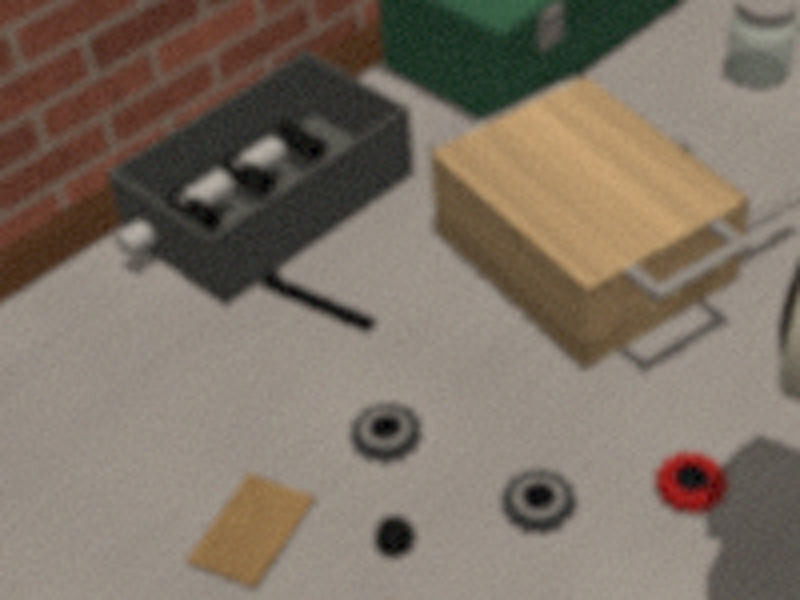

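Crops confirm three dark sprockets, two thin sheets (the thick box at (456,205) is the patch box), and red, white and blue look-alikes. The handle faces the robot. Next I'll fit the case pose from the lid's corners.

```bash
cat > casefit.py <<'E'
from h import *
from scipy.optimize import least_squares
ds={n:optics.capture(n) for n in('scene','side')}
# order: front-left, front-right? determine below
obs={'scene':{'FL':(317.5,192),'BL':(272,235),'BR':(225,211),'FR':(273,174)},'side':{'FL':(337.5,192),'BL':(298.7,158.7),'BR':(335,140),'FR':(376,170)}}
loc={'FL':(-.22,.09),'FR':(-.22,-.09),'BL':(0,.09),'BR':(0,-.09)}
def pts(p,z=.008):
    c,s=np.cos(p[2]),np.sin(p[2]); return {k:(p[0]+c*a-s*b,p[1]+s*a+c*b,.09+z) for k,(a,b) in loc.items()}
def f(p):
    P=pts(p); return np.concatenate([ (proj(ds[n],P[k])[0]-obs[n][k]) for n in obs for k in loc])
for n in obs: print({k:onplane(ds[n],v,.098)[0].round(3).tolist() for k,v in obs[n].items()})
r=least_squares(f,[.65,-.08,-.3]); print(r.x, r.fun.round(1))
E
python3 casefit.py
```

```text
{'FL': [0.511, -0.005, 0.098], 'BL': [0.725, -0.046, 0.098], 'BR': [0.691, -0.22, 0.098], 'FR': [0.479, -0.178, 0.098]}
{'FL': [0.506, -0.006, 0.098], 'BL': [0.714, -0.046, 0.098], 'BR': [0.686, -0.213, 0.098], 'FR': [0.473, -0.174, 0.098]}
[ 0.70669122 -0.13323167 -0.18686173] [ 0.8 -0.6  0.  -1.1  0.5 -0.3 -0.2 -0.3 -0.7  0.1  1.  -1.2 -2.1 -0.9
  0.7 -1.4]
```

```bash
cat >> h.py <<'E'
YAW=-0.18686; HINGE=np.array([.7067,-.1332,.09])
def case2w(p,origin=None): # p in hinge frame (lid shut axes)
    return R.from_euler('z',YAW).apply(p)+HINGE
def down(yaw): # tool x down, tool y at heading yaw
    y=np.array([np.cos(yaw),np.sin(yaw),0]); x=np.array([0,0,-1.]); return np.c_[x,y,np.cross(x,y)]
def plan(pos,Rt,s=None):
    s=s or get_state(); Rc=R.from_euler('xyz',s['orientation']).as_matrix()
    sh=Rc.T@(np.asarray(pos)-s['tool_pos'])/.4; tv=R.from_matrix(Rc.T@Rt).as_rotvec()
    n=int(np.ceil(max(np.linalg.norm(sh)*.4/.0417,np.degrees(np.linalg.norm(tv))/7.16)))
    print('shift',sh.round(4).tolist(),'turn',(tv/np.pi).round(4).tolist(),'rows>=',n,'t',round(s['clock'],2)); return sh,tv
def both(pos,h): # choose nearer of two equivalent yaw
    s=get_state(); Rc=R.from_euler('xyz',s['orientation']).as_matrix()
    a=min((h,h+np.pi),key=lambda a:np.linalg.norm(R.from_matrix(Rc.T@down(a)).as_rotvec())); return plan(pos,down(a),s)
E
python3 - <<'E'
from h import *
s=get_state(); print(R.from_euler('xyz',s['orientation']).as_matrix().round(2))
d=optics.capture('scene')
for n,p,z in [('jar',(179,202),.0),('oil',(194,178),.0),('pumpA',(237,149),.01),('pumpB',(263,173),.01),('bump',(388,233),.009),('toolA',(395,188),0),('toolB',(399,209),0),('levA',(321,262),0),('levB',(317,277),0),('stay',(252,182),.047)]:
    print(n,onplane(d,p,z).round(3))
print('handle',case2w([-.255,0,.004]),'pad',case2w([-.14,0,-.055]),'knee0',case2w([-.207,-.15,-.043]),'kneelock',case2w([-.053,-.15,.032]))
both(case2w([-.255,0,.11]),YAW); plan(case2w([-.255,0,.11]),down(YAW)); plan(case2w([-.255,0,.11]),down(YAW+np.pi))
E
```

```text
[[-0.    0.42 -0.91]
 [ 0.   -0.91 -0.42]
 [-1.   -0.   -0.  ]]
jar [[ 0.626 -0.474 -0.   ]]
oil [[ 0.495 -0.513  0.   ]]
pumpA [[ 0.281 -0.463  0.01 ]]
pumpB [[ 0.385 -0.282  0.01 ]]
bump [[0.513 0.226 0.009]]
toolA [[0.281 0.188 0.   ]]
toolB [[0.384 0.228 0.   ]]
levA [[ 0.687  0.08  -0.   ]]
levB [[0.739 0.091 0.   ]]
stay [[ 0.487 -0.261  0.047]]
handle [ 0.45613894 -0.08582751  0.094     ] pad [ 0.56913706 -0.10719157  0.035     ] knee0 [ 0.4754372  -0.24213355  0.047     ] kneelock [ 0.62675643 -0.27074281  0.122     ]
shift [0.064, -0.7642, -0.9452] turn [-0.3028, -0.0001, 0.0001] rows>= 12 t 0.4
shift [0.064, -0.7642, -0.9452] turn [-0.3028, -0.0001, 0.0001] rows>= 12 t 0.4
shift [0.064, -0.7642, -0.9452] turn [0.6972, 0.0001, 0.0001] rows>= 18 t 0.4
```

```bash
python3 -m handwheel '[[0.064,-0.764,-0.945,-0.303,0,0,0.5],[0.064,-0.764,-0.945,-0.303,0,0,0.5],[0.064,-0.764,-0.945,-0.303,0,0,0.5],[0.064,-0.764,-0.945,-0.303,0,0,0.5],[0.064,-0.764,-0.945,-0.303,0,0,0.5]]' 20; python3 -c "
from h import *
both(case2w([-.255,0,.11]),YAW)"
```

```text
clock: 0.82
tool_pos: [0.3336, -0.3336, 0.2146]
orientation: [1.453, 1.57, -0.625]
contact_force: [1.5, 0.4, -0.8]
gripper_width: 0.0606
shift [0.0364, -0.0333, -0.6904] turn [-0.1021, 0.0, -0.0001] rows>= 7 t 0.82
```

```bash
python3 -m handwheel '[[0.036,-0.033,-0.69,-0.102,0,0,0.5],[0.036,-0.033,-0.69,-0.102,0,0,0.5],[0.036,-0.033,-0.69,-0.102,0,0,0.5],[0.036,-0.033,-0.69,-0.102,0,0,0.5],[0.036,-0.033,-0.69,-0.102,0,0,0.5]]' 20; python3 -c "
from h import *
both(case2w([-.255,0,.11]),YAW)"
```

```text
clock: 1.23
tool_pos: [0.4271, -0.1476, 0.2041]
orientation: [1.2, 1.57, -0.564]
contact_force: [0.3, -1.0, 0.8]
gripper_width: 0.0272
shift [0.0102, 0.0418, -0.1654] turn [-0.0019, 0.0001, -0.0003] rows>= 2 t 1.23
```

```bash
python3 -m handwheel '[[0.01,0.042,-0.165,0,0,0,0.5],[0.01,0.042,-0.165,0,0,0,0.5],[0.01,0.042,-0.165,0,0,0,0.5],[0.01,0.042,-0.165,0,0,0,0.5]]' 20
python3 - <<'E'
from h import *
both(case2w([-.255,0,.11]),YAW)
s,d=grab('wrist','w1.png'); print(s['gripper_width'])
for n,p in [('handle',[-.255,0,.004]),('hL',[-.255,.051,.004]),('hR',[-.255,-.051,.004]),('FL',[-.22,.09,.008]),('FR',[-.22,-.09,.008])]: print(n,wproj(d,s,case2w(p)).round(0))
E
```

```text
clock: 1.57
tool_pos: [0.4558, -0.0868, 0.1998]
orientation: [-0.497, 1.57, -2.257]
contact_force: [-0.4, -0.7, 0.4]
gripper_width: 0.0229
shift [-0.0006, 0.0003, -0.0025] turn [-0.0008, 0.0001, 0.0] rows>= 1 t 1.57
0.022850343439272152
handle [[320. 197.]]
hL [[320. 143.]]
hR [[320. 247.]]
FL [[361.  97.]]
FR [[354. 283.]]
```

View pics/w1.png

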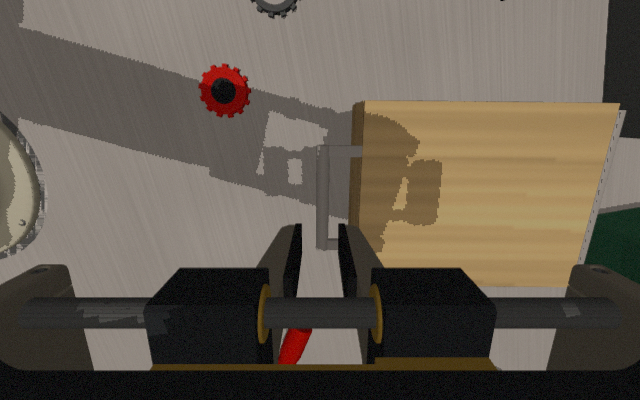

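Run:
```python
from h import *
from scipy.optimize import least_squares
s=get_state(); d=optics.capture('wrist')
L={'hL':(-.255,.051,.004),'hR':(-.255,-.051,.004),'FL':(-.22,.09,.008),'BL':(0,.09,.008),'BR':(0,-.09,.008)}
O={'hL':(322,147),'hR':(322,249),'FL':(363,101),'BL':(619,103),'BR':(586,288)}
def f(p): return np.concatenate([wproj(d,s,R.from_euler('z',p[2]).apply(L[k])+[p[0],p[1],.09])[0]-O[k] for k in L])
r=least_squares(f,[.7067,-.133,-.187]); print(r.x,r.fun.round(1))
crop(d,440,80,200,220,3,'w1c.png')
```

```text
[ 0.71032765 -0.13761001 -0.17768872] [  2.1   1.5   3.    2.1   1.6   1.7   2.8  -3.7 -10.7  -3. ]
```

View pics/w1c.png

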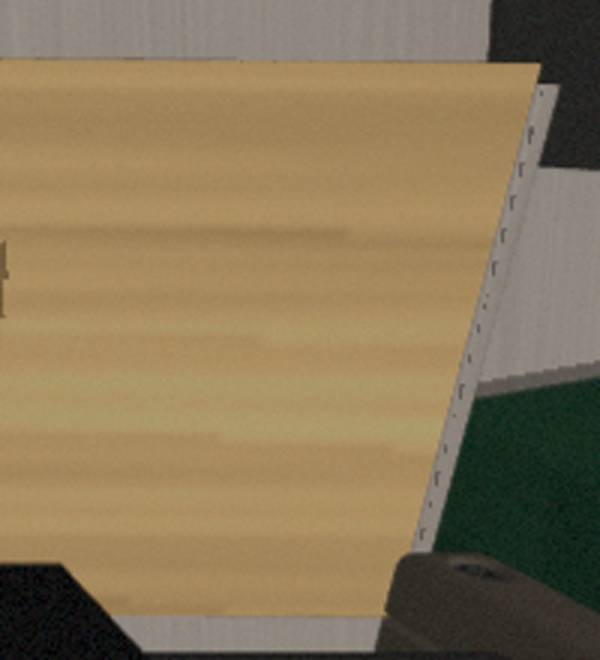

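Run:
```python
from h import *
from scipy.optimize import least_squares
s=get_state(); d=optics.capture('wrist')
L={'hL':(-.255,.051,.004),'hR':(-.255,-.051,.004),'FL':(-.22,.09,.008),'BL':(0,.09,.008),'BR':(0,-.09,.008)}
O={'hL':(322,147),'hR':(322,249),'FL':(363,101),'BL':(620,101),'BR':(573,285)}
def f(p): return np.concatenate([wproj(d,s,R.from_euler('z',p[2]).apply(L[k])+[p[0],p[1],.09])[0]-O[k] for k in L])
r=least_squares(f,[.7067,-.133,-.187]); print(r.x,r.fun.round(1))
```

```text
[ 0.70796267 -0.13896505 -0.18838827] [ 0.3 -0.3  0.4  0.6  0.1  0.1 -0.1 -0.8 -0.8  0.5]
```

```bash
sed -i 's/^YAW=.*/YAW=-0.1884; HINGE=np.array([.7080,-.1390,.09])/' h.py; python3 -c "
from h import *
both(case2w([-.255,0,-.004]),YAW)"
```

```text
shift [0.2848, 0.0063, 0.0048] turn [-0.0017, 0.0001, -0.0] rows>= 3 t 1.72
```

```bash
python3 -m handwheel '[[0.0,0.006,0.005,0,0,0,0.5],[0.15,0.006,0.005,0,0,0,0.5],[0.23,0.006,0.005,0,0,0,0.5],[0.285,0.006,0.005,0,0,0,0.5],[0.285,0.006,0.005,0,0,0,0.5]]' 20;  python3 -c "
from h import *
s,d=grab('wrist','w2.png')"
```

```text
clock: 2.13
tool_pos: [0.4525, -0.0891, 0.0797]
orientation: [-1.818, 1.558, 2.7]
contact_force: [-1.2, 0.7, -0.6]
gripper_width: 0.023
```

View pics/w2.png

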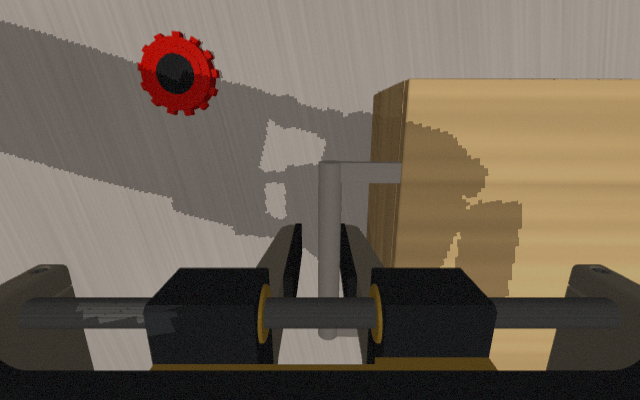

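The bar, column 329, sits between the fingers. I'm closing on it.

```bash
python3 -m handwheel '[[0,0,0,0,0,0,1],[0,0,0,0,0,0,1],[0,0,0,0,0,0,1],[0,0,0,0,0,0,1]]' 15;  python3 -c "
from h import *
both(case2w([-.255,0,-.004]),YAW)
for a in (.15,.3,.5,.7,.9,1.1,1.3,1.46): print(a,[round(float(x)/.4,3) for x in (.255-.255*np.cos(a)+.004*np.sin(a), .255*np.sin(a)+.004*np.cos(a)-.004)])"
```

```text
clock: 2.52
tool_pos: [0.4574, -0.0912, 0.0878]
orientation: [-0.199, 1.569, -1.962]
contact_force: [-5.7, -1.5, 0.8]
gripper_width: 0.0113
shift [0.0045, 0.0003, 0.0] turn [-0.0012, 0.0006, 0.0001] rows>= 1 t 2.52
0.15 [0.009, 0.095]
0.3 [0.031, 0.188]
0.5 [0.083, 0.304]
0.7 [0.156, 0.408]
0.9 [0.249, 0.496]
1.1 [0.357, 0.563]
1.3 [0.477, 0.607]
1.46 [0.577, 0.625]
```

```bash
python3 -m handwheel '[[-0.064,0.004,0,0,0,0,1],[-0.126,0.015,0,0,0,0,1],[-0.188,0.031,0,0,0,0,1],[-0.248,0.054,0,0,0,0,1],[-0.304,0.083,0,0,0,0,1]]' 25
```

```text
clock: 2.93
tool_pos: [0.4886, -0.0974, 0.2099]
orientation: [-0.841, 1.567, -2.605]
contact_force: [-4.7, -3.3, -5.1]
gripper_width: 0.0111
```

```bash
cat >> h.py <<'E'
def lidangle(s=None):
    s=s or get_state(); Rc=R.from_euler('xyz',s['orientation']).as_matrix(); g=s['tool_pos']-.008*Rc[:,0]
    q=R.from_euler('z',-YAW).apply(g-HINGE); return np.arctan2(q[2],-q[0])-np.arctan2(.004,.255), np.hypot(q[0],q[2]), q
def handle_at(a): # TCP target in world, tool down
    c,s_=np.cos(a),np.sin(a); return case2w([-.255*c+.004*s_,0,.255*s_+.004*c-.008])
E
python3 -c "
from h import *
print(lidangle()); both(handle_at(.5),YAW); s,d=grab('scene','s2.png')
for a in (.65,.8,.95,1.1,1.2,1.3,1.4,1.46): both(handle_at(a),YAW)"
```

```text
(np.float64(0.5045743925232591), np.float64(0.25736110210325075), array([-2.23309724e-01, -2.02339503e-04,  1.27935546e-01]))
shift [0.0054, 0.0037, -0.0006] turn [-0.0014, 0.0008, 0.0009] rows>= 1 t 2.93
shift [-0.061, 0.0496, -0.0009] turn [-0.0014, 0.0009, -0.0008] rows>= 1 t 2.98
shift [-0.1314, 0.1143, -0.001] turn [-0.0014, 0.0009, -0.0008] rows>= 2 t 2.98
shift [-0.1913, 0.1887, -0.0011] turn [-0.0014, 0.0009, -0.0008] rows>= 3 t 2.98
shift [-0.2394, 0.2713, -0.0014] turn [-0.0014, 0.0009, -0.0008] rows>= 4 t 2.98
shift [-0.2644, 0.3299, -0.0015] turn [-0.0014, 0.0009, -0.0008] rows>= 5 t 2.98
shift [-0.2833, 0.3908, -0.0018] turn [-0.0014, 0.0009, -0.0008] rows>= 5 t 2.98
shift [-0.2962, 0.4532, -0.002] turn [-0.0014, 0.0009, -0.0008] rows>= 6 t 2.98
shift [-0.3008, 0.4912, -0.0021] turn [-0.0014, 0.0009, -0.0008] rows>= 6 t 2.98
```

View pics/s2.png

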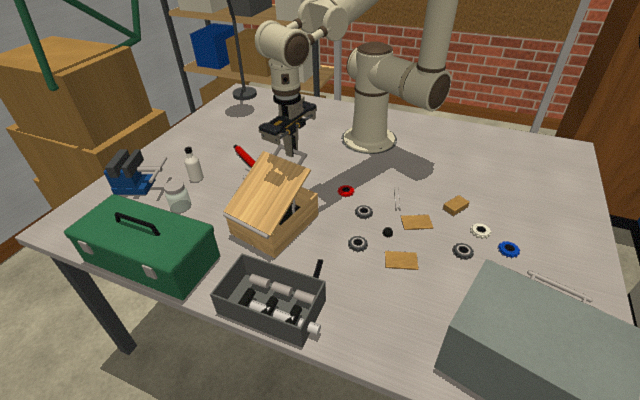

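The lid is rising with the gripper at about (293,135), so I'll continue.

```bash
python3 -m handwheel '[[-0.061,0.048,0,0,0,0,1],[-0.100,0.082,0,0,0,0,1],[-0.131,0.114,0,0,0,0,1],[-0.163,0.15,0,0,0,0,1],[-0.191,0.188,0,0,0,0,1]]' 25;python3 -c "
from h import *
print(lidangle(),get_state()['joint_positions'].round(2)); 
for a in (1.0,1.1,1.2,1.3,1.35,1.4,1.44): both(handle_at(a),YAW)"
```

```text
clock: 3.4
tool_pos: [0.5588, -0.1115, 0.2925]
orientation: [-1.111, 1.56, -2.875]
contact_force: [-29.9, 2.2, 32.1]
gripper_width: 0.0109
(np.float64(0.9309983211285727), np.float64(0.2594390947952348), array([-0.15161043, -0.00093367,  0.2105301 ])) [-0.41  0.12  1.51 -0.01  1.52 -0.21]
shift [-0.016, 0.043, -0.0026] turn [-0.0015, 0.0015, 0.0031] rows>= 1 t 3.4
shift [-0.0473, 0.0985, -0.0027] turn [-0.0015, 0.0015, 0.0031] rows>= 2 t 3.4
shift [-0.073, 0.1568, -0.0028] turn [-0.0015, 0.0015, 0.0031] rows>= 2 t 3.4
shift [-0.0928, 0.2174, -0.003] turn [-0.0015, 0.0015, 0.0031] rows>= 3 t 3.4
shift [-0.1004, 0.2484, -0.0031] turn [-0.0015, 0.0015, 0.0031] rows>= 3 t 3.4
shift [-0.1064, 0.2797, -0.0032] turn [-0.0015, 0.0015, 0.0031] rows>= 3 t 3.4
shift [-0.1101, 0.3049, -0.0033] turn [-0.0015, 0.0015, 0.0031] rows>= 4 t 3.4
```

```bash
python3 -m handwheel '[[0,0,0,0,0,0,1],[0,0,0,0,0,0,1]]' 15;python3 -c "
from h import *
print(lidangle())"
```

```text
clock: 3.57
tool_pos: [0.5639, -0.1123, 0.2931]
orientation: [0.892, 1.564, -0.872]
contact_force: [-14.8, 1.9, 23.0]
gripper_width: 0.0116
(np.float64(0.9483210479155009), np.float64(0.2570278181046852), array([-0.14656592, -0.00074434,  0.21114386]))
```

```bash
python3 -m handwheel '[[-0.02,0.026,0,0,0,0,1],[-0.036,0.055,0,0,0,0,1],[-0.05,0.083,0,0,0,0,1],[-0.063,0.112,0,0,0,0,1],[-0.075,0.142,0,0,0,0,1]]' 12;python3 -c "
from h import *
print(lidangle())
for a in (1.0,1.1,1.2,1.3,1.35,1.4,1.44): both(handle_at(a),YAW)"
```

```text
clock: 3.98
tool_pos: [0.6194, -0.1232, 0.3214]
orientation: [0.868, 1.565, -0.896]
contact_force: [-10.5, -1.4, 11.3]
gripper_width: 0.0112
(np.float64(1.1955761626871237), np.float64(0.2557648672885327), array([-0.0899881 , -0.00107163,  0.23941138]))
shift [0.0562, -0.1114, -0.0024] turn [-0.0016, 0.0012, -0.0015] rows>= 2 t 3.98
shift [0.0256, -0.0555, -0.0026] turn [-0.0016, 0.0012, -0.0015] rows>= 1 t 3.98
shift [0.0007, 0.0032, -0.0028] turn [-0.0016, 0.0012, -0.0015] rows>= 1 t 3.98
shift [-0.0181, 0.0641, -0.003] turn [-0.0016, 0.0012, -0.0015] rows>= 1 t 3.98
shift [-0.0253, 0.0951, -0.0031] turn [-0.0016, 0.0012, -0.0015] rows>= 1 t 3.98
shift [-0.0308, 0.1265, -0.0033] turn [-0.0016, 0.0012, -0.0015] rows>= 2 t 3.98
shift [-0.0341, 0.1518, -0.0034] turn [-0.0016, 0.0012, -0.0015] rows>= 2 t 3.98
```

```bash
python3 -m handwheel '[[-0.011,0.032,-0.002,0,0,0,1],[-0.02,0.064,-0.002,0,0,0,1],[-0.028,0.095,-0.003,0,0,0,1],[-0.034,0.127,-0.003,0,0,0,1],[-0.037,0.147,-0.003,0,0,0,1]]' 12;python3 -c "
from h import *
print(lidangle())
s,d=grab('scene','s3.png'); crop(d,190,60,200,220,3,'s3c.png')
s,d=grab('side','s3s.png'); crop(d,250,60,200,150,4,'s3sc.png')
"
```

```text
clock: 4.4
tool_pos: [0.6781, -0.1347, 0.3348]
orientation: [0.842, 1.563, -0.923]
contact_force: [-5.9, -3.2, 6.0]
gripper_width: 0.0114
(np.float64(1.4359406415849922), np.float64(0.2546031749923808), array([-0.03026947, -0.00131526,  0.25279742]))
```

View pics/s3c.png

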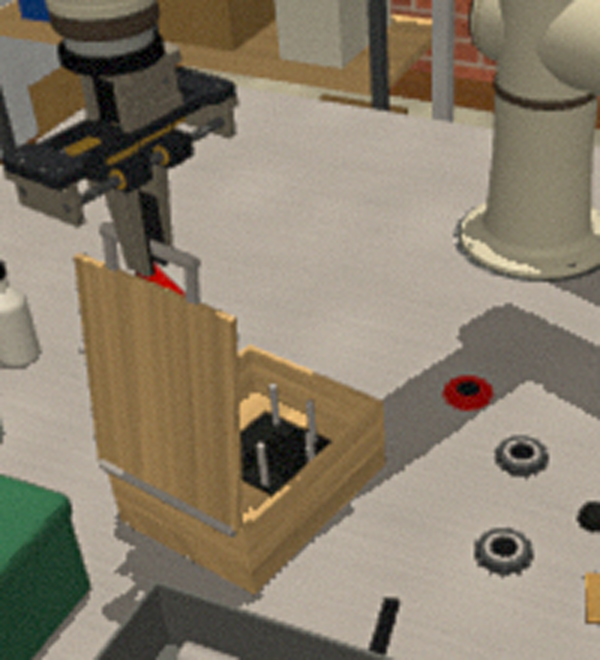

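View pics/s3sc.png

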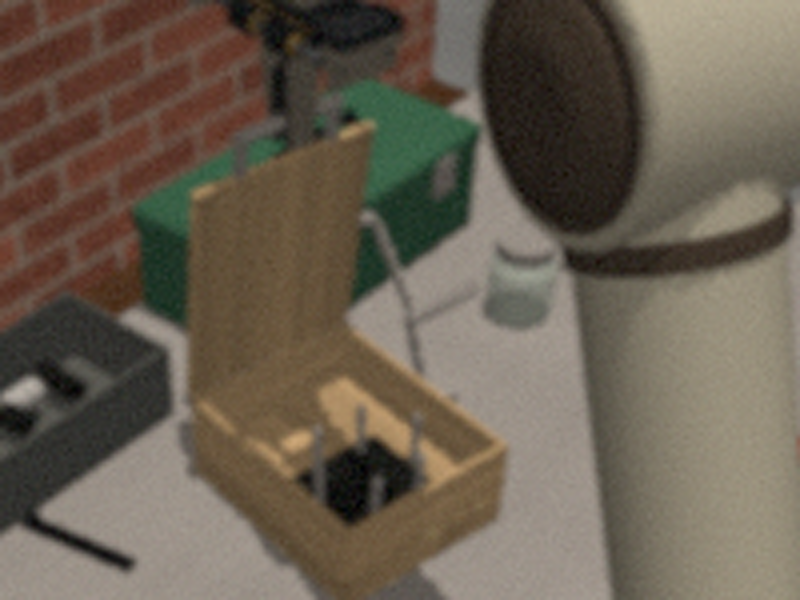

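```bash
cat >> h.py <<'E'
P0=np.array([-.111,-.045])
def knee_of_lid(a):
    U=np.array([-.12*np.cos(a),.12*np.sin(a)]); v=U-P0; D=np.hypot(*v); m=(U+P0)/2; h=np.sqrt(max(0,.096**2-D*D/4)); n=np.array([-v[1],v[0]])/D
    return m+h*n, D
def knee_at(phi): # knee value -> x,z of knee for phi near/over straight (2.657); + is past
    b=phi-2.657; D=2*.096*np.cos(b/2)
    # find lid angle with that D
    from scipy.optimize import brentq
    a=brentq(lambda a: knee_of_lid(a)[1]-D,0.3,1.4801) if knee_of_lid(1.48)[1]>D else 1.48
    U=np.array([-.12*np.cos(a),.12*np.sin(a)]); v=U-P0; m=(U+P0)/2; n=np.array([v[1],-v[0]])/np.hypot(*v)
    return m+n*.096*np.sin(b/2), a
E
python3 -c "
from h import *
for a in (1.40,1.42,1.436,1.45,1.47,1.48): print(a,knee_of_lid(a))
for p in (2.0,2.2,2.4,2.5,2.6,2.657,2.7,2.75,2.8,2.85): print(p,knee_at(p))
"
python3 -m handwheel '[[0,0,0,0,0,0,0.5],[0,0,0,0,0,0,0.5],[-0.1,0,0,0,0,0,0.5],[-0.18,0,0,0,0,0,0.5],[-0.18,0,0,0,0,0,0.5]]' 12
```

```text
1.4 (array([-0.08526448,  0.04748612]), np.float64(0.186710825602087))
1.42 (array([-0.08102515,  0.04620037]), np.float64(0.1882058248842242))
1.436 (array([-0.07722087,  0.04486084]), np.float64(0.18938828074783104))
1.45 (array([-0.07334727,  0.04330782]), np.float64(0.19041298938690948))
1.47 (array([-0.06467072,  0.0390809 ]), np.float64(0.19186066152333056))
1.48 (array([-0.0609403 ,  0.03725285]), np.float64(0.1925773118653319))
2.0 (array([-0.09706485,  0.04998322]), 1.335119305664272)
2.2 (array([-0.08445559,  0.04725722]), 1.4039742920925196)
2.4 (array([-0.07333043,  0.04330064]), 1.450055101202036)
2.5 (array([-0.06837439,  0.04101778]), 1.4637279728576402)
2.6 (array([-0.06382993,  0.03861211]), 1.4708536972313946)
2.657 (array([-0.06142178,  0.03720706]), 1.4719390635487475)
2.7 (array([-0.05969102,  0.03613808]), 1.4713212690484054)
2.75 (array([-0.05776956,  0.03489068]), 1.4690518265141985)
2.8 (array([-0.05594374,  0.03364355]), 1.465123319663954)
2.85 (array([-0.0542108 ,  0.03240147]), 1.4595511109714676)
clock: 4.92
tool_pos: [0.6788, -0.1321, 0.41]
orientation: [1.435, 1.558, -0.328]
contact_force: [0.6, -0.8, 1.3]
gripper_width: 0.0232
```

```bash
python3 -c "
from h import *
s=get_state(); print(case2w([-.076,-.15,.16])); both(case2w([-.076,-.15,.3]),YAW);both(case2w([-.076,-.15,.16]),YAW)"
```

```text
[ 0.60525169 -0.27211193  0.25      ]
shift [0.0492, -0.1143, 0.3787] turn [-0.0012, 0.0006, -0.0041] rows>= 4 t 4.92
shift [0.3992, -0.1188, 0.3781] turn [-0.0012, 0.0006, -0.0041] rows>= 6 t 4.92
```

```bash
python3 -m handwheel '[[0.02,-0.03,0.1,0,0,-0.002,0.0],[0.05,-0.06,0.2,0,0,-0.004,-0.05],[0.05,-0.09,0.3,0,0,-0.004,-0.05],[0.05,-0.117,0.378,0,0,-0.004,-0.05],[0.12,-0.117,0.378,0,0,-0.004,-0.05]]'; python3 -m handwheel '[[0.07,0,0,0,0,0,-0.05],[0.14,0,0,0,0,0,-0.05],[0.22,0,0,0,0,0,-0.05],[0.28,0,0,0,0,0,-0.05],[0.28,0,0,0,0,0,-0.05]]'
python3 - <<'E'
from h import *
s,d=grab('wrist','w3.png'); q,_=knee_of_lid(1.436); both(case2w([q[0],-.15,q[1]-.008]),YAW)
for y in (-.1,-.15,-.18): print(wproj(d,s,case2w([q[0],y,q[1]])).round(0))
E
```

```text
clock: 5.33
tool_pos: [0.6014, -0.2782, 0.3594]
orientation: [-0.329, 1.563, -2.099]
contact_force: [0.7, -0.5, 1.2]
gripper_width: 0.0485
clock: 5.75
tool_pos: [0.5988, -0.2691, 0.2347]
orientation: [-1.769, 1.549, 2.751]
contact_force: [-0.5, 0.3, -1.3]
gripper_width: 0.0486
shift [0.2781, 0.0157, 0.0035] turn [-0.0013, -0.0008, 0.0056] rows>= 3 t 5.8
[[328. 148.]]
[[328. 202.]]
[[328. 232.]]
```

View pics/w3.png

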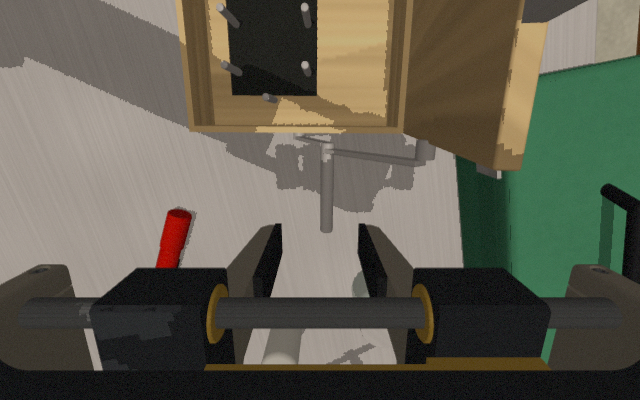

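Knee bar seen at column 327, rows 148–232, exactly where the model predicts. Descending around it.

```bash
python3 -m handwheel '[[0.0,0.01,0,0,0,0,-0.05],[0.08,0.01,0.002,0,0,0,-0.05],[0.16,0.01,0.002,0,0,0,-0.05],[0.23,0.01,0.002,0,0,0,-0.05],[0.27,0.01,0.002,0,0,0,-0.05]]'; python3 -m handwheel '[[0,0,0,0,0,0,0.2],[0,0,0,0,0,0,1],[0,0,0,0,0,0,1],[0,0,0,0,0,0,1]]' 10
python3 - <<'E'
from h import *
s,d=grab('wrist','w4.png'); 
Rc=R.from_euler('xyz',s['orientation']).as_matrix(); g=s['tool_pos']-.008*Rc[:,0]; print(R.from_euler('z',-YAW).apply(g-HINGE),s['contact_force'])
for p in (2.4,2.5,2.6,2.657,2.7,2.75,2.8,2.85): q=knee_at(p)[0]; print(p); both(case2w([q[0],-.15,q[1]-.008]),YAW)
E
```

```text
clock: 6.22
tool_pos: [0.6044, -0.2725, 0.1323]
orientation: [-1.555, 1.559, 2.965]
contact_force: [0.7, -0.3, -0.4]
gripper_width: 0.048
clock: 6.55
tool_pos: [0.6057, -0.2736, 0.1361]
orientation: [-1.278, 1.563, -3.042]
contact_force: [-1.2, -0.9, -0.1]
gripper_width: 0.0234
[-0.07518789 -0.1513526   0.05411124] [-1.18729279 -0.91407848 -0.12905422]
2.4
shift [0.0257, 0.0059, -0.0032] turn [-0.0013, 0.0006, 0.0026] rows>= 1 t 6.6
2.5
shift [0.0313, 0.0183, -0.0033] turn [-0.0013, 0.0006, 0.0026] rows>= 1 t 6.6
2.6
shift [0.0372, 0.0297, -0.0033] turn [-0.0013, 0.0006, 0.0026] rows>= 1 t 6.6
2.657
shift [0.0407, 0.0358, -0.0034] turn [-0.0013, 0.0006, 0.0026] rows>= 1 t 6.6
2.7
shift [0.0433, 0.0401, -0.0034] turn [-0.0013, 0.0006, 0.0026] rows>= 1 t 6.6
2.75
shift [0.0464, 0.045, -0.0034] turn [-0.0013, 0.0006, 0.0026] rows>= 1 t 6.6
2.8
shift [0.0495, 0.0496, -0.0034] turn [-0.0013, 0.0006, 0.0026] rows>= 1 t 6.6
2.85
shift [0.0526, 0.0539, -0.0035] turn [-0.0013, 0.0006, 0.0026] rows>= 1 t 6.6
```

View pics/w4.png

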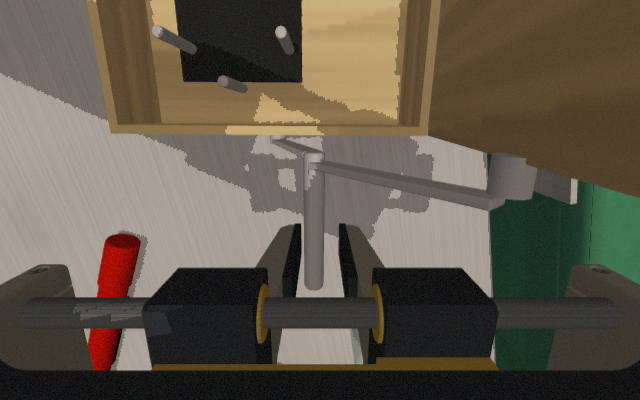

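```bash
python3 -m handwheel '[[0.02,0,0,0,0,0,0.5],[0.02,0,0,0,0,0,1],[0.02,0,0,0,0,0,1],[0.02,0,0,0,0,0,1],[0.02,0,0,0,0,0,1]]' 10
python3 - <<'E'
from h import *
s=get_state()
Rc=R.from_euler('xyz',s['orientation']).as_matrix(); g=s['tool_pos']-.008*Rc[:,0]; print(R.from_euler('z',-YAW).apply(g-HINGE),s['contact_force'])
for p in (2.4,2.5,2.6,2.657,2.7,2.75,2.8,2.85): q=knee_at(p)[0]; print(p); both(case2w([q[0],-.15,q[1]-.008]),YAW)
E
```

```text
clock: 7.02
tool_pos: [0.6028, -0.2721, 0.1238]
orientation: [-1.618, 1.556, 2.902]
contact_force: [-3.6, -0.3, -1.3]
gripper_width: 0.0116
[-0.07824803 -0.15040883  0.04176667] [-3.61674817 -0.34828219 -1.2642091 ]
2.4
shift [-0.004, 0.0125, -0.0011] turn [-0.0013, -0.0002, 0.0048] rows>= 1 t 7.02
2.5
shift [0.0015, 0.025, -0.0011] turn [-0.0013, -0.0002, 0.0048] rows>= 1 t 7.02
2.6
shift [0.0073, 0.0365, -0.0012] turn [-0.0013, -0.0002, 0.0048] rows>= 1 t 7.02
2.657
shift [0.0108, 0.0425, -0.0012] turn [-0.0013, -0.0002, 0.0048] rows>= 1 t 7.02
2.7
shift [0.0134, 0.0469, -0.0012] turn [-0.0013, -0.0002, 0.0048] rows>= 1 t 7.02
2.75
shift [0.0164, 0.0517, -0.0012] turn [-0.0013, -0.0002, 0.0048] rows>= 1 t 7.02
2.8
shift [0.0195, 0.0564, -0.0012] turn [-0.0013, -0.0002, 0.0048] rows>= 1 t 7.02
2.85
shift [0.0225, 0.0607, -0.0012] turn [-0.0013, -0.0002, 0.0048] rows>= 1 t 7.02
```

```bash
python3 -m handwheel '[[0.004,0.012,0,0,0,0,1],[0.010,0.025,0,0,0,0,1],[0.016,0.036,0,0,0,0,1],[0.020,0.042,0,0,0,0,1],[0.025,0.051,0,0,0,0,1]]' 10;  python3 -m handwheel '[[0.003,0.005,0,0,0,0,1],[0.006,0.009,0,0,0,0,1],[0.006,0.010,0,0,0,0,1],[0.006,0.010,0,0,0,0,1]]' 10
python3 - <<'E'
from h import *
s=get_state()
Rc=R.from_euler('xyz',s['orientation']).as_matrix(); g=s['tool_pos']-.008*Rc[:,0]; print(R.from_euler('z',-YAW).apply(g-HINGE),s['contact_force'],s['ft_torque'])
E
```

```text
clock: 7.43
tool_pos: [0.6229, -0.2761, 0.1132]
orientation: [-1.61, 1.556, 2.91]
contact_force: [-5.8, 1.3, -3.8]
gripper_width: 0.011
clock: 7.77
tool_pos: [0.6261, -0.2767, 0.1105]
orientation: [-1.614, 1.554, 2.906]
contact_force: [-6.7, 0.4, -4.6]
gripper_width: 0.0115
[-0.05449773 -0.15059454  0.02853415] [-6.73465192  0.41488197 -4.62136607] [0.0283677  1.01166121 0.01195262]
```

```bash
python3 -m handwheel '[[0.003,0.005,0,0,0,0,1],[0.003,0.007,0,0,0,0,1],[0.003,0.007,0,0,0,0,1]]' 10
python3 - <<'E'
from h import *
s,d=grab('side','s4s.png'); crop(d,290,90,150,112,5,'s4c.png')
Rc=R.from_euler('xyz',s['orientation']).as_matrix(); g=s['tool_pos']-.008*Rc[:,0]; print(R.from_euler('z',-YAW).apply(g-HINGE))
s,d=grab('wrist','w5.png')
def pr(phi):
    q,a=knee_at(phi); return [wproj(d,s,case2w([x,-.098,z])).round(0).tolist() for x,z in (P0,q,(-.12*np.cos(a),.12*np.sin(a)))]
for p in (2.5,2.657,2.75,2.85): print(p,pr(p))
E
```

```text
clock: 8.02
tool_pos: [0.6267, -0.2768, 0.11]
orientation: [-1.62, 1.548, 2.9]
contact_force: [-17.4, 3.3, 4.2]
gripper_width: 0.0119
[-0.05389524 -0.15058441  0.02800554]
2.5 [[[248.0, 147.0]], [[289.0, 165.0]], [[499.0, 223.0]]]
2.657 [[[248.0, 147.0]], [[304.0, 164.0]], [[504.0, 223.0]]]
2.75 [[[248.0, 147.0]], [[312.0, 163.0]], [[502.0, 223.0]]]
2.85 [[[248.0, 147.0]], [[319.0, 162.0]], [[496.0, 223.0]]]
```

View pics/w5.png

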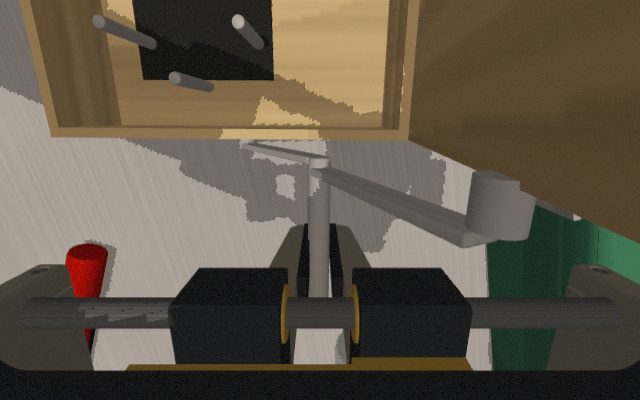

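View pics/s4c.png

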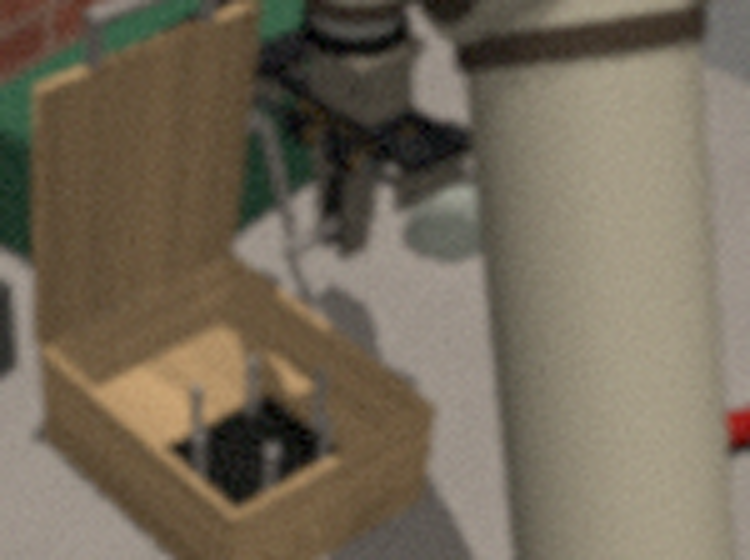

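The force rises sharply at the stop, and the knee at (319,162) matches a reading of about 2.85, so the stay is locked. Releasing and rising straight up.

```bash
python3 -m handwheel '[[-0.003,-0.005,0,0,0,0,0.4],[-0.003,-0.005,0,0,0,0,0.3],[-0.003,-0.005,0,0,0,0,0.3],[-0.07,-0.005,0,0,0,0,0.3],[-0.14,-0.005,0,0,0,0,0.3]]' 10; python3 -m handwheel '[[-0.1,0,0,0,0,0,0.3],[-0.2,0,0,0,0,0,0.3],[-0.3,0,0,0,0,0,0.3],[-0.4,0,0,0,0,0,0.3],[-0.43,-0.05,0,0,0,0,-0.5]]'
python3 - <<'E'
from h import *
s,d=grab('wrist','w6.png')
def pr(phi):
    q,a=knee_at(phi); return [wproj(d,s,case2w([x,-.098,z])).round(0).tolist() for x,z in (P0,q,(-.12*np.cos(a),.12*np.sin(a)))]
for p in (2.5,2.657,2.75,2.85): print(p,pr(p))
E
```

```text
clock: 8.53
tool_pos: [0.6288, -0.2767, 0.1656]
orientation: [-1.674, 1.556, 2.846]
contact_force: [0.2, -0.3, 0.0]
gripper_width: 0.0324
clock: 8.95
tool_pos: [0.6157, -0.2755, 0.3479]
orientation: [0.465, 1.565, -1.297]
contact_force: [0.6, -0.6, 1.8]
gripper_width: 0.0366
2.5 [[[290.0, 130.0]], [[317.0, 133.0]], [[371.0, 138.0]]]
2.657 [[[290.0, 130.0]], [[322.0, 133.0]], [[372.0, 138.0]]]
2.75 [[[290.0, 130.0]], [[325.0, 133.0]], [[372.0, 138.0]]]
2.85 [[[290.0, 130.0]], [[328.0, 133.0]], [[371.0, 138.0]]]
```

View pics/w6.png

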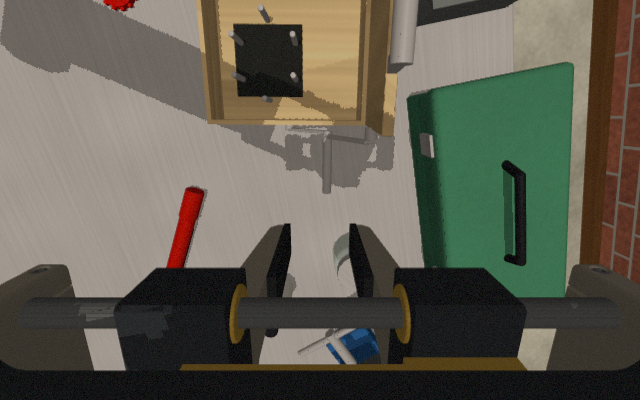

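Knee at (328,133): locked. Now I'll move to view sprockets A and B, going forward first to keep clear of the lid.

```bash
python3 -m handwheel '[[0,-0.1,-0.03,0,0,0,-0.5],[0,-0.2,-0.06,0,0,0,-1],[0,-0.25,-0.12,0,0,0,-1],[0,-0.25,-0.22,0,0,0,-1],[0,-0.25,-0.32,0,0,0,-1]]';python3 -c "
from h import *
both((.5,.08,.3),YAW)"
```

```text
clock: 9.42
tool_pos: [0.5376, -0.1284, 0.3402]
orientation: [-1.582, 1.56, 2.935]
contact_force: [0.9, -0.5, 0.3]
gripper_width: 0.0741
shift [0.1027, -0.1922, -0.4929] turn [-0.0022, -0.0, 0.0034] rows>= 6 t 9.42
```

```bash
python3 -m handwheel '[[0,0,-0.05,0,0,0,-1],[0,0,-0.05,0,0,0,-1]]'
python3 - <<'E'
from h import *
s,d=grab('wrist','w7.png')
for n,p in [('pad',(0,0,0)),('pfl',(.05,.05,0)),('pfr',(.05,-.05,0)),('pbl',(-.05,.05,0)),('pbr',(-.05,-.05,0)),('t1',(.04,.025,.052)),('t2',(.04,-.025,.052)),('t3',(-.04,.025,.052)),('t4',(-.04,-.025,.052)),('t5',(0,.055,.052)),('t6',(0,-.055,.052))]:
    print(n,wproj(d,s,case2w(np.array(p)+[-.14,0,-.055])).round(1).tolist())
crop(d,200,80,250,190,3,'w7c.png')
E
```

```text
clock: 9.58
tool_pos: [0.5427, -0.1056, 0.3403]
orientation: [-1.717, 1.56, 2.807]
contact_force: [0.2, 0.3, -0.5]
gripper_width: 0.0873
pad [[339.5, 166.1]]
pfl [[372.0, 134.7]]
pfr [[369.0, 196.1]]
pbl [[308.3, 134.5]]
pbr [[308.8, 195.8]]
t1 [[370.0, 154.8]]
t2 [[368.4, 189.0]]
t3 [[313.7, 154.6]]
t4 [[313.8, 188.8]]
t5 [[342.3, 133.1]]
t6 [[340.6, 208.4]]
```

View pics/w7.png

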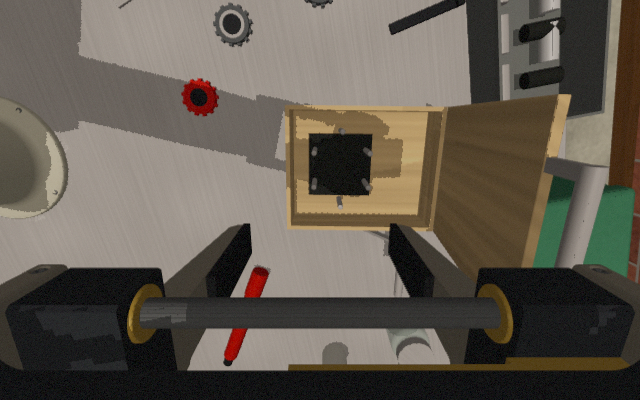

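View pics/w7c.png

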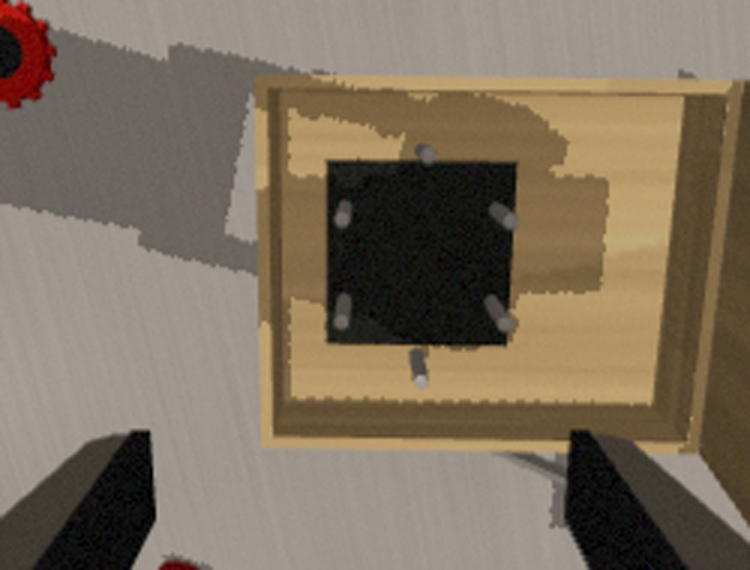

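The pad corners at (309,134) to (369,195) match the prediction within 1–2 px (the pad is about 1 mm further left). On to the sprockets.

```bash
cat >> h.py <<'E'
PAD=case2w([-.1395,.001,-.055])
E
python3 -m handwheel '[[0.02,-0.04,-0.1,0,0,0,-1],[0.05,-0.08,-0.2,0,0,0,-1],[0.08,-0.12,-0.3,0,0,0,-1],[0.1,-0.16,-0.4,0,0,0,-1],[0.1,-0.18,-0.44,0,0,0,-1]]'; python3 -m handwheel '[[0,0,0,0,0,0,-1]]'
python3 - <<'E'
from h import *
s,d=grab('wrist','w8.png')
for n,p in [('A',(.449,.129,.012)),('B',(.584,.157,.012)),('C',(.502,.444,.012))]: print(n,wproj(d,s,p).round())
E
```

```text
clock: 10.05
tool_pos: [0.5033, 0.0787, 0.2992]
orientation: [-1.6, 1.556, 2.92]
contact_force: [0.6, 0.5, -0.8]
gripper_width: 0.0919
clock: 10.13
tool_pos: [0.5032, 0.0803, 0.3]
orientation: [-1.675, 1.557, 2.849]
contact_force: [1.0, 0.1, 0.3]
gripper_width: 0.0919
A [[282. 142.]]
B [[367. 106.]]
C [[ 267. -119.]]
```

View pics/w8.png

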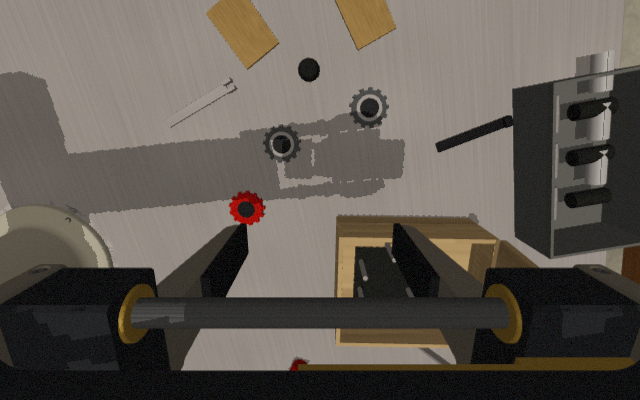

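Run:
```python
from h import *
s=get_state(); d=optics.capture('wrist'); crop(d,230,60,200,120,4,'w8c.png')
print(onplane(d,[(282,143.5),(369,106.5)],.011,s).round(4))
A=onplane(d,(282,143.5),.011,s)[0]; both((A[0],A[1],.1),YAW)
```

```text
[[0.4503 0.124  0.011 ]
 [0.5888 0.1527 0.011 ]]
shift [0.5041, -0.1501, -0.0907] turn [-0.0011, 0.0002, 0.0038] rows>= 6 t 10.23
```

View pics/w8c.png

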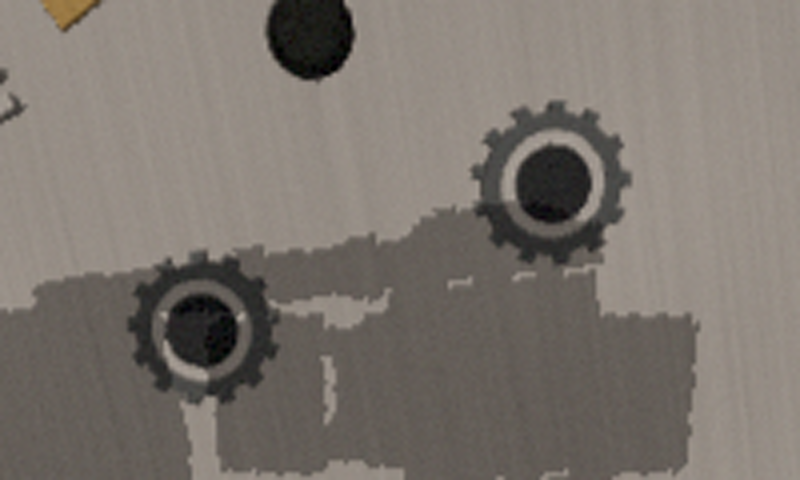

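```bash
python3 -m handwheel '[[0.1,-0.04,-0.03,0,0,0,-1],[0.2,-0.08,-0.06,0,0,0.002,-1],[0.3,-0.12,-0.08,0,0,0.003,-1],[0.4,-0.152,-0.096,0,0,0.003,-1],[0.5,-0.155,-0.096,0,0,0.003,-1]]'; python3 -c "
from h import *
both((.449,.127,.014),YAW)"
```

```text
clock: 10.65
tool_pos: [0.449, 0.1259, 0.1079]
orientation: [-1.894, 1.57, 2.625]
contact_force: [0.4, -0.1, 0.1]
gripper_width: 0.092
shift [0.2346, -0.0002, -0.0025] turn [-0.0018, -0.0001, 0.0003] rows>= 3 t 10.65
```

```bash
python3 -m handwheel '[[0.06,0,-0.002,0,0,0,-1],[0.12,0,-0.002,0,0,0,-1],[0.17,0,-0.002,0,0,0,-1],[0.17,0,-0.002,0,0,0,-1],[0.17,0,-0.002,0,0,0,-1]]'
python3 - <<'E'
from h import *
both((.449,.127,.014),YAW)
s,d=grab('wrist','w9.png'); print(wproj(d,s,(.449,.127,.012)))
E
```

```text
clock: 11.07
tool_pos: [0.449, 0.1261, 0.0404]
orientation: [-1.432, 1.566, 3.086]
contact_force: [-0.5, 0.3, 0.1]
gripper_width: 0.0918
shift [0.066, -0.0001, -0.0022] turn [-0.002, 0.0002, 0.0015] rows>= 1 t 11.07
[[319.75172984 227.69247481]]
```

View pics/w9.png

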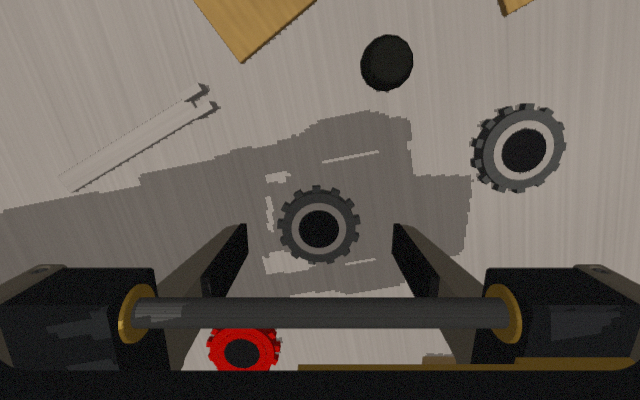

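```bash
python3 -m handwheel '[[0.04,0,-0.001,0,0,0,-1],[0.066,0,-0.001,0,0,0.001,-1],[0.066,0,-0.001,0,0,0.001,0.2],[0.066,0,-0.001,0,0,0.001,0.6],[0.066,0,-0.001,0,0,0.001,0.6]]' 30; python3 -m handwheel '[[0,0,0,0,0,0,0.6],[0,0,0,0,0,0,0.6],[-0.05,0,0,0,0,0,0.6],[-0.1,0,0,0,0,0,0.6],[-0.15,0,0,0,0,0,0.6]]' 30;  python3 - <<'E'
from h import *
s,d=grab('wrist','w10.png'); both((*PAD[:2],.135),YAW)
E
```

```text
clock: 11.53
tool_pos: [0.4504, 0.1278, 0.016]
orientation: [1.779, 1.568, 0.016]
contact_force: [-0.7, 0.5, -0.1]
gripper_width: 0.0741
clock: 11.95
tool_pos: [0.4483, 0.128, 0.075]
orientation: [-1.367, 1.57, -3.13]
contact_force: [1.0, 0.0, -1.7]
gripper_width: 0.0565
shift [-0.1376, 0.4091, 0.5319] turn [-0.0012, -0.0004, -0.002] rows>= 7 t 12.0
```

View pics/w10.png

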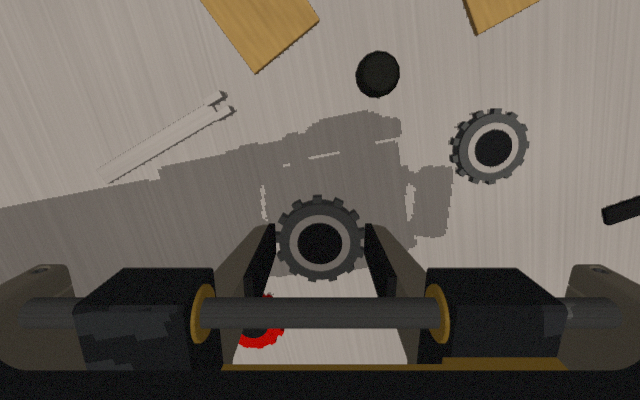

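```bash
cat >> h.py <<'E'
def toolpt(d,px,x): # pixel -> tool frame (y,z) at tool depth x
    M=np.asarray(d['mount']); r=M[:3,:3]@np.linalg.inv(d['camera_matrix'])@np.array([px[0],px[1],1.]); k=(x-M[0,3])/r[0]; return (M[:3,3]+k*r)[1:]
E
python3 - <<'E'
from h import *
d=optics.capture('wrist'); print(toolpt(d,(320,241),.004)); both((*PAD[:2],.135),YAW)
E
```

```text
[ 0.00012285 -0.0018486 ]
shift [-0.1411, 0.4089, 0.5317] turn [-0.0013, -0.0005, -0.0023] rows>= 7 t 12.05
```

```bash
python3 -m handwheel '[[-0.08,0.03,0.03,0,0,0,0.6],[-0.13,0.1,0.1,0,0,0,0.6],[-0.141,0.17,0.18,0,0,0,0.6],[-0.141,0.24,0.26,0,0,0,0.6],[-0.141,0.30,0.34,0,0,-0.002,0.6]]'; python3 -m handwheel '[[0,0.06,0.08,0,0,0,0.6],[0,0.1,0.16,0,0,0,0.6],[0,0.109,0.196,0,0,0,0.6],[0,0.109,0.196,0,0,0,0.6],[0,0.109,0.196,0,0,0,0.6]]';  python3 - <<'E'
from h import *
s,d=grab('wrist','w11.png'); both((*PAD[:2],.051),YAW)
E
```

```text
clock: 12.47
tool_pos: [0.5401, -0.0274, 0.1304]
orientation: [-1.606, 1.565, 2.915]
contact_force: [0.1, 0.1, -0.8]
gripper_width: 0.0566
clock: 12.88
tool_pos: [0.5662, -0.1109, 0.1291]
orientation: [-1.706, 1.562, 2.812]
contact_force: [-0.5, 0.9, -1.8]
gripper_width: 0.0567
shift [0.1957, 0.0149, 0.0025] turn [-0.0013, -0.0004, 0.0027] rows>= 2 t 12.93
```

View pics/w11.png

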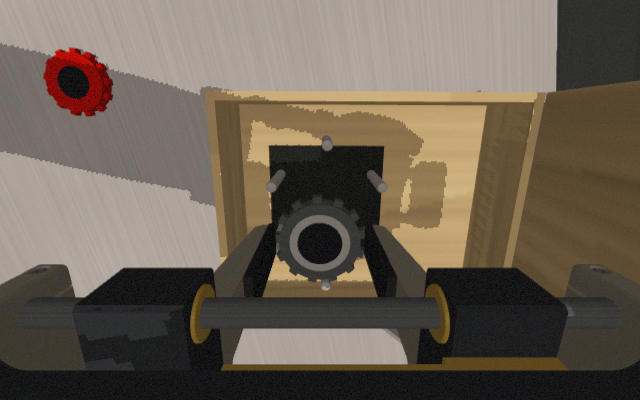

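```bash
python3 -m handwheel '[[0.02,0.012,0.005,0,0,0.001,0.6],[0.05,0.014,0.006,0,0,0.002,0.6],[0.10,0.014,0.006,0,0,0.002,0.6],[0.14,0.014,0.006,0,0,0.002,0.6],[0.14,0.014,0.006,0,0,0.002,0.6]]';   python3 - <<'E'
from h import *
both((*PAD[:2],.052),YAW)
E
```

```text
clock: 13.35
tool_pos: [0.5688, -0.1119, 0.0701]
orientation: [-1.809, 1.563, 2.713]
contact_force: [-0.3, 0.2, -1.6]
gripper_width: 0.0563
shift [0.0452, 0.0062, -0.001] turn [-0.0007, -0.0006, 0.0024] rows>= 1 t 13.35
```

```bash
python3 -m handwheel '[[0.025,0.004,0.003,0,0,0.002,0.6],[0.045,0.005,0.003,0,0,0.002,0.6],[0.045,0.005,0.003,0,0,0.002,0.6],[0.045,0.005,0.003,0,0,0.002,0.6]]';   python3 - <<'E'
from h import *
both((*PAD[:2],.052),YAW); print(get_state()['contact_force'])
E
```

```text
clock: 13.68
tool_pos: [0.5737, -0.1161, 0.0566]
orientation: [1.566, 1.564, -0.197]
contact_force: [-1.0, -0.5, -1.4]
gripper_width: 0.0561
shift [0.0115, -0.0083, -0.009] turn [-0.0012, 0.0, -0.002] rows>= 1 t 13.68
[-0.99125756 -0.46655255 -1.36559198]
```

```bash
python3 -m handwheel '[[0,0,0,0,0,0,0.6],[0,0,0,0,0,0,0.6],[0,0,0,0,0,0,0.6]]';   python3 - <<'E'
from h import *
both((*PAD[:2],.052),YAW); print(get_state()['contact_force'],get_state()['qvel'].round(3))
E
```

```text
clock: 13.93
tool_pos: [0.5739, -0.1163, 0.0571]
orientation: [1.547, 1.564, -0.216]
contact_force: [-0.1, 0.1, -0.7]
gripper_width: 0.0561
shift [0.0126, -0.0089, -0.0096] turn [-0.0013, 0.0001, -0.0023] rows>= 1 t 13.93
[-0.09208716  0.06714045 -0.70672498] [-0.001  0.003  0.001  0.001 -0.002  0.   ]
```

```bash
python3 -m handwheel '[[0.006,-0.009,-0.006,0,0,-0.002,0.6],[0.012,-0.009,-0.006,0,0,-0.002,0.6],[0.012,-0.009,-0.006,0,0,-0.002,0.6]]';   python3 - <<'E'
from h import *
both((*PAD[:2],.052),YAW); s,d=grab('wrist','w12.png'); crop(d,200,80,250,190,3,'w12c.png')
E
```

```text
clock: 14.18
tool_pos: [0.5713, -0.1136, 0.0546]
orientation: [0.714, 1.569, -1.049]
contact_force: [-4.6, 1.2, 14.9]
gripper_width: 0.0561
shift [0.0064, -0.0012, -0.0042] turn [-0.0012, 0.0004, -0.0003] rows>= 1 t 14.18
```

View pics/w12c.png

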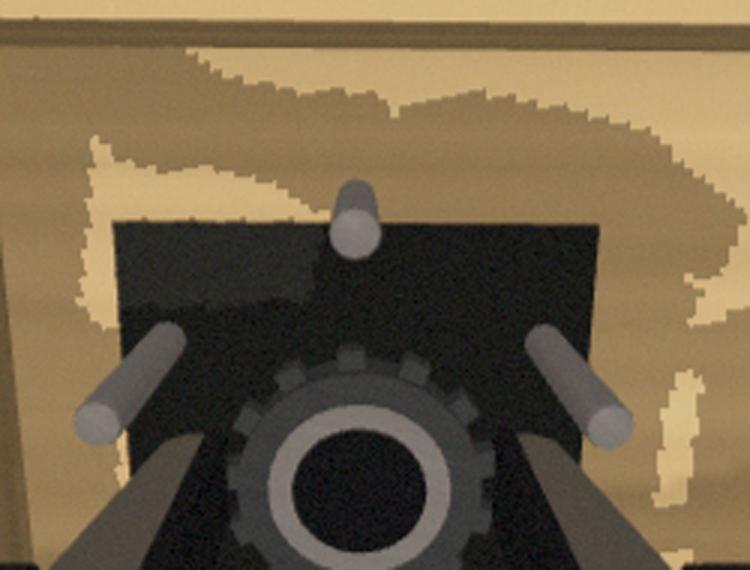

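Contact shows the sprocket on the pad and centred: column 358 against the post at 355. Releasing.

```bash
python3 -m handwheel '[[0,0,0,0,0,0,-0.6],[0,0,0,0,0,0,-0.6],[0,0,0,0,0,0,-0.6],[-0.08,0,0,0,0,0,-0.6],[-0.16,0,0,0,0,0,-0.6]]';   python3 - <<'E'
from h import *
s,d=grab('wrist','w13.png')
print(wproj(d,s,PAD+[0,0,.012])); both((.428,.2,.3),YAW)
E
```

```text
clock: 14.65
tool_pos: [0.5682, -0.1121, 0.1137]
orientation: [-1.797, 1.564, 2.723]
contact_force: [0.8, 0.2, 0.2]
gripper_width: 0.0733
[[323.72799384 210.5923476 ]]
shift [-0.4484, -0.5038, -0.7007] turn [-0.0013, 0.0005, -0.0025] rows>= 10 t 14.7
```

View pics/w13.png

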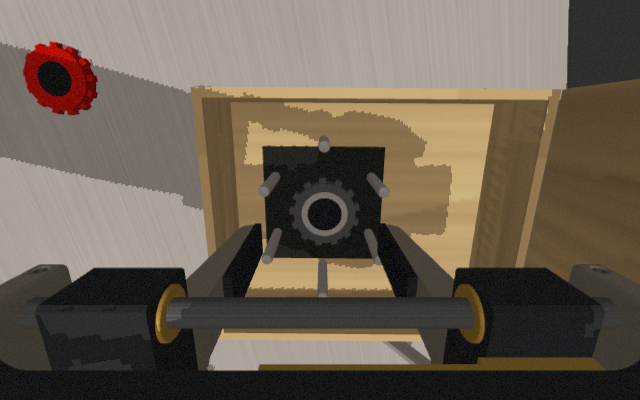

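The sprocket sits at (325,214) within the posts. Next, the sheets.

```bash
python3 -m handwheel '[[-0.1,0,0,0,0,0,-1],[-0.16,-0.04,-0.07,0,0,0,-1],[-0.21,-0.1,-0.14,0,0,0,-1],[-0.26,-0.15,-0.21,0,0,0,-1],[-0.3,-0.2,-0.29,0,0,0,-1]]'; python3 -m handwheel '[[-0.04,-0.04,-0.09,0,0,0,-1],[-0.08,-0.08,-0.18,0,0,0,-1],[-0.12,-0.12,-0.27,0,0,0,-1],[-0.14,-0.16,-0.34,0,0,0,-1],[-0.14,-0.2,-0.41,0,0,0,-1]]';python3 -m handwheel '[[0,0,0,0,0,0,-1],[0,0,0,0,0,0,-1]]';   python3 - <<'E'
from h import *
s,d=grab('wrist','w14.png'); both((.428,.298,.1),YAW)
E
```

```text
clock: 15.12
tool_pos: [0.5137, 0.0167, 0.2371]
orientation: [1.53, 1.569, -0.234]
contact_force: [1.0, 1.0, 0.9]
gripper_width: 0.0918
clock: 15.53
tool_pos: [0.4673, 0.1945, 0.2942]
orientation: [1.976, 1.566, 0.214]
contact_force: [-0.5, 0.5, 0.3]
gripper_width: 0.0921
clock: 15.7
tool_pos: [0.4665, 0.1935, 0.2914]
orientation: [0.489, 1.571, -1.271]
contact_force: [-0.5, 0.4, -0.1]
gripper_width: 0.0916
shift [0.4779, -0.1454, -0.2411] turn [-0.0009, 0.0002, 0.0001] rows>= 6 t 15.75
```

View pics/w14.png

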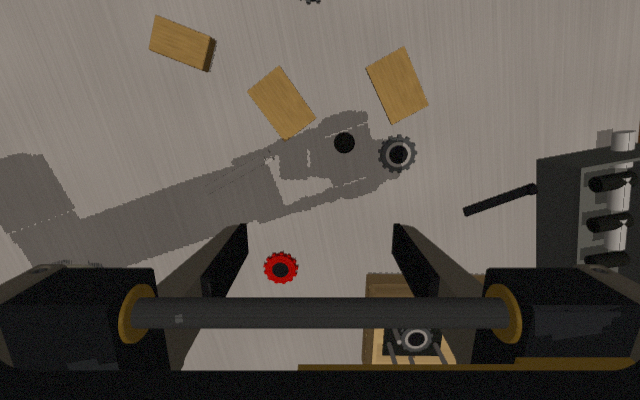

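Run:
```python
from h import *
s=get_state(); d=optics.capture('wrist')
g=cv2.cvtColor(d['pixels'],cv2.COLOR_BGR2HSV); m=((g[...,0]>10)&(g[...,0]<25)&(g[...,1]>110)&(g[...,2]>90)).astype(np.uint8)
m=cv2.morphologyEx(m,cv2.MORPH_OPEN,np.ones((3,3)))
for c in cv2.findContours(m,cv2.RETR_EXTERNAL,cv2.CHAIN_APPROX_NONE)[0]:
    if 800<cv2.contourArea(c)<6000 and c[:,0,1].max()<260:
        P=onplane(d,c[:,0],.006,s)[:,:2]; (cx,cy),(w,h),a=cv2.minAreaRect((P*1000).astype(np.float32)); 
        hd=np.radians(a if w<h else a+90); hd=(hd-YAW+np.pi/2)%np.pi-np.pi/2+YAW
        print(c[:,0].mean(0).round(),(round(cx),round(cy)),round(w),round(h),'heading',round(hd,3)); both((cx/1000,cy/1000,.1),hd)
print('bump',onplane(d,(344,142),.018,s),'B',onplane(d,(398,153),.011,s))
```

```text
[281. 103.] (429, 294) 59 89 heading 0.442
shift [0.4776, -0.1426, -0.2335] turn [-0.2021, 0.0002, 0.0002] rows>= 6 t 15.8
[397.  84.] (598, 287) 59 89 heading 0.302
shift [0.4774, 0.2759, -0.2981] turn [-0.1575, 0.0002, 0.0002] rows>= 7 t 15.8
[178.  42.] (307, 401) 46 77 heading 1.023
shift [0.4777, -0.4937, -0.4369] turn [-0.3869, 0.0001, 0.0003] rows>= 10 t 15.8
bump [[0.5091553  0.22359303 0.018     ]] B [[0.5870119  0.19129072 0.011     ]]
```

Sprocket B now measures (0.587, 0.191), about 37 mm from where it was, so the announced knock has happened. Picking sheet1 at pixel (281,103).

```bash
python3 -m handwheel '[[0.05,-0.02,-0.05,-0.04,0,0,-0.7],[0.13,-0.05,-0.1,-0.08,0,0,-0.7],[0.21,-0.08,-0.15,-0.12,0,0,-0.7],[0.29,-0.11,-0.19,-0.16,0,0,-0.7],[0.37,-0.143,-0.233,-0.2,0,0,-0.7]]';python3 -m handwheel '[[0.1,0,0,-0.002,0,0,-0.7],[0.14,0,0,-0.002,0,0,-0.7],[0.14,0,0,-0.002,0,0,-0.7],[0.14,0,0,-0.002,0,0,-0.7]]';   python3 - <<'E'
from h import *
s,d=grab('wrist','w15.png'); both((.429,.294,.0125),.442); print(wproj(d,s,(.429,.294,.006)))
E
```

```text
clock: 16.22
tool_pos: [0.4291, 0.294, 0.1419]
orientation: [0.044, 1.57, -1.091]
contact_force: [0.1, 0.8, 0.2]
gripper_width: 0.0781
clock: 16.55
tool_pos: [0.4288, 0.2934, 0.0869]
orientation: [-1.566, 1.569, -2.7]
contact_force: [0.3, 0.2, 0.4]
gripper_width: 0.0782
shift [0.1903, -0.0028, -0.0009] turn [-0.0016, 0.0001, -0.0004] rows>= 2 t 16.6
[[319.85154145 205.72550633]]
```

View pics/w15.png

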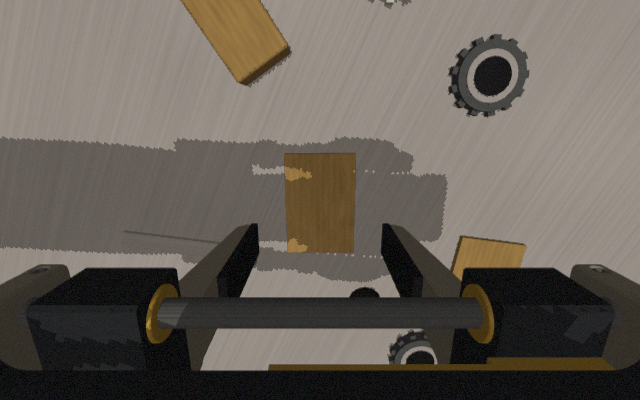

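```bash
python3 -m handwheel '[[0.08,-0.001,-0.005,0,0,0,-0.7],[0.14,-0.001,-0.006,0,0,0,-0.7],[0.175,-0.001,-0.006,0,0,0,-0.7],[0.175,-0.001,-0.006,0,0,0,-0.7],[0.175,-0.001,-0.006,0,0,0,-0.7]]';   python3 - <<'E'
from h import *
both((.429,.294,.0125),.442);s=get_state();d=optics.capture('wrist'); print('C',onplane(d,(492,75),.011,s))
E
```

```text
clock: 17.02
tool_pos: [0.4289, 0.2967, 0.0192]
orientation: [1.49, 1.569, 0.357]
contact_force: [0.7, 0.8, 1.3]
gripper_width: 0.0785
shift [0.0168, -0.0027, 0.0063] turn [-0.0014, 0.0001, -0.0007] rows>= 1 t 17.02
C [[0.47225895 0.42386913 0.011     ]]
```

```bash
python3 -m handwheel '[[0.016,0,0,0,0,0,-0.7],[0.016,0,0,0,0,0,0.2],[0.016,0,0,0,0,0,0.5],[0.016,0,0,0,0,0,0.5],[0.016,0,0,0,0,0,0.5]]' 20; python3 -m handwheel '[[0,0,0,0,0,0,0.5],[-0.03,0,0,0,0,0,0.5],[-0.1,0,0,0,0,0,0.5],[-0.2,0,0,0,0,0,0.5],[-0.3,0,0,0,0,0,0.5]]' 20;   python3 - <<'E'
from h import *
both((*PAD[:2],.145),YAW); s,d=grab('wrist','w16.png')
E
```

```text
clock: 17.48
tool_pos: [0.4277, 0.2969, 0.0118]
orientation: [1.448, 1.57, 0.316]
contact_force: [0.1, -0.3, 2.1]
gripper_width: 0.0593
clock: 17.9
tool_pos: [0.4261, 0.2963, 0.1324]
orientation: [-1.658, 1.568, -2.79]
contact_force: [0.5, 0.4, -0.2]
gripper_width: 0.0593
shift [-0.0316, -0.1053, 1.0779] turn [0.1996, 0.0002, 0.0008] rows>= 11 t 17.9
```

View pics/w16.png

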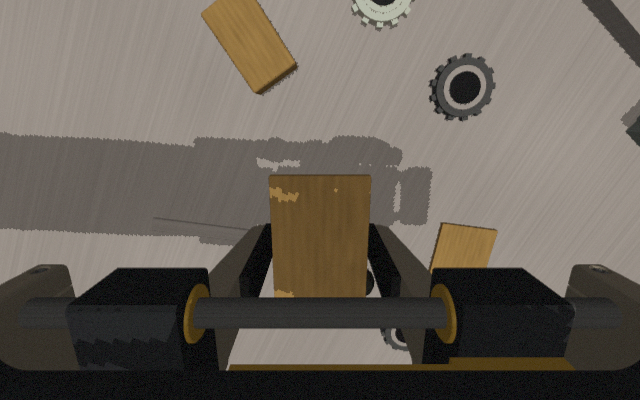

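```bash
python3 -m handwheel '[[-0.03,-0.01,0.1,0.03,0,0,0.5],[-0.03,-0.02,0.2,0.07,0,0,0.5],[-0.03,-0.03,0.3,0.1,0,0,0.5],[-0.03,-0.04,0.4,0.14,0,0,0.5],[-0.03,-0.05,0.5,0.17,0,0,0.5]]'
python3 - <<'E'
from h import *
d=optics.capture('wrist'); print(toolpt(d,(320,175),.0058)); both((*PAD[:2],.145),YAW)
E
```

```text
clock: 18.37
tool_pos: [0.4945, 0.1055, 0.1441]
orientation: [1.727, 1.57, 0.055]
contact_force: [1.7, 1.2, -0.6]
gripper_width: 0.0595
[ 0.00014545 -0.04247519]
shift [0.0017, 0.2409, 0.5042] turn [0.0252, 0.0012, -0.0014] rows>= 6 t 18.42
```

```bash
python3 -m handwheel '[[0,0.04,0.08,0.025,0,0,0.5],[0,0.08,0.17,0.025,0,0,0.5],[0,0.12,0.26,0.025,0,0,0.5],[0,0.16,0.35,0.025,0,0,0.5],[0,0.20,0.43,0.025,0,0,0.5]]'; python3 -m handwheel '[[0,0.035,0.067,0,0,0,0.5],[0,0.035,0.067,0,0,0,0.5],[0,0.035,0.067,0,0,0,0.5],[0,0.035,0.067,0,0,0,0.5]]'
python3 - <<'E'
from h import *
both((*PAD[:2],.1),YAW); s,d=grab('wrist','w17.png')
E
```

```text
clock: 18.83
tool_pos: [0.5578, -0.0737, 0.1439]
orientation: [1.264, 1.57, -0.48]
contact_force: [0.2, 0.6, 0.3]
gripper_width: 0.0593
clock: 19.17
tool_pos: [0.5663, -0.0997, 0.1433]
orientation: [-2.338, 1.57, 2.201]
contact_force: [1.6, 0.9, -0.1]
gripper_width: 0.0598
shift [0.1082, 0.0173, 0.028] turn [0.0047, -0.0002, 0.0002] rows>= 2 t 19.17
```

View pics/w17.png

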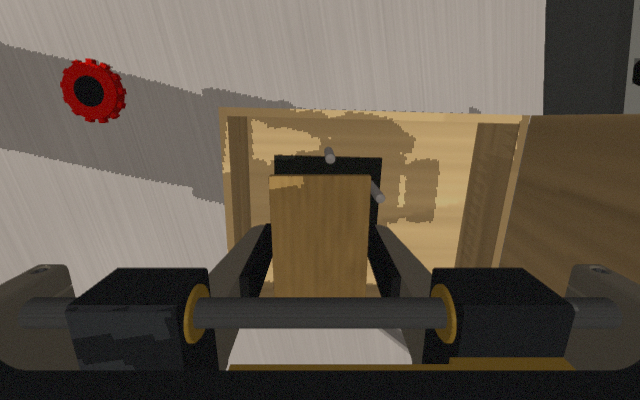

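```bash
python3 -m handwheel '[[0.02,0.017,0.02,0.005,0,0,0.5],[0.04,0.017,0.022,0.005,0,0,0.5],[0.05,0.017,0.022,0.005,0,0,0.5],[0.05,0.017,0.022,0.005,0,0,0.5],[0.05,0.017,0.022,0.005,0,0,0.5]]'
python3 - <<'E'
from h import *
both((*PAD[:2],.07),YAW); s,d=grab('wrist','w18.png')
for n,p in [('t1',(.04,.025,.052)),('t3',(-.04,.025,.052)),('t5',(0,.055,.052))]: print(n,wproj(d,s,PAD+R.from_euler('z',YAW).apply(p)).round(1).tolist())
E
```

```text
clock: 19.63
tool_pos: [0.5712, -0.1093, 0.1228]
orientation: [-1.874, 1.569, 2.65]
contact_force: [0.0, 0.2, -0.4]
gripper_width: 0.0597
shift [0.132, 0.0012, 0.0064] turn [-0.0, -0.0001, 0.0004] rows>= 2 t 19.63
t1 [[377.8, 194.9]]
t3 [[263.2, 194.7]]
t5 [[320.6, 151.6]]
```

View pics/w18.png

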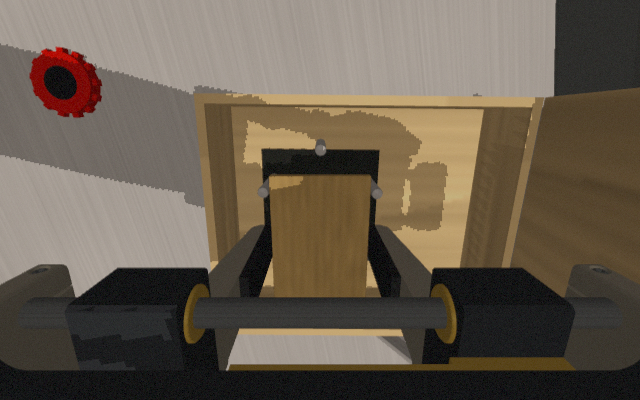

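Run:
```python
from h import *
s=get_state(); x=s['tool_pos'][2]-.087; d=optics.capture('wrist')
print(x,toolpt(d,(320.5,147),x)+[0,.055],toolpt(d,(376,191),x)+[-.04,.025],toolpt(d,(264,190),x)+[.04,.025], 'sheet',toolpt(d,(320,175),.0058)+[0,.045])
```

```text
0.03629002165661757 [ 0.0004173  -0.00045948] [-0.00085916 -0.00011556] [ 0.00113883 -0.00074749] sheet [7.06396149e-05 2.53977547e-03]
```

```bash
sed -i 's/^PAD=.*/PAD=case2w([-.1395,.004,-.055])/' h.py; python3 -m handwheel '[[0.03,0.001,-0.008,0,0,0,0.5],[0.07,0.001,-0.008,0,0,0,0.5],[0.11,0.001,-0.008,0,0,0,0.5],[0.135,0.001,-0.008,0,0,0,0.5],[0.135,0.001,-0.008,0,0,0,0.5]]'
python3 - <<'E'
from h import *
both((*PAD[:2],.06),YAW); s,d=grab('wrist','w19.png')
E
```

```text
clock: 20.15
tool_pos: [0.5707, -0.1062, 0.0662]
orientation: [-1.78, 1.565, 2.743]
contact_force: [-0.6, 0.3, -0.7]
gripper_width: 0.0596
shift [0.0153, 0.0038, 0.0062] turn [-0.0004, -0.0004, 0.0017] rows>= 1 t 20.15
```

View pics/w19.png

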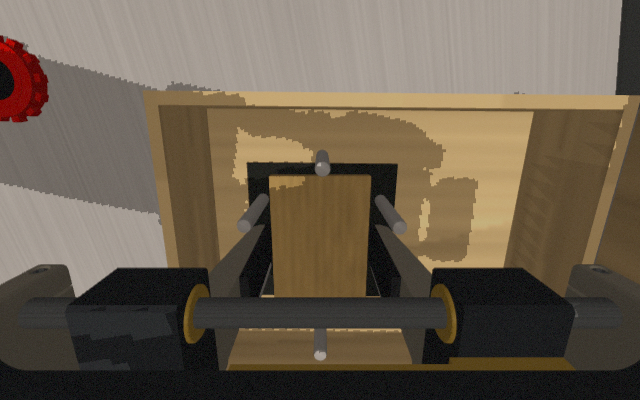

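```bash
python3 -m handwheel '[[0.008,0.002,0,0,0,0,0.5],[0.012,0.002,0,0,0,0,0.5],[0.012,0.002,0,0,0,0,0.5]]'
python3 - <<'E'
from h import *
s=get_state(); d=optics.capture('wrist'); x=s['tool_pos'][2]-.087
print(toolpt(d,(322,170),-.0208)+[0,.055],toolpt(d,(320,355),-.0208)-[0,.055])
both((*PAD[:2],.06),YAW)
E
```

```text
clock: 20.45
tool_pos: [0.574, -0.1076, 0.0649]
orientation: [1.392, 1.57, -0.368]
contact_force: [-0.3, -0.2, -1.0]
gripper_width: 0.0598
[0.00100054 0.0047999 ] [0.00018475 0.00404661]
shift [0.0126, -0.005, 0.0044] turn [-0.0004, 0.0001, -0.0003] rows>= 1 t 20.5
```

```bash
python3 -m handwheel '[[0.006,-0.002,0.003,0,0,0,0.5],[0.012,-0.003,0.003,0,0,0,0.5],[0.012,-0.003,0.003,0,0,0,0.5]]'
python3 - <<'E'
from h import *
both((*PAD[:2],.06),YAW)
E
```

```text
clock: 20.75
tool_pos: [0.5718, -0.1083, 0.0592]
orientation: [-1.772, 1.57, 2.751]
contact_force: [-0.4, 0.2, 0.2]
gripper_width: 0.0595
shift [-0.0019, 0.0002, 0.0016] turn [-0.0004, -0.0, 0.0002] rows>= 1 t 20.75
```

Essentially at contact height, so I'll release gently and rise.

```bash
python3 -m handwheel '[[0.004,0,0,0,0,0,0.5],[0.004,0,0,0,0,0,-0.6],[0.004,0,0,0,0,0,-0.6],[0.004,0,0,0,0,0,-0.6],[-0.05,0,0,0,0,0,-0.6]]'; python3 -m handwheel '[[-0.08,0,0,0,0,0,-0.6],[-0.16,0,0,0,0,0,-0.6],[-0.2,0,-0.05,0,0,0,-0.6],[-0.2,0,-0.05,0,0,0,-0.6]]'
python3 - <<'E'
from h import *
s,d=grab('wrist','w20.png'); print(wproj(d,s,PAD+[0,0,.018])); both((.5,.13,.28),YAW)
E
```

```text
clock: 21.17
tool_pos: [0.5689, -0.1071, 0.0755]
orientation: [-1.773, 1.562, 2.75]
contact_force: [0.2, -0.0, -0.2]
gripper_width: 0.0738
clock: 21.5
tool_pos: [0.5791, -0.0878, 0.1648]
orientation: [1.555, 1.562, -0.204]
contact_force: [1.3, -0.3, 0.6]
gripper_width: 0.0733
[[315.42030072 218.26221751]]
shift [-0.2969, -0.291, -0.5] turn [0.0002, 0.0002, -0.0015] rows>= 7 t 21.55
```

View pics/w20.png

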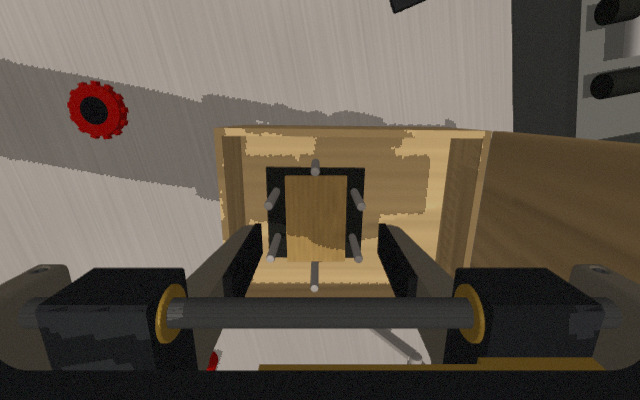

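The sheet lies flat and centred at (316,219) between the posts. Now sprocket B, with heading +0.35 so the fingers miss the bumper.

```bash
python3 -m handwheel '[[-0.05,-0.02,-0.09,0,0,0,-0.6],[-0.05,-0.02,-0.18,-0.03,0,0,-0.6],[-0.05,-0.04,-0.27,-0.06,0,0,-0.6],[-0.05,-0.06,-0.36,-0.1,0,0,-0.6],[-0.05,-0.08,-0.45,-0.13,0,0,-0.6]]'
python3 - <<'E'
from h import *
both((.587,.191,.13),.35)
E
```

```text
clock: 21.97
tool_pos: [0.5771, 0.095, 0.1773]
orientation: [-1.718, 1.567, -3.065]
contact_force: [0.1, -0.4, -0.6]
gripper_width: 0.0731
shift [0.1182, 0.0778, -0.2284] turn [-0.0401, -0.0002, 0.0011] rows>= 3 t 21.97
```

```bash
python3 -m handwheel '[[0.02,0.03,-0.08,-0.02,0,0,-0.65],[0.05,0.05,-0.15,-0.04,0,0,-0.65],[0.08,0.075,-0.225,-0.04,0,0,-0.65],[0.08,0.075,-0.225,-0.04,0,0,-0.65],[0.08,0.075,-0.225,-0.04,0,0,-0.65]]'
python3 - <<'E'
from h import *
both((.587,.191,.015),.35); s,d=grab('wrist','w21.png'); print(wproj(d,s,(.587,.191,.011)))
E
```

```text
clock: 22.38
tool_pos: [0.5863, 0.189, 0.1443]
orientation: [-1.699, 1.565, -2.923]
contact_force: [-0.5, -0.7, -0.7]
gripper_width: 0.0757
shift [0.3233, 0.0052, -0.004] turn [-0.001, -0.0002, 0.0017] rows>= 4 t 22.38
[[321.30677925 189.70573635]]
```

View pics/w21.png

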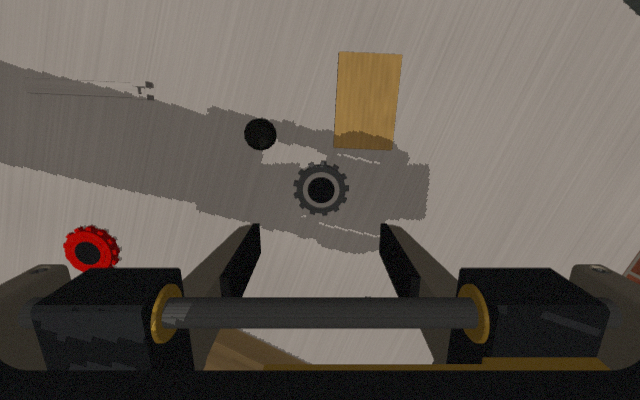

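```bash
python3 -m handwheel '[[0.09,0.003,-0.004,0,0,0.001,-0.65],[0.18,0.004,-0.006,0,0,0.001,-0.65],[0.25,0.004,-0.006,0,0,0.001,-0.65],[0.3,0.004,-0.006,0,0,0.001,-0.65],[0.3,0.004,-0.006,0,0,0.001,-0.65]]'
python3 - <<'E'
from h import *
both((.587,.192,.015),.35)
E
```

```text
clock: 22.85
tool_pos: [0.5849, 0.1888, 0.0223]
orientation: [-1.827, 1.564, -3.055]
contact_force: [-1.1, 0.1, -0.0]
gripper_width: 0.0752
shift [0.0183, 0.0077, -0.0057] turn [-0.0024, -0.0005, 0.0021] rows>= 1 t 22.85
```

```bash
python3 -m handwheel '[[0.01,0.004,-0.004,0,0,0.001,-0.65],[0.018,0.005,-0.005,0,0,0.001,-0.65],[0.018,0.005,-0.005,0,0,0.001,0.3],[0.018,0.005,-0.005,0,0,0.001,0.6],[0.018,0.005,-0.005,0,0,0.001,0.6]]' 30; python3 -m handwheel '[[0,0,0,0,0,0,0.6],[-0.04,0,0,0,0,0,0.6],[-0.12,0,0,0,0,0,0.6],[-0.2,0,0,0,0,0,0.6],[-0.3,0,0,0,0,0,0.6]]' 30;python3 - <<'E'
from h import *
s,d=grab('wrist','w22.png');both((*PAD[:2],.15),YAW); 
E
```

```text
clock: 23.27
tool_pos: [0.5907, 0.1937, 0.0217]
orientation: [1.506, 1.563, 0.28]
contact_force: [-1.7, -0.8, 0.5]
gripper_width: 0.0578
clock: 23.68
tool_pos: [0.5881, 0.1935, 0.1404]
orientation: [1.769, 1.567, 0.543]
contact_force: [-0.1, -0.1, 0.4]
gripper_width: 0.0248
shift [-0.0005, -0.3088, 0.695] turn [0.1697, -0.0008, -0.0063] rows>= 8 t 23.73
```

View pics/w22.png

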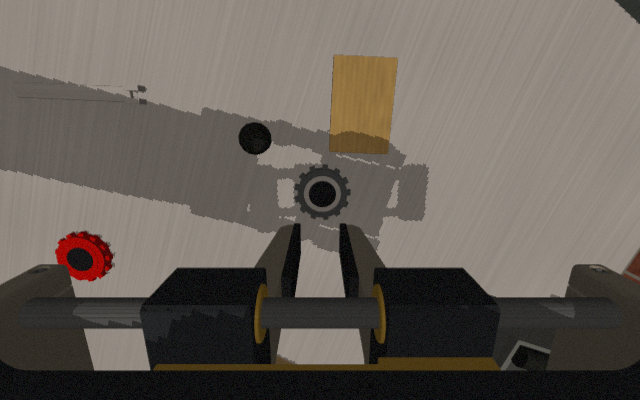

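The grip missed because the tips were too high (z 0.022). The sprocket is still at (322,193). I'll retry and check height first.

```bash
python3 -m handwheel '[[0,0,0,0,0,0,-0.65],[0.08,0,0,0,0,0,-0.65],[0.16,0,0,0,0,0,-0.65],[0.22,0,0,0,0,0,-0.65],[0.27,0,0,0,0,0,-0.65]]' 30; python3 -m handwheel '[[0.02,0,0,0,0,0,-0.65],[0.035,0,0,0,0,0,-0.65],[0.035,0,0,0,0,0,-0.65]]'
python3 - <<'E'
from h import *
both((.5875,.192,.014),.35); print(get_state()['tool_pos'],get_state()['gripper_width'])
E
```

```text
clock: 24.15
tool_pos: [0.588, 0.1936, 0.029]
orientation: [1.913, 1.568, 0.687]
contact_force: [-0.1, -0.1, -0.1]
gripper_width: 0.0516
clock: 24.4
tool_pos: [0.5913, 0.1943, 0.0188]
orientation: [1.558, 1.562, 0.332]
contact_force: [0.0, 0.3, 0.3]
gripper_width: 0.0718
shift [0.0119, -0.011, 0.0023] turn [-0.0017, 0.0, -0.0029] rows>= 1 t 24.4
[0.59128131 0.19432996 0.01881741] 0.07184975205813426
```

```bash
python3 -m handwheel '[[0.012,-0.009,0.002,0,0,-0.003,-0.65],[0.012,-0.009,0.002,0,0,-0.003,-0.65],[0.012,-0.009,0.002,0,0,-0.003,-0.65]]'
python3 - <<'E'
from h import *
both((.5875,.192,.014),.35); s,d=grab('wrist','w23.png')
E
```

```text
clock: 24.65
tool_pos: [0.5864, 0.1916, 0.0129]
orientation: [-1.602, 1.566, -2.828]
contact_force: [0.9, 0.0, -0.4]
gripper_width: 0.0756
shift [-0.0027, 0.003, 0.0] turn [-0.0018, -0.0, 0.0015] rows>= 1 t 24.65
```

View pics/w23.png

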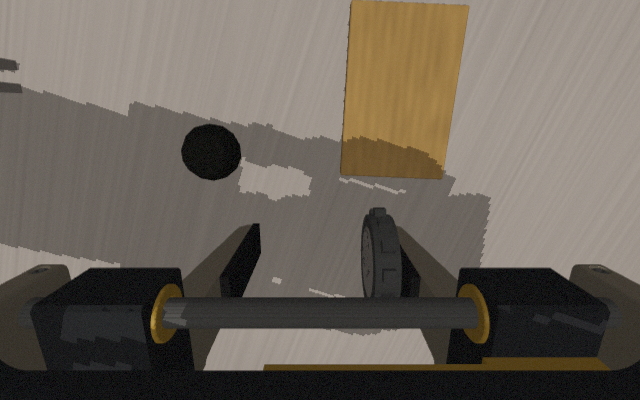

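Problem: the opening finger tipped sprocket B up on edge; it now leans on the right finger at (382,255). A look from the other cameras first.

Run:
```python
from h import *
s,d=grab('side','s5.png'); crop(d,210,150,150,112,5,'s5c.png')
s,d=grab('scene','s6.png'); crop(d,310,180,130,100,6,'s6c.png')
```

```text
(no output)
```

View pics/s5c.png

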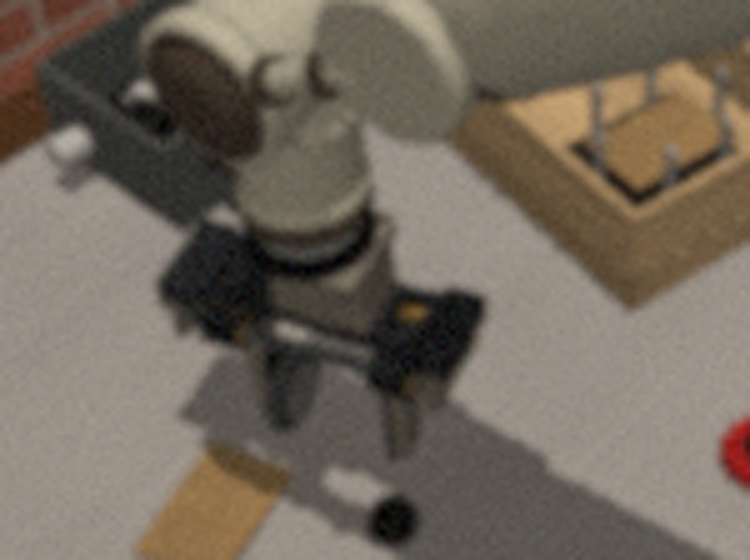

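View pics/s6c.png

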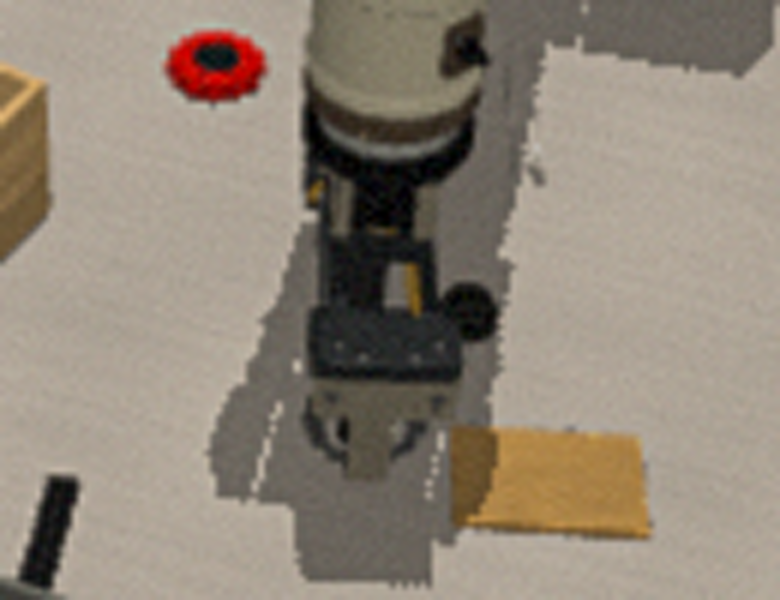

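```bash
python3 -m handwheel '[[0,0,0,0,0,0,-0.65],[0,0,0,0,0,0,-0.65]]'
python3 - <<'E'
from h import *
s,d=grab('wrist','w24.png'); print(s['gripper_width'])
E
```

```text
clock: 24.97
tool_pos: [0.5866, 0.1918, 0.0134]
orientation: [-1.622, 1.567, -2.849]
contact_force: [-0.6, 0.1, -0.5]
gripper_width: 0.0758
0.0758169364462867
```

View pics/w24.png

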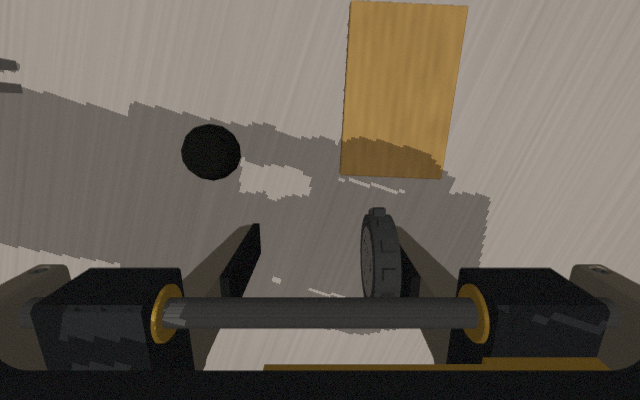

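It is resting against the right finger. I'll push left with that finger to tip it over flat between the fingers.

```bash
python3 -m handwheel '[[0,-0.03,0,0,0,0,-0.65],[0,-0.06,0,0,0,0,-0.65],[0,-0.06,0,0,0,0,-0.65],[0,-0.06,0,0,0,0,-0.65]]'
python3 - <<'E'
from h import *
s,d=grab('wrist','w25.png'); print(s['gripper_width'])
E
```

```text
clock: 25.35
tool_pos: [0.5641, 0.1837, 0.0137]
orientation: [-1.604, 1.567, -2.83]
contact_force: [0.7, -0.1, -0.0]
gripper_width: 0.0757
0.07568487819016709
```

View pics/w25.png

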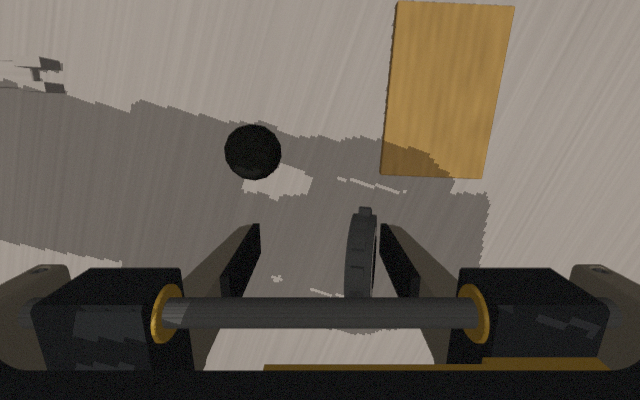

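```bash
python3 -m handwheel '[[0,0,0,0,0,0,-0.65],[0,0,0,0,0,0,-0.65]]'
python3 - <<'E'
from h import *
s,d=grab('wrist','w26.png'); print(s['gripper_width'])
E
```

```text
clock: 25.57
tool_pos: [0.5649, 0.1839, 0.0138]
orientation: [-1.544, 1.568, -2.77]
contact_force: [-0.1, 0.5, -0.9]
gripper_width: 0.076
0.07598059569346832
```

View pics/w26.png

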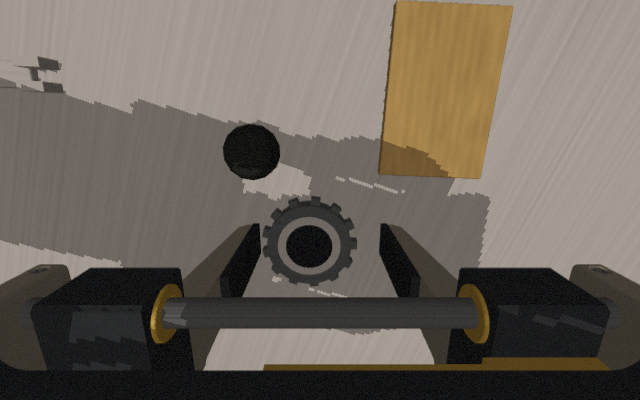

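It fell flat between the jaws at (309,244). I'll close here.

```bash
python3 -m handwheel '[[0,0,0,0,0,0,-0.65],[0,0,0,0,0,0,0.5],[0,0,0,0,0,0,0.6],[0,0,0,0,0,0,0.6],[0,0,0,0,0,0,0.6]]' 30; python3 -m handwheel '[[0,0,0,0,0,0,0.6],[-0.03,0,0,0,0,0,0.6],[-0.06,0,0,0,0,0,0.6]]' 30;python3 - <<'E'
from h import *
s,d=grab('wrist','w27.png');both((*PAD[:2],.15),YAW); 
E
```

```text
clock: 26.03
tool_pos: [0.5641, 0.1837, 0.0136]
orientation: [-1.599, 1.567, -2.826]
contact_force: [-1.1, -0.3, -0.3]
gripper_width: 0.0573
clock: 26.28
tool_pos: [0.5638, 0.1837, 0.0377]
orientation: [-1.669, 1.566, -2.896]
contact_force: [0.9, 0.2, -0.6]
gripper_width: 0.0572
shift [-0.2711, -0.2348, 0.6943] turn [0.1696, 0.0002, -0.0004] rows>= 8 t 26.33
```

View pics/w27.png

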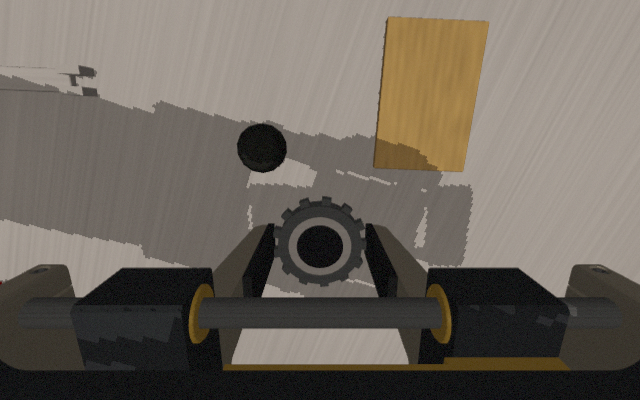

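```bash
python3 -m handwheel '[[-0.1,0,0,0,0,0,0.6],[-0.18,-0.02,0.05,0.03,0,0,0.6],[-0.25,-0.05,0.12,0.06,0,0,0.6],[-0.28,-0.08,0.21,0.1,0,0,0.6],[-0.28,-0.11,0.3,0.14,0,0,0.6]]'
python3 - <<'E'
from h import *
d=optics.capture('wrist'); print(toolpt(d,(320,243),.0016));both((*PAD[:2],.15),YAW)
E
```

```text
clock: 26.75
tool_pos: [0.5671, 0.055, 0.1558]
orientation: [1.395, 1.563, -0.274]
contact_force: [1.1, -0.2, -0.9]
gripper_width: 0.0569
[ 0.00020104 -0.00163726]
shift [0.0125, 0.0553, 0.3883] turn [0.0252, 0.0019, -0.0018] rows>= 4 t 26.8
```

```bash
python3 -m handwheel '[[0.01,0.02,0.1,0.025,0,0,0.6],[0.01,0.035,0.2,0.025,0,0,0.6],[0.01,0.05,0.3,0.025,0,0,0.6],[0.03,0.055,0.38,0.025,0,0,0.6],[0.05,0.055,0.392,0.025,0,0,0.6]]';python3 -m handwheel '[[0,0,0,0,0,0,0.6],[0,0,0,0,0,0,0.6]]'
python3 - <<'E'
from h import *
s,d=grab('wrist','w28.png'); both((*PAD[:2],.075),YAW); print(s['tool_pos'])
E
```

```text
clock: 27.22
tool_pos: [0.572, -0.1076, 0.1315]
orientation: [0.308, 1.566, -1.44]
contact_force: [0.3, -0.2, -2.0]
gripper_width: 0.057
clock: 27.38
tool_pos: [0.5707, -0.1014, 0.1298]
orientation: [-1.398, 1.567, 3.141]
contact_force: [-0.1, 0.7, -1.8]
gripper_width: 0.0568
shift [0.138, 0.0054, 0.0195] turn [0.0054, 0.0003, 0.0009] rows>= 2 t 27.43
[ 0.57069662 -0.1014143   0.12976473]
```

View pics/w28.png

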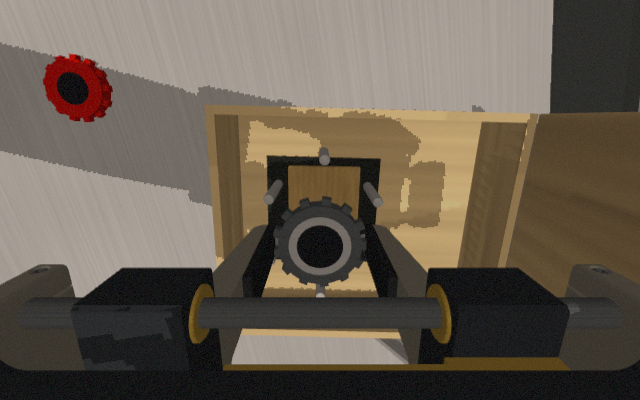

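```bash
python3 -m handwheel '[[0.02,0.004,0.018,0.005,0,0,0.6],[0.06,0.004,0.023,0.005,0,0,0.6],[0.1,0.004,0.023,0.005,0,0,0.6],[0.13,0.004,0.023,0.005,0,0,0.6],[0.13,0.004,0.023,0.005,0,0,0.6]]';python3 -m handwheel '[[0,0,0,0,0,0,0.6],[0,0,0,0,0,0,0.6]]'
python3 - <<'E'
from h import *
both((*PAD[:2],.067),YAW); s,d=grab('wrist','w29.png')
E
```

```text
clock: 27.85
tool_pos: [0.5689, -0.1099, 0.0749]
orientation: [-1.516, 1.563, 3.009]
contact_force: [-1.6, -0.1, -1.4]
gripper_width: 0.0568
clock: 28.02
tool_pos: [0.5716, -0.1114, 0.0789]
orientation: [-0.605, 1.568, -2.363]
contact_force: [0.3, -0.1, -1.9]
gripper_width: 0.0572
shift [0.0296, -0.0008, -0.0061] turn [0.0002, 0.0006, 0.0004] rows>= 1 t 28.02
```

View pics/w29.png

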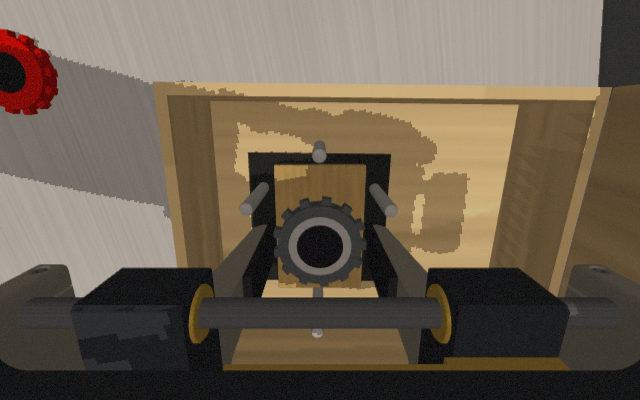

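```bash
python3 -m handwheel '[[0.01,0,-0.002,0,0,0,0.6],[0.02,0,-0.002,0,0,0,0.6],[0.026,0,-0.002,0,0,0,0.6],[0.026,0,-0.002,0,0,0,0.6],[0.026,0,-0.002,0,0,0,0.6]]'
python3 - <<'E'
from h import *
both((*PAD[:2],.067),YAW)
E
```

```text
clock: 28.48
tool_pos: [0.5708, -0.1107, 0.0673]
orientation: [-1.146, 1.567, -2.905]
contact_force: [0.8, 0.8, -2.4]
gripper_width: 0.0572
shift [0.0008, 0.0014, -0.0046] turn [0.0, 0.0005, 0.001] rows>= 1 t 28.48
```

```bash
python3 -m handwheel '[[0.005,0,0,0,0,0,0.6],[0.008,0,0,0,0,0,0.6],[0.008,0,0,0,0,0,0.6]]'; python3 -m handwheel '[[0,0,0,0,0,0,-0.65],[0,0,0,0,0,0,-0.65],[0,0,0,0,0,0,-0.65],[0,0,0,0,0,0,-0.65],[-0.08,0,0,0,0,0,-0.65]]'; python3 -m handwheel '[[-0.08,0,0,0,0,0,-0.65],[-0.16,0,0,0,0,0,-0.65],[-0.2,0,-0.05,0,0,0,-0.65],[-0.2,0,-0.05,0,0,0,-0.65]]'
python3 - <<'E'
from h import *
s,d=grab('wrist','w30.png'); print(wproj(d,s,PAD+[0,0,.03])); both((.598,.287,.12),.302)
E
```

```text
clock: 28.73
tool_pos: [0.5714, -0.1109, 0.0665]
orientation: [-0.96, 1.568, -2.719]
contact_force: [-4.4, 2.2, 11.0]
gripper_width: 0.0568
clock: 29.15
tool_pos: [0.5664, -0.1089, 0.0902]
orientation: [-1.636, 1.556, 2.888]
contact_force: [-0.7, 1.1, -1.4]
gripper_width: 0.076
clock: 29.48
tool_pos: [0.5782, -0.09, 0.1815]
orientation: [1.291, 1.564, -0.467]
contact_force: [0.8, 0.2, 0.1]
gripper_width: 0.0757
[[316.19079413 214.23221584]]
shift [0.1441, -0.1229, -0.9379] turn [-0.1555, 0.0009, -0.0004] rows>= 10 t 29.53
```

View pics/w30.png

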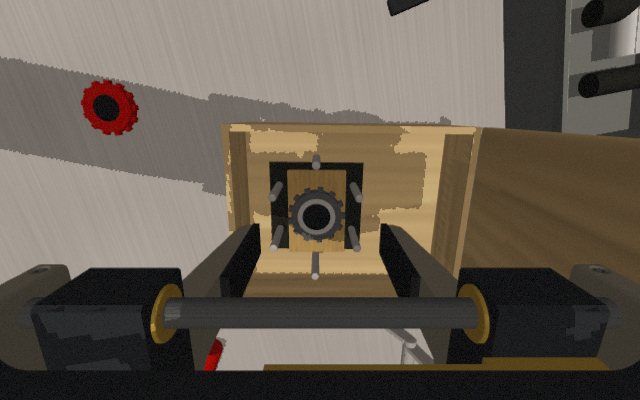

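The second sprocket is flat and centred at (316,216). Next, sheet2.

```bash
python3 -m handwheel '[[0,0,-0.1,0,0,0,-0.65],[0,-0.01,-0.2,0,0,0,-0.65],[0,-0.04,-0.3,-0.03,0,0,-0.65],[0,-0.05,-0.4,-0.06,0,0,-0.65],[0,-0.07,-0.5,-0.09,0,0,-0.65]]'; python3 -m handwheel '[[0.02,0.05,-0.08,-0.03,0,0,-0.65],[0.04,0.10,-0.17,-0.065,0,0,-0.65],[0.05,0.08,-0.26,-0.065,0,0,-0.65],[0.06,0.07,-0.34,-0.065,0,0,-0.65],[0.08,0.06,-0.42,-0.065,0,0,-0.65]]';  python3 - <<'E'
from h import *
both((.598,.287,.12),.302)
E
```

```text
clock: 29.95
tool_pos: [0.5839, 0.1118, 0.1736]
orientation: [-1.441, 1.564, -2.913]
contact_force: [0.5, -0.3, -0.1]
gripper_width: 0.076
clock: 30.37
tool_pos: [0.5919, 0.2811, 0.1413]
orientation: [-1.497, 1.565, -2.769]
contact_force: [0.1, 0.1, -0.0]
gripper_width: 0.0757
shift [0.0532, 0.0192, -0.0097] turn [-0.001, 0.0001, 0.002] rows>= 1 t 30.37
```

```bash
python3 -m handwheel '[[0.05,0.01,-0.009,0,0,0.002,-0.65],[0.08,0.01,-0.009,0,0,0.002,-0.65],[0.08,0.01,-0.009,0,0,0.002,-0.65]]';  python3 - <<'E'
from h import *
s,d=grab('wrist','w31.png'); both((.598,.287,.0135),.302); print(wproj(d,s,(.598,.287,.006)))
E
```

```text
clock: 30.62
tool_pos: [0.5923, 0.2833, 0.106]
orientation: [-1.495, 1.564, -2.766]
contact_force: [-0.9, -0.3, -0.2]
gripper_width: 0.0759
shift [0.2368, 0.0143, -0.0063] turn [-0.0013, 0.0002, 0.0012] rows>= 3 t 30.67
[[327.06142181 198.11241444]]
```

View pics/w31.png

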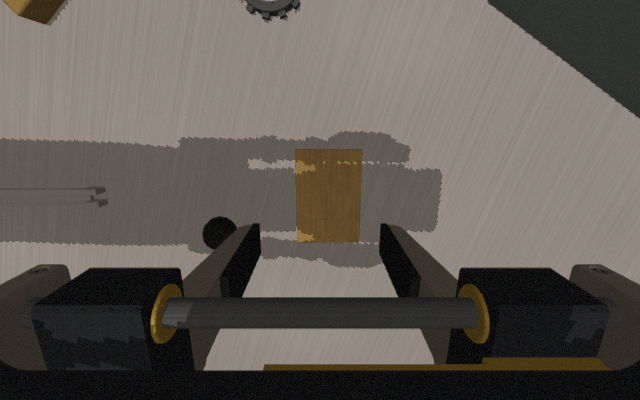

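```bash
python3 -m handwheel '[[0.04,0.014,-0.01,0,0,0.001,-0.65],[0.11,0.014,-0.01,0,0,0.001,-0.65],[0.18,0.014,-0.01,0,0,0.001,-0.65],[0.22,0.014,-0.01,0,0,0.001,-0.65],[0.22,0.014,-0.01,0,0,0.001,-0.65]]'; python3 -m handwheel '[[0,0,0,0,0,0,-0.65],[0,0,0,0,0,0,-0.65]]';  python3 - <<'E'
from h import *
s,d=grab('wrist','w32.png'); both((.598,.288,.0135),.302); print(s['contact_force'])
E
```

```text
clock: 31.08
tool_pos: [0.5975, 0.2878, 0.0197]
orientation: [-1.428, 1.569, -2.702]
contact_force: [-0.4, -0.8, -0.9]
gripper_width: 0.0759
clock: 31.25
tool_pos: [0.6018, 0.2898, 0.026]
orientation: [1.537, 1.562, 0.264]
contact_force: [0.3, 0.6, -0.4]
gripper_width: 0.076
shift [0.0323, -0.0116, 0.0022] turn [-0.0013, 0.0001, -0.0033] rows>= 1 t 31.3
[ 0.29522461  0.63136794 -0.36208159]
```

View pics/w32.png

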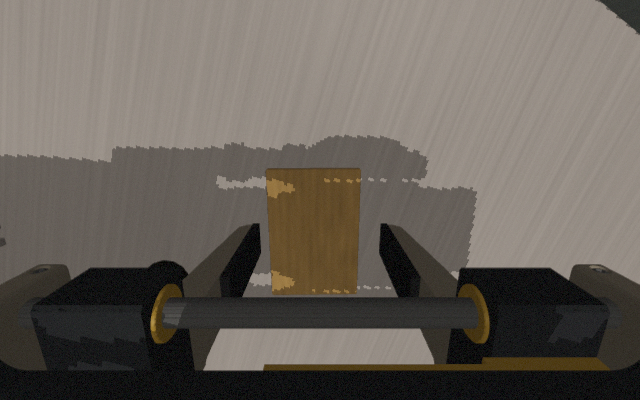

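```bash
python3 -m handwheel '[[0.02,-0.01,0,0,0,-0.003,-0.65],[0.03,-0.01,0,0,0,-0.003,-0.65],[0.03,-0.01,0,0,0,-0.003,-0.65],[0.03,-0.01,0,0,0,-0.003,-0.65]]';  python3 - <<'E'
from h import *
both((.598,.288,.0135),.302)
E
```

```text
clock: 31.63
tool_pos: [0.5962, 0.2892, 0.0119]
orientation: [-1.525, 1.567, -2.797]
contact_force: [0.8, 0.6, -0.3]
gripper_width: 0.0758
shift [-0.0041, 0.0033, 0.0042] turn [-0.001, 0.0, 0.0011] rows>= 1 t 31.63
```

```bash
python3 -m handwheel '[[0,0,0,0,0,0,0.2],[0,0,0,0,0,0,0.5],[0,0,0,0,0,0,0.5],[0,0,0,0,0,0,0.5]]' 20; python3 -m handwheel '[[0,0,0,0,0,0,0.5],[-0.03,0,0,0,0,0,0.5],[-0.1,0,0,0,0,0,0.5],[-0.2,0,0,0,0,0,0.5],[-0.3,0,0.02,0,0,0,0.5]]' 20;   python3 - <<'E'
from h import *
both((*PAD[:2],.145),YAW); s,d=grab('wrist','w33.png'); print(toolpt(d,(320,175),.0055))
E
```

```text
clock: 31.97
tool_pos: [0.5963, 0.2892, 0.0119]
orientation: [-1.543, 1.568, -2.815]
contact_force: [-0.3, -0.7, -0.6]
gripper_width: 0.0595
clock: 32.38
tool_pos: [0.5975, 0.2824, 0.1329]
orientation: [-1.668, 1.565, -2.939]
contact_force: [1.5, 0.0, -0.6]
gripper_width: 0.0598
shift [-0.0288, -0.3509, 0.9155] turn [0.1554, 0.0003, 0.0018] rows>= 10 t 32.38
[ 0.0004876  -0.04251601]
```

View pics/w33.png

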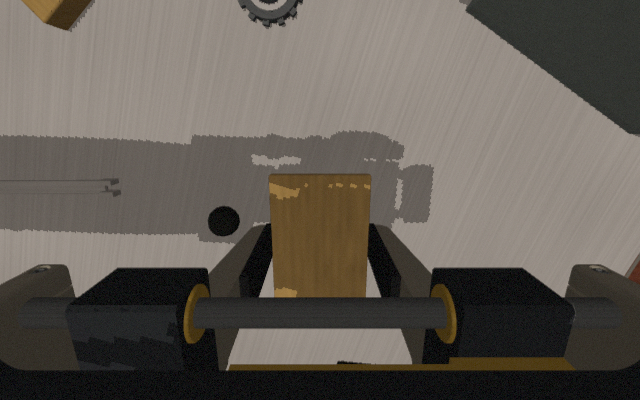

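```bash
python3 -m handwheel '[[-0.02,-0.02,0.09,0.03,0,0,0.5],[-0.04,-0.05,0.18,0.06,0,0,0.5],[-0.05,-0.09,0.27,0.1,0,0,0.5],[-0.05,-0.12,0.36,0.13,0,0,0.5],[-0.05,-0.16,0.45,0.155,0,0,0.5]]'
python3 - <<'E'
from h import *
both((*PAD[:2],.145),YAW)
E
```

```text
clock: 32.85
tool_pos: [0.5914, 0.0892, 0.1537]
orientation: [-0.003, 1.57, -1.766]
contact_force: [-0.0, -0.0, -0.1]
gripper_width: 0.0595
shift [0.0224, 0.0466, 0.4956] turn [-0.0013, 0.0004, 0.0] rows>= 5 t 32.85
```

```bash
python3 -m handwheel '[[0.0,0.02,0.1,0,0,0,0.5],[0.0,0.03,0.2,0,0,0,0.5],[0,0.04,0.3,0,0,0,0.5],[0.01,0.046,0.4,0,0,0,0.5],[0.03,0.046,0.48,0,0,0,0.5]]'; python3 -m handwheel '[[0.02,0,0.01,0,0,0,0.5],[0.02,0,0.01,0,0,0,0.5],[0.02,0,0.01,0,0,0,0.5]]'
python3 - <<'E'
from h import *
both((*PAD[:2],.12),YAW); s,d=grab('wrist','w34.png');print(s['tool_pos'])
E
```

```text
clock: 33.27
tool_pos: [0.5736, -0.1046, 0.1424]
orientation: [0.411, 1.568, -1.35]
contact_force: [-0.7, 0.1, -0.1]
gripper_width: 0.0596
clock: 33.52
tool_pos: [0.572, -0.1045, 0.1323]
orientation: [-1.355, 1.567, -3.114]
contact_force: [0.0, 0.9, -0.4]
gripper_width: 0.0596
shift [0.0308, 0.0015, 0.011] turn [-0.0001, 0.0002, 0.0011] rows>= 1 t 33.52
[ 0.57197983 -0.10450911  0.13230923]
```

View pics/w34.png

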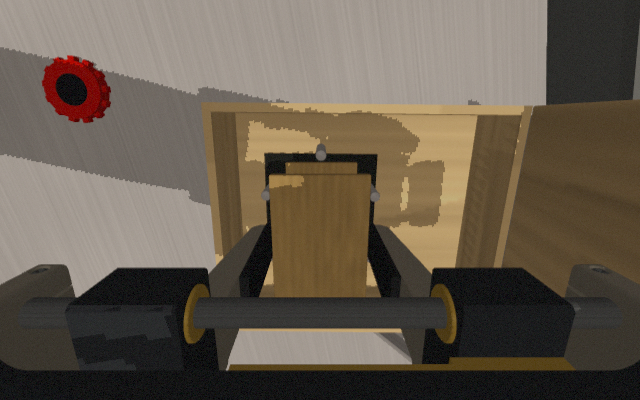

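```bash
python3 -m handwheel '[[0.04,0.001,0.006,0,0,0.001,0.5],[0.08,0.001,0.006,0,0,0.001,0.5],[0.11,0.001,0.006,0,0,0.001,0.5],[0.12,0.001,0.006,0,0,0.001,0.5],[0.12,0.001,0.006,0,0,0.001,0.5]]';python3 -m handwheel '[[0,0,0,0,0,0,0.5],[0,0,0,0,0,0,0.5]]'
python3 - <<'E'
from h import *
both((*PAD[:2],.077),YAW); s,d=grab('wrist','w35.png');print(s['tool_pos'])
E
```

```text
clock: 33.98
tool_pos: [0.5715, -0.1063, 0.0834]
orientation: [-1.058, 1.569, -2.816]
contact_force: [0.6, -0.2, -1.0]
gripper_width: 0.0596
clock: 34.15
tool_pos: [0.5729, -0.1076, 0.0855]
orientation: [0.865, 1.568, -0.893]
contact_force: [0.1, 0.1, -0.9]
gripper_width: 0.0596
shift [0.0213, -0.0023, 0.0039] turn [0.0002, 0.0006, -0.0007] rows>= 1 t 34.15
[ 0.57288123 -0.10757739  0.08551509]
```

View pics/w35.png

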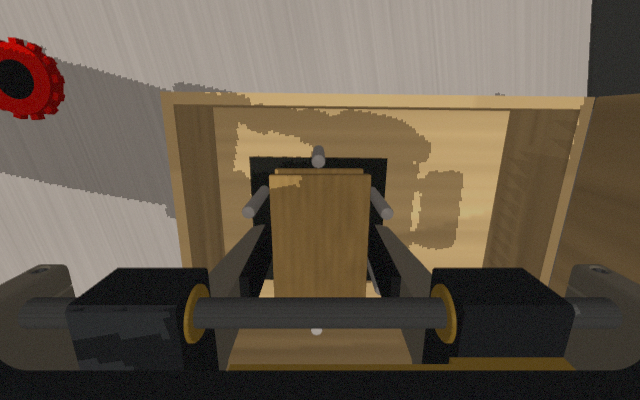

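```bash
python3 -m handwheel '[[0.01,-0.002,-0.001,0,0,0,0.5],[0.018,-0.002,-0.001,0,0,0,0.5],[0.022,-0.002,-0.001,0,0,0,0.5],[0.022,-0.002,-0.001,0,0,0,0.5],[0.022,-0.002,-0.001,0,0,0,0.5]]'
python3 - <<'E'
from h import *
both((*PAD[:2],.077),YAW)
E
```

```text
clock: 34.62
tool_pos: [0.5716, -0.1072, 0.0768]
orientation: [0.379, 1.569, -1.38]
contact_force: [-2.4, 1.1, 8.3]
gripper_width: 0.0593
shift [-0.0005, 0.0011, 0.0042] turn [0.0001, 0.0005, -0.0002] rows>= 1 t 34.62
```

Contact (8 N). Release.

```bash
python3 -m handwheel '[[0,0,0,0,0,0,-0.65],[0,0,0,0,0,0,-0.65],[0,0,0,0,0,0,-0.65],[0,0,0,0,0,0,-0.65],[-0.08,0,0,0,0,0,-0.65]]'; python3 -m handwheel '[[-0.08,0,0,0,0,0,-0.65],[-0.16,0,0,0,0,0,-0.65],[-0.2,0,-0.05,0,0,0,-0.65],[-0.2,0,-0.05,0,0,0,-0.65]]'
python3 - <<'E'
from h import *
s,d=grab('wrist','w36.png'); print(wproj(d,s,PAD+[0,0,.036])); both((.47,.36,.25),.3)
sc=optics.capture('scene'); crop(sc,220,100,250,180,3,'s7.png')
E
```

```text
clock: 35.03
tool_pos: [0.5665, -0.1053, 0.1012]
orientation: [-1.65, 1.558, 2.873]
contact_force: [0.6, 0.6, -1.1]
gripper_width: 0.0759
clock: 35.37
tool_pos: [0.578, -0.0863, 0.1927]
orientation: [1.39, 1.561, -0.367]
contact_force: [1.0, 0.6, 0.3]
gripper_width: 0.0757
[[316.70494758 215.95649576]]
shift [-0.1553, -0.4681, -1.0482] turn [-0.1549, 0.0011, -0.0014] rows>= 12 t 35.42
```

View pics/w36.png

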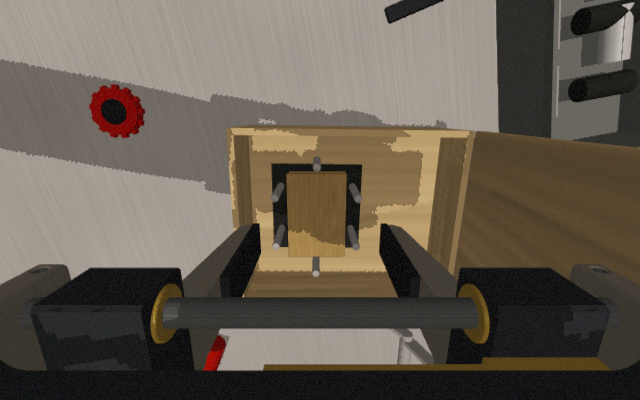

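View pics/s7.png

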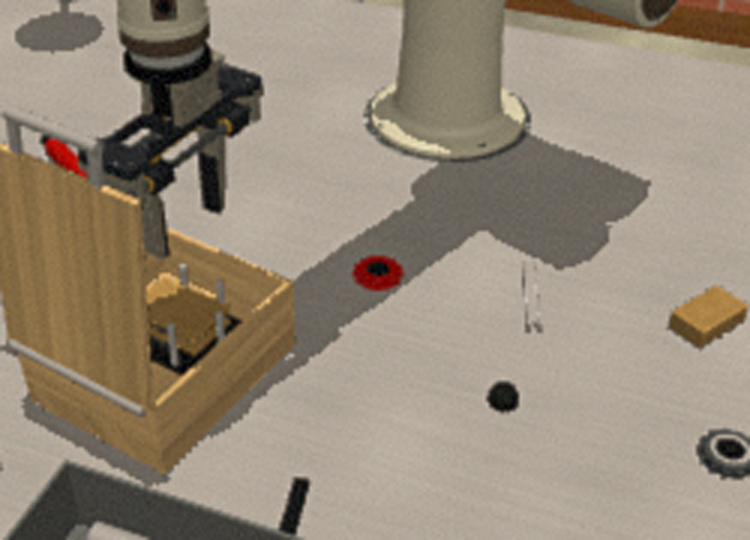

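Sheet2 is centred at (317,214). Last sprocket, C.

```bash
python3 -m handwheel '[[-0.02,-0.04,-0.09,0,0,0,-0.65],[-0.05,-0.08,-0.18,-0.02,0,0,-0.65],[-0.08,-0.12,-0.27,-0.05,0,0,-0.65],[-0.1,-0.16,-0.36,-0.08,0,0,-0.65],[-0.12,-0.2,-0.45,-0.11,0,0,-0.65]]'; python3 -m handwheel '[[-0.01,0,-0.09,-0.02,0,0,-0.65],[-0.02,0.01,-0.19,-0.04,0,0,-0.65],[-0.03,0.02,-0.29,-0.045,0,0,-0.65],[-0.03,0.02,-0.39,-0.045,0,0,-0.65],[-0.03,0.02,-0.49,-0.045,0,0,-0.65]]';  python3 -m handwheel '[[0,0,-0.05,0,0,0,-0.65],[0,0,-0.05,0,0,0,-0.65]]';python3 - <<'E'
from h import *
s,d=grab('wrist','w37.png'); print(s['tool_pos'])
E
```

```text
clock: 35.88
tool_pos: [0.5285, 0.1054, 0.2333]
orientation: [-1.243, 1.567, -2.653]
contact_force: [1.2, 0.5, 0.0]
gripper_width: 0.076
clock: 36.3
tool_pos: [0.5063, 0.3003, 0.2445]
orientation: [-1.051, 1.566, -2.323]
contact_force: [0.4, -1.2, -0.8]
gripper_width: 0.0761
clock: 36.47
tool_pos: [0.4991, 0.3213, 0.2438]
orientation: [-1.391, 1.566, -2.658]
contact_force: [-0.5, -0.3, 0.8]
gripper_width: 0.0763
[0.49913734 0.32130865 0.24384076]
```

View pics/w37.png

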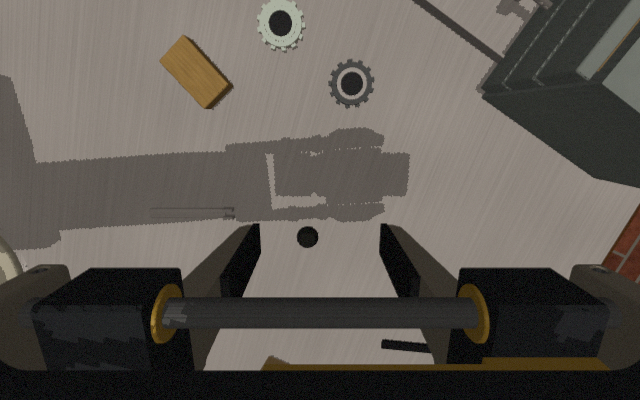

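Run:
```python
from h import *
s=get_state(); d=optics.capture('wrist'); C=onplane(d,(351,83.5),.011,s)[0]; print(C,onplane(d,(485,95),0.,s)); both((C[0],C[1],.12),.3); crop(d,270,0,160,130,5,'w37c.png')
```

```text
[0.50301565 0.44046289 0.011     ] [[0.67631733 0.48081654 0.        ]]
shift [0.3101, 0.0972, -0.292] turn [-0.0001, 0.0009, 0.0013] rows>= 5 t 36.57
```

View pics/w37c.png

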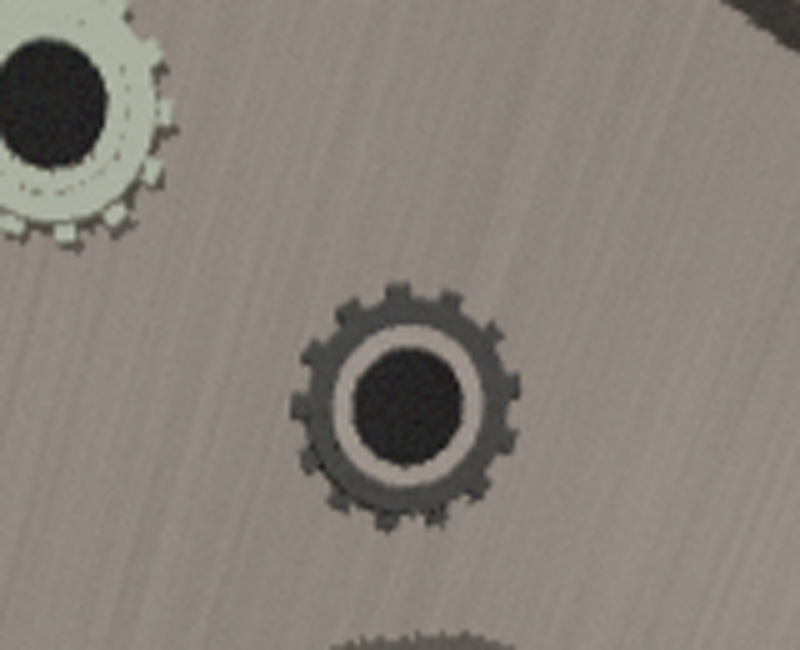

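The enlarged crop confirms the dark sprocket at (352,81); the white look-alike is separate.

```bash
python3 -m handwheel '[[0.06,0.02,-0.07,0,0,0.001,-0.65],[0.12,0.05,-0.14,0,0,0.001,-0.65],[0.18,0.07,-0.22,0,0,0.001,-0.65],[0.25,0.097,-0.297,0,0,0.001,-0.65],[0.33,0.097,-0.297,0,0,0.001,-0.65]]'; python3 -m handwheel '[[0.06,0,0,0,0,0,-0.65],[0.12,0,0,0,0,0,-0.65],[0.12,0,0,0,0,0,-0.65],[0.12,0,0,0,0,0,-0.65]]'
python3 - <<'E'
from h import *
s,d=grab('wrist','w38.png'); print(s['tool_pos']); both((.5028,.4425,.0135),.3); print(wproj(d,s,(.5028,.4425,.011)))
E
```

```text
clock: 36.98
tool_pos: [0.5046, 0.4459, 0.1139]
orientation: [1.62, 1.565, 0.349]
contact_force: [0.8, 0.4, -0.3]
gripper_width: 0.0759
clock: 37.32
tool_pos: [0.5033, 0.4407, 0.0646]
orientation: [-0.525, 1.567, -1.799]
contact_force: [-0.2, 0.5, -0.2]
gripper_width: 0.0758
[0.50330438 0.44071715 0.0645763 ]
shift [0.1337, -0.0043, -0.003] turn [-0.001, 0.0006, -0.0008] rows>= 2 t 37.37
[[319.40522239 214.26947341]]
```

View pics/w38.png

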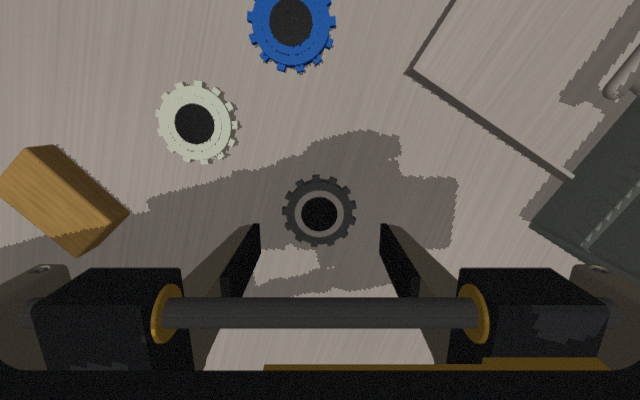

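```bash
python3 -m handwheel '[[0.05,-0.001,-0.002,0,0,0,-0.65],[0.09,-0.001,-0.002,0,0,0,-0.65],[0.115,-0.001,-0.002,0,0,0,-0.65],[0.115,-0.001,-0.002,0,0,0,-0.65],[0.115,-0.001,-0.002,0,0,0,-0.65]]'; python3 -m handwheel '[[0,0,0,0,0,0,-0.65],[0,0,0,0,0,0,-0.65]]'
python3 - <<'E'
from h import *
s=get_state(); print(s['tool_pos']); both((.5028,.4425,.0135),.3)
E
```

```text
clock: 37.78
tool_pos: [0.504, 0.4438, 0.0218]
orientation: [1.236, 1.567, -0.036]
contact_force: [0.3, 0.7, 0.3]
gripper_width: 0.0758
clock: 37.95
tool_pos: [0.5044, 0.4445, 0.0225]
orientation: [1.41, 1.565, 0.138]
contact_force: [0.0, 0.8, 0.2]
gripper_width: 0.0754
[0.50440498 0.44446583 0.02254468]
shift [0.0226, -0.0054, 0.0035] turn [-0.0004, 0.0003, -0.0018] rows>= 1 t 37.95
```

```bash
python3 -m handwheel '[[0.012,-0.004,0.002,0,0,-0.002,-0.65],[0.022,-0.004,0.002,0,0,-0.002,-0.65],[0.022,-0.004,0.002,0,0,-0.002,-0.65],[0.022,-0.004,0.002,0,0,-0.002,-0.65],[0.022,-0.004,0.002,0,0,-0.002,-0.65]]'
python3 - <<'E'
from h import *
s,d=grab('wrist','w39.png'); print(s['tool_pos'])
E
```

```text
clock: 38.37
tool_pos: [0.5018, 0.4425, 0.0117]
orientation: [-1.164, 1.566, -2.437]
contact_force: [0.3, -0.1, 0.1]
gripper_width: 0.0761
[0.501811   0.44254959 0.01166254]
```

View pics/w39.png

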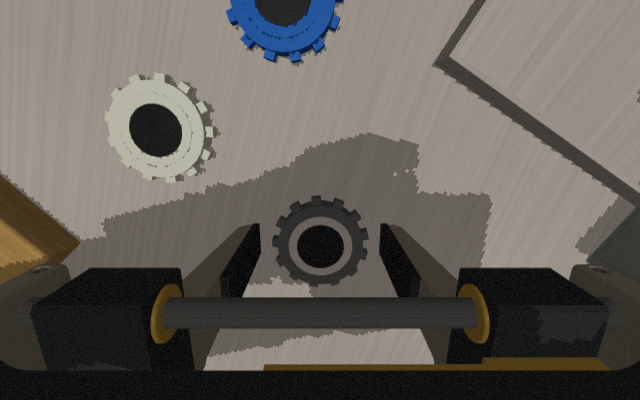

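Flat between the fingers at (320,243). Close and lift.

```bash
python3 -m handwheel '[[-0.003,0,0,0,0,0,0.3],[-0.003,0,0,0,0,0,0.6],[-0.003,0,0,0,0,0,0.6],[-0.003,0,0,0,0,0,0.6],[-0.003,0,0,0,0,0,0.6]]' 30; python3 -m handwheel '[[-0.03,0,0,0,0,0,0.6],[-0.1,0,0,0,0,0,0.6],[-0.2,0,0,0,0,0,0.6],[-0.3,0,0,0,0,0,0.6],[-0.38,0,0.05,0,0,0,0.6]]' 30
python3 - <<'E'
from h import *
s,d=grab('wrist','w40.png'); print(s['tool_pos'],toolpt(d,(320,242),0)); both((*PAD[:2],.16),YAW)
E
```

```text
clock: 38.83
tool_pos: [0.5021, 0.4427, 0.0132]
orientation: [-1.136, 1.567, -2.408]
contact_force: [0.6, -0.2, 0.2]
gripper_width: 0.0571
clock: 39.25
tool_pos: [0.5076, 0.4265, 0.1691]
orientation: [-2.461, 1.57, 2.553]
contact_force: [0.7, -0.1, -1.5]
gripper_width: 0.0566
[0.50763292 0.42650407 0.16906878] [ 0.00053808 -0.00300011]
shift [0.0406, -0.2527, 1.3156] turn [0.1551, -0.0006, -0.0034] rows>= 13 t 39.3
```

View pics/w40.png

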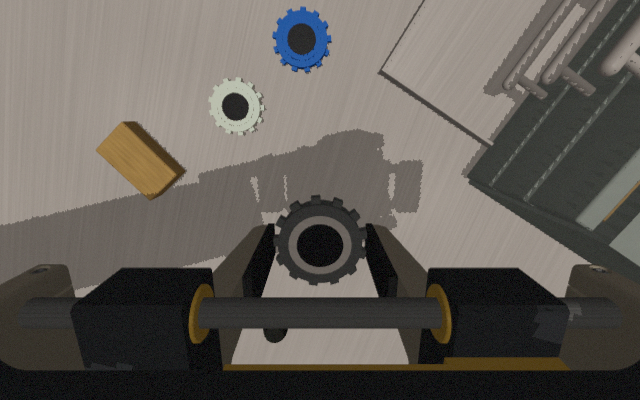

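```bash
python3 -m handwheel '[[0,-0.02,0.1,0.03,0,0,0.6],[0,-0.04,0.2,0.06,0,0,0.6],[0,-0.06,0.3,0.1,0,0,0.6],[0,-0.08,0.4,0.13,0,0,0.6],[0,-0.1,0.5,0.155,0,0,0.6]]'
python3 - <<'E'
from h import *
both((*PAD[:2],.15),YAW)
E
```

```text
clock: 39.72
tool_pos: [0.5285, 0.2191, 0.1659]
orientation: [-0.6, 1.567, -2.363]
contact_force: [0.5, -0.0, -1.1]
gripper_width: 0.0571
shift [0.0417, 0.2631, 0.7842] turn [-0.0014, 0.001, 0.0007] rows>= 8 t 39.72
```

```bash
python3 -m handwheel '[[0,0.03,0.09,0,0,0,0.6],[0,0.06,0.18,0,0,0,0.6],[0,0.09,0.27,0,0,0,0.6],[0.01,0.12,0.36,0,0,0,0.6],[0.02,0.15,0.45,0,0,0,0.6]]'; python3 -m handwheel '[[0,0.04,0.09,0,0,0,0.6],[0,0.08,0.18,0,0,0,0.6],[0,0.11,0.27,0,0,0,0.6],[0.01,0.113,0.335,0,0,0,0.6],[0.02,0.113,0.339,0,0,0,0.6]]'; python3 -m handwheel '[[0,0,0,0,0,0,0.6],[0,0,0,0,0,0,0.6]]';python3 - <<'E'
from h import *
s,d=grab('wrist','w41.png'); print(s['tool_pos']); both((*PAD[:2],.1),YAW)
E
```

```text
clock: 40.13
tool_pos: [0.5542, 0.031, 0.1587]
orientation: [-0.396, 1.567, -2.156]
contact_force: [0.3, 0.3, -1.2]
gripper_width: 0.0571
clock: 40.55
tool_pos: [0.5731, -0.1138, 0.1509]
orientation: [-0.199, 1.565, -1.963]
contact_force: [-0.3, 0.3, -0.6]
gripper_width: 0.0568
clock: 40.72
tool_pos: [0.5727, -0.108, 0.15]
orientation: [-1.004, 1.567, -2.763]
contact_force: [0.4, -0.1, -0.9]
gripper_width: 0.0572
[ 0.57270467 -0.10798435  0.15003068]
shift [0.1257, -0.0021, 0.0037] turn [0.0003, 0.0008, 0.0009] rows>= 2 t 40.77
```

View pics/w41.png

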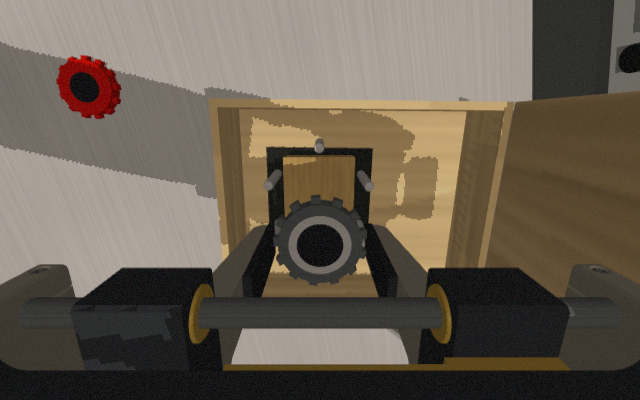

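```bash
python3 -m handwheel '[[0.04,-0.002,0.008,0,0,0,0.6],[0.09,-0.002,0.008,0,0,0,0.6],[0.13,-0.002,0.008,0,0,0,0.6],[0.14,-0.002,0.008,0,0,0,0.6],[0.14,-0.002,0.008,0,0,0,0.6]]'; python3 -m handwheel '[[0,0,0,0,0,0,0.6],[0,0,0,0,0,0,0.6]]';python3 - <<'E'
from h import *
s,d=grab('wrist','w42.png'); print(s['tool_pos']); both((*PAD[:2],.0842),YAW)
E
```

```text
clock: 41.18
tool_pos: [0.5707, -0.1102, 0.0932]
orientation: [-1.164, 1.565, -2.921]
contact_force: [0.3, -0.2, -1.6]
gripper_width: 0.0569
clock: 41.35
tool_pos: [0.5727, -0.1118, 0.0959]
orientation: [0.051, 1.567, -1.707]
contact_force: [0.4, -0.3, -1.1]
gripper_width: 0.0572
[ 0.57271538 -0.11176076  0.09588347]
shift [0.0292, -0.0039, -0.007] turn [0.0002, 0.0011, -0.0001] rows>= 1 t 41.4
```

View pics/w42.png

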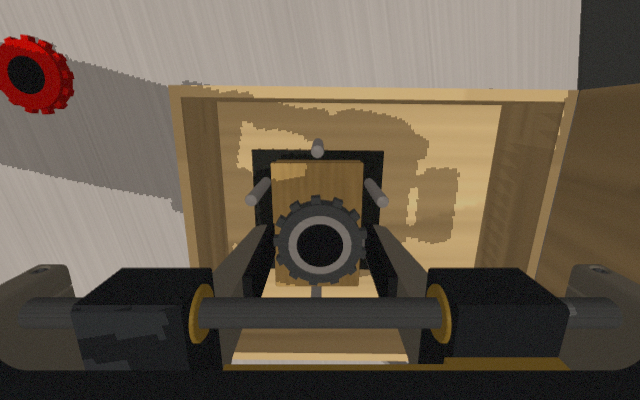

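```bash
python3 -m handwheel '[[0.01,-0.003,-0.002,0,0,0,0.6],[0.02,-0.003,-0.002,0,0,0,0.6],[0.026,-0.003,-0.002,0,0,0,0.6],[0.026,-0.003,-0.002,0,0,0,0.6],[0.026,-0.003,-0.002,0,0,0,0.6]]'
python3 - <<'E'
from h import *
both((*PAD[:2],.0842),YAW)
E
```

```text
clock: 41.82
tool_pos: [0.5706, -0.1109, 0.0842]
orientation: [-0.687, 1.567, -2.446]
contact_force: [-1.0, 0.4, 1.6]
gripper_width: 0.0574
shift [-0.0001, 0.0018, -0.0053] turn [0.0, 0.0009, 0.0008] rows>= 1 t 41.82
```

Light contact at the expected height. Release and rise.

```bash
python3 -m handwheel '[[0.004,0,0,0,0,0,0.6],[0.004,0,0,0,0,0,-0.65],[0.004,0,0,0,0,0,-0.65],[0.004,0,0,0,0,0,-0.65],[0.004,0,0,0,0,0,-0.65]]'; python3 -m handwheel '[[-0.06,0,0,0,0,0,-0.65],[-0.14,0,0,0,0,0,-0.65],[-0.2,0,-0.02,0,0,0,-0.65],[-0.26,0,-0.04,0,0,0,-0.65],[-0.26,0,-0.04,0,0,0,-0.65]]'
python3 - <<'E'
from h import *
s,d=grab('wrist','w43.png'); print(wproj(d,s,PAD+[0,0,.048]))
sd=optics.capture('side'); crop(sd,280,80,150,112,5,'s8.png')
E
```

```text
clock: 42.23
tool_pos: [0.5705, -0.1109, 0.082]
orientation: [-0.692, 1.567, -2.451]
contact_force: [0.1, 0.2, -1.0]
gripper_width: 0.0755
clock: 42.65
tool_pos: [0.577, -0.095, 0.1919]
orientation: [1.044, 1.562, -0.714]
contact_force: [1.0, -0.6, 0.1]
gripper_width: 0.076
[[316.22558484 211.53506319]]
```

View pics/w43.png

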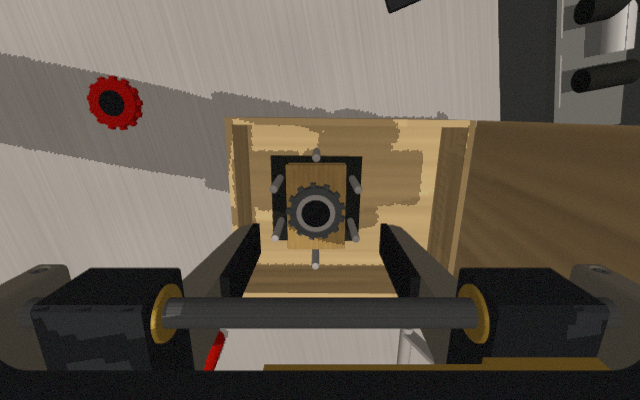

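View pics/s8.png

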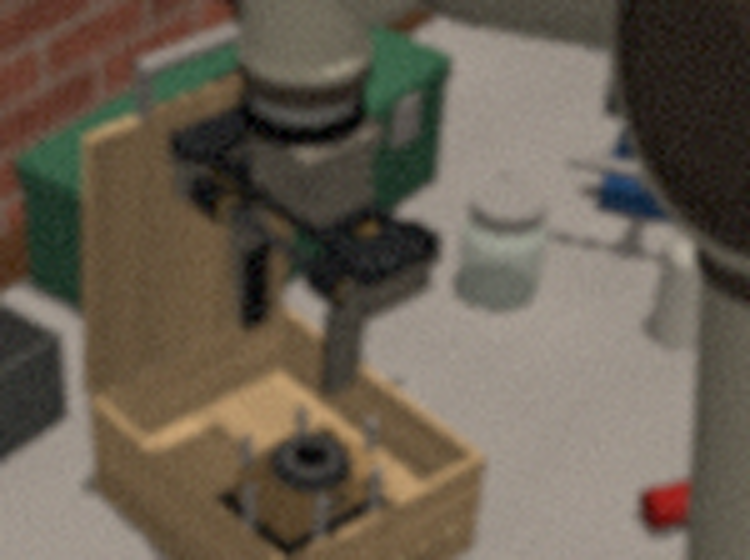

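Stack complete: the top sprocket at (316,212) matches the prediction (316,212). Back to the knee bar, moving right first and then back, to clear the lid.

```bash
python3 - <<'E'
from h import *
both(case2w([-.15,-.152,.14]),YAW); both(case2w([-.056,-.152,.14]),YAW)
E
python3 -m handwheel '[[-0.08,0,0,0,0,0,-0.2],[-0.1,-0.02,0.09,0,0,0,-0.1],[-0.1,-0.03,0.19,0,0,0,-0.1],[-0.1,-0.03,0.29,0,0,0,-0.1],[-0.1,-0.03,0.39,0,0,0,-0.1]]'
python3 - <<'E'
from h import *
both(case2w([-.15,-.152,.14]),YAW); both(case2w([-.056,-.152,.14]),YAW)
E
```

```text
shift [-0.1068, -0.0265, 0.4257] turn [0.0002, 0.0011, 0.0002] rows>= 5 t 42.75
shift [-0.107, 0.2085, 0.4259] turn [0.0002, 0.0011, 0.0002] rows>= 5 t 42.75
clock: 43.17
tool_pos: [0.5314, -0.247, 0.2246]
orientation: [-1.229, 1.565, -2.988]
contact_force: [0.4, 0.1, -1.1]
gripper_width: 0.0506
shift [-0.0136, 0.008, 0.0322] turn [0.0002, 0.0006, 0.0017] rows>= 1 t 43.17
shift [-0.0148, 0.243, 0.0323] turn [0.0002, 0.0006, 0.0017] rows>= 3 t 43.17
```

```bash
python3 -m handwheel '[[0,0.0,0.03,0,0,0,-0.1],[0,0.08,0.034,0,0,0.001,-0.1],[0,0.16,0.034,0,0,0.001,-0.1],[0,0.235,0.034,0,0,0.001,-0.1],[0,0.235,0.034,0,0,0.001,-0.1]]'; python3 -m handwheel '[[0,0,0,0,0,0,-0.1],[0,0,0,0,0,0,-0.1]]'
python3 - <<'E'
from h import *
s,d=grab('wrist','w44.png'); q,a=knee_at(2.85); both(case2w([q[0],-.15,q[1]-.008]),YAW)
for p in (2.5,2.657,2.75,2.85): q,a=knee_at(p); print(p,[wproj(d,s,case2w([x,y,z])).round(0).tolist() for x,y,z in ((*[P0[0],-.098],P0[1]),(q[0],-.098,q[1]),(q[0],-.18,q[1]),(-.12*np.cos(a),-.098,.12*np.sin(a)))])
E
```

```text
clock: 43.58
tool_pos: [0.6249, -0.2767, 0.2216]
orientation: [-1.428, 1.568, 3.096]
contact_force: [0.1, 0.5, -0.9]
gripper_width: 0.0505
clock: 43.75
tool_pos: [0.6219, -0.2762, 0.2247]
orientation: [-0.892, 1.568, -2.651]
contact_force: [0.3, 0.3, -0.8]
gripper_width: 0.0504
shift [0.278, 0.0122, -0.0031] turn [0.0001, 0.0008, 0.0004] rows>= 3 t 43.8
2.5 [[[275.0, 136.0]], [[309.0, 143.0]], [[310.0, 232.0]], [[397.0, 155.0]]]
2.657 [[[275.0, 136.0]], [[317.0, 143.0]], [[317.0, 230.0]], [[398.0, 155.0]]]
2.75 [[[275.0, 136.0]], [[321.0, 142.0]], [[321.0, 229.0]], [[398.0, 155.0]]]
2.85 [[[275.0, 136.0]], [[325.0, 142.0]], [[325.0, 228.0]], [[396.0, 155.0]]]
```

View pics/w44.png

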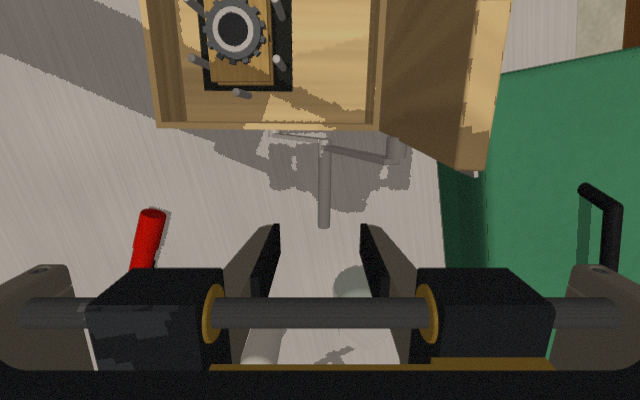

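The bar at column 324 fits a locked knee at about 2.83. I'll descend around it and grip.

```bash
python3 -m handwheel '[[0.05,0.008,-0.003,0,0,0,-0.1],[0.12,0.008,-0.003,0,0,0,-0.1],[0.2,0.008,-0.003,0,0,0,-0.1],[0.26,0.008,-0.003,0,0,0,-0.1],[0.265,0.008,-0.003,0,0,0,-0.1]]'; python3 -m handwheel '[[0,0,0,0,0,0,-0.1],[0,0,0,0,0,0,-0.1]]'
python3 - <<'E'
from h import *
s,d=grab('wrist','w45.png');q,a=knee_at(2.85); both(case2w([q[0],-.15,q[1]-.008]),YAW); print(s['contact_force'])
E
```

```text
clock: 44.22
tool_pos: [0.622, -0.2742, 0.1147]
orientation: [-1.671, 1.562, 2.853]
contact_force: [-1.0, 0.3, -0.9]
gripper_width: 0.0506
clock: 44.38
tool_pos: [0.6266, -0.277, 0.1228]
orientation: [0.667, 1.566, -1.092]
contact_force: [-0.5, 0.1, 0.6]
gripper_width: 0.0505
shift [0.023, -0.0021, -0.0026] turn [0.0, 0.0015, -0.0015] rows>= 1 t 44.43
[-0.48572784  0.06237604  0.64113484]
```

View pics/w45.png

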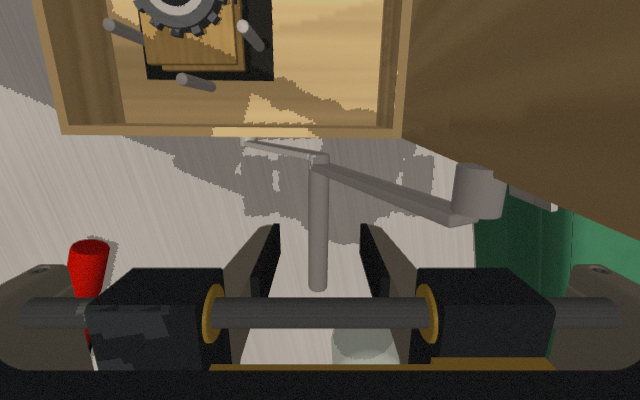

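```bash
python3 -m handwheel '[[0.02,-0.002,0,0,0,0,0.3],[0.02,-0.002,0,0,0,0,1],[0.02,-0.002,0,0,0,0,1],[0.02,-0.002,0,0,0,0,1],[0.02,-0.002,0,0,0,0,1]]' 12; python3 -m handwheel '[[0,0,0,0,0,0,1],[-0.006,-0.009,0,0,0,0,1],[-0.012,-0.018,0,0,0,0,1],[-0.017,-0.027,0,0,0,0,1],[-0.022,-0.036,0,0,0,0,1]]' 12
python3 - <<'E'
from h import *
s=get_state()
Rc=R.from_euler('xyz',s['orientation']).as_matrix(); g=s['tool_pos']-.008*Rc[:,0]; print(R.from_euler('z',-YAW).apply(g-HINGE),s['contact_force'])
E
```

```text
clock: 44.85
tool_pos: [0.6256, -0.2765, 0.1129]
orientation: [0.352, 1.567, -1.407]
contact_force: [-0.3, 0.5, -0.4]
gripper_width: 0.0192
clock: 45.27
tool_pos: [0.611, -0.2736, 0.1216]
orientation: [0.372, 1.568, -1.387]
contact_force: [3.2, -0.0, -2.5]
gripper_width: 0.0112
[-0.07010252 -0.15032132  0.03956726] [ 3.19515189 -0.02041028 -2.47744086]
```

```bash
python3 -m handwheel '[[-0.005,-0.012,0,0,0,0,1],[-0.010,-0.024,0,0,0,0,1],[-0.014,-0.036,0,0,0,0,1],[-0.018,-0.052,0,0,0,0,1],[-0.021,-0.068,0,0,0,0,1]]' 12
python3 - <<'E'
from h import *
s=get_state()
Rc=R.from_euler('xyz',s['orientation']).as_matrix(); g=s['tool_pos']-.008*Rc[:,0]; print(R.from_euler('z',-YAW).apply(g-HINGE),s['contact_force'])
s,d=grab('side','s9.png'); crop(d,280,80,150,112,5,'s9c.png')
E
```

```text
clock: 45.68
tool_pos: [0.5842, -0.2683, 0.1299]
orientation: [0.502, 1.568, -1.257]
contact_force: [5.4, -0.7, -3.6]
gripper_width: 0.0114
[-0.09738332 -0.15012395  0.04786822] [ 5.42757287 -0.73820627 -3.60590285]
```

View pics/s9c.png

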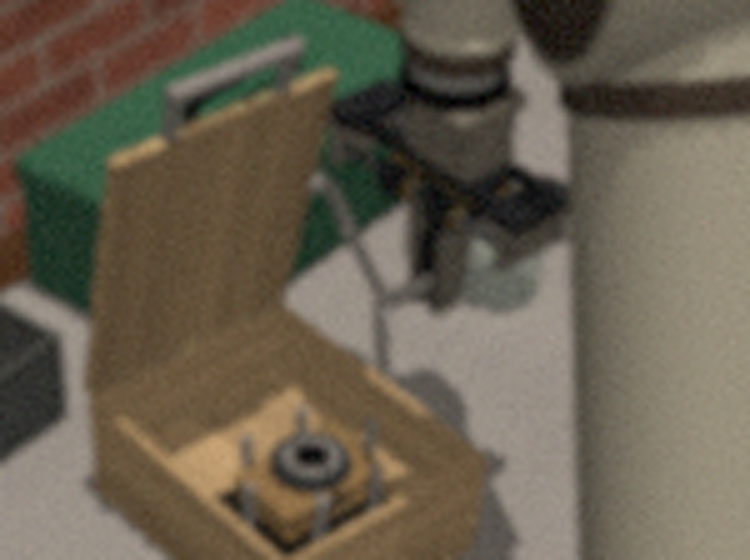

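Knee broken forward, about 2.0. I'll release, rise and go over to the handle.

```bash
python3 -m handwheel '[[0,0,0,0,0,0,0.3],[0,0,0,0,0,0,0.2],[0,0,0,0,0,0,0.2],[-0.07,0,0,0,0,0,0.2],[-0.15,0,0,0,0,0,0.2]]' 12; python3 -m handwheel '[[-0.1,0,0,0,0,0,0.2],[-0.2,0,0,0,0,0,0.2],[-0.3,0,0,0,0,0,0.2],[-0.4,0,0,0,0,0,0.2],[-0.5,0,0,0,0,0,0.2]]'
python3 - <<'E'
from h import *
both(handle_at(1.33)+[0,0,.07],YAW)
E
```

```text
clock: 46.15
tool_pos: [0.5826, -0.2673, 0.1873]
orientation: [-1.505, 1.565, 3.019]
contact_force: [0.3, 0.2, 0.3]
gripper_width: 0.0363
clock: 46.57
tool_pos: [0.584, -0.2676, 0.3921]
orientation: [0.171, 1.567, -1.589]
contact_force: [0.8, 0.6, -0.1]
gripper_width: 0.0364
shift [-0.0225, 0.102, -0.3738] turn [0.0, 0.0011, -0.0002] rows>= 4 t 46.57
```

```bash
python3 -m handwheel '[[-0.03,0.02,-0.09,0,0,0,0.2],[-0.03,0.05,-0.18,0,0,0,0.2],[-0.03,0.08,-0.27,0,0,0,0.2],[-0.03,0.1,-0.37,0,0,0,0.2],[-0.03,0.1,-0.37,0,0,0,0.2]]'; python3 -m handwheel '[[0,0,0,0,0,0,0.2],[0,0,0,0,0,0,0.2]]'
python3 - <<'E'
from h import *
s,d=grab('wrist','w46.png'); print(s['tool_pos']); both(handle_at(1.33)+[0,0,.07],YAW)
for a in (1.2,1.25,1.3,1.35,1.4):
    c,t=np.cos(a),np.sin(a); print(a,[wproj(d,s,case2w([-.255*c+.004*t,y,.255*t+.004*c])).round().tolist() for y in (.051,-.051)])
E
```

```text
clock: 46.98
tool_pos: [0.6533, -0.1231, 0.4013]
orientation: [1.306, 1.57, -0.445]
contact_force: [0.3, 0.4, 0.8]
gripper_width: 0.0369
clock: 47.15
tool_pos: [0.6513, -0.1302, 0.4013]
orientation: [0.073, 1.567, -1.686]
contact_force: [1.0, -0.3, -0.2]
gripper_width: 0.0366
[ 0.65128952 -0.13024736  0.40125751]
shift [0.0018, 0.0012, -0.0069] turn [-0.0003, 0.0012, -0.0001] rows>= 1 t 47.2
1.2 [[[280.0, 145.0]], [[284.0, 262.0]]]
1.25 [[[295.0, 146.0]], [[298.0, 264.0]]]
1.3 [[[311.0, 146.0]], [[311.0, 266.0]]]
1.35 [[[327.0, 147.0]], [[326.0, 268.0]]]
1.4 [[[344.0, 147.0]], [[341.0, 269.0]]]
```

View pics/w46.png

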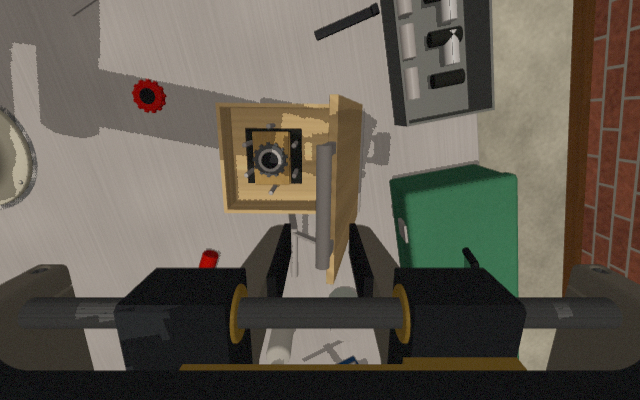

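The bar at column 324 gives a lid angle of about 1.34. I'll descend and grip the handle.

```bash
python3 -m handwheel '[[0.04,0.007,-0.006,0,0,0,0.2],[0.09,0.007,-0.006,0,0,0,0.2],[0.14,0.007,-0.006,0,0,0,0.2],[0.17,0.007,-0.006,0,0,0,0.2],[0.17,0.007,-0.006,0,0,0,0.2]]'; python3 -m handwheel '[[0,0,0,0,0,0,0.2],[0,0,0,0,0,0,1],[0,0,0,0,0,0,1],[0,0,0,0,0,0,1],[0,0,0,0,0,0,1]]' 15
python3 - <<'E'
from h import *
print(lidangle(),get_state()['tool_pos'],get_state()['contact_force'])
for a in (1.343,1.25,1.15,1.05,.95,.85): both(handle_at(a),YAW)
E
```

```text
clock: 47.62
tool_pos: [0.653, -0.1292, 0.3296]
orientation: [-1.188, 1.565, -2.949]
contact_force: [0.0, -0.7, -0.2]
gripper_width: 0.037
clock: 48.03
tool_pos: [0.6549, -0.1283, 0.3344]
orientation: [0.534, 1.567, -1.225]
contact_force: [-4.5, 1.0, 2.4]
gripper_width: 0.0125
(np.float64(1.3435448309072473), np.float64(0.25816873414494995), array([-0.0542133 ,  0.00059483,  0.25241239])) [ 0.65486824 -0.1282923   0.33441245] [-4.47981831  1.01392565  2.35816739]
shift [0.0077, 0.0013, 0.0014] turn [0.0001, 0.0011, -0.0006] rows>= 1 t 48.03
shift [0.0228, -0.0561, 0.0013] turn [0.0001, 0.0011, -0.0006] rows>= 1 t 48.03
shift [0.0448, -0.1159, 0.0012] turn [0.0001, 0.0011, -0.0006] rows>= 2 t 48.03
shift [0.0727, -0.1732, 0.0011] turn [0.0001, 0.0011, -0.0006] rows>= 2 t 48.03
shift [0.1062, -0.2274, 0.001] turn [0.0001, 0.0011, -0.0006] rows>= 3 t 48.03
shift [0.1449, -0.278, 0.0009] turn [0.0001, 0.0011, -0.0006] rows>= 4 t 48.03
```

```bash
python3 -m handwheel '[[0.0065,-0.027,0,0,0,0,1],[0.015,-0.057,0,0,0,0,1],[0.025,-0.087,0,0,0,0,1],[0.037,-0.117,0,0,0,0,1],[0.050,-0.146,0,0,0,0,1]]' 15
python3 - <<'E'
from h import *
print(lidangle(),get_state()['contact_force'])
for a in (1.1,1.0,.9,.8,.7): both(handle_at(a),YAW)
E
```

```text
clock: 48.45
tool_pos: [0.5983, -0.117, 0.315]
orientation: [1.169, 1.564, -0.589]
contact_force: [2.8, 1.2, 3.5]
gripper_width: 0.0112
(np.float64(1.1072282834188936), np.float64(0.25846982797550533), array([-0.11193252,  0.00108795,  0.23297588])) [2.81715688 1.22566071 3.47744131]
shift [0.0098, -0.0006, 0.0026] turn [0.0002, 0.0008, -0.002] rows>= 1 t 48.45
shift [0.0403, -0.0566, 0.0025] turn [0.0002, 0.0008, -0.002] rows>= 1 t 48.45
shift [0.0762, -0.1092, 0.0024] turn [0.0002, 0.0008, -0.002] rows>= 2 t 48.45
shift [0.1172, -0.158, 0.0023] turn [0.0002, 0.0008, -0.002] rows>= 2 t 48.45
shift [0.1629, -0.2025, 0.0021] turn [0.0002, 0.0008, -0.002] rows>= 3 t 48.45
```

```bash
python3 -m handwheel '[[0.015,-0.029,0,0,0,0,1],[0.031,-0.056,0,0,0,0,1],[0.049,-0.083,0,0,0,0,1],[0.067,-0.109,0,0,0,0,1],[0.087,-0.134,0,0,0,0,1]]' 15
python3 - <<'E'
from h import *
print(lidangle(),get_state()['contact_force'])
for a in (.85,.8,.75,.7,.65,.6): both(handle_at(a),YAW)
E
```

```text
clock: 48.87
tool_pos: [0.5456, -0.1067, 0.2797]
orientation: [1.268, 1.565, -0.49]
contact_force: [2.0, 3.4, 1.3]
gripper_width: 0.0111
(np.float64(0.8579038305462906), np.float64(0.25791763053011035), array([-0.16560359,  0.00135719,  0.1977295 ])) [2.02665212 3.41479882 1.34788195]
shift [0.0088, 0.0006, 0.0033] turn [0.0002, 0.0005, -0.0017] rows>= 1 t 48.87
shift [0.0299, -0.0232, 0.0033] turn [0.0002, 0.0005, -0.0017] rows>= 1 t 48.87
shift [0.0522, -0.046, 0.0032] turn [0.0002, 0.0005, -0.0017] rows>= 1 t 48.87
shift [0.0756, -0.0677, 0.0032] turn [0.0002, 0.0005, -0.0017] rows>= 1 t 48.87
shift [0.1001, -0.0881, 0.0031] turn [0.0002, 0.0005, -0.0017] rows>= 2 t 48.87
shift [0.1255, -0.1073, 0.0031] turn [0.0002, 0.0005, -0.0017] rows>= 2 t 48.87
```

```bash
python3 -m handwheel '[[0.022,-0.023,0.001,0,0,0,1],[0.044,-0.046,0.002,0,0,0,1],[0.068,-0.068,0.003,0,0,0,1],[0.092,-0.088,0.003,0,0,0,1],[0.118,-0.107,0.003,0,0,0,1]]' 15
python3 - <<'E'
from h import *
print(lidangle(),get_state()['contact_force'])
for a in (.6,.55,.5,.45,.4,.35): both(handle_at(a),YAW)
E
```

```text
clock: 49.28
tool_pos: [0.5034, -0.099, 0.2321]
orientation: [1.659, 1.566, -0.1]
contact_force: [2.3, 5.8, 2.5]
gripper_width: 0.0116
(np.float64(0.6082472451333322), np.float64(0.25695666842132975), array([-0.2085428 ,  0.00092987,  0.15012206])) [2.29361368 5.80719007 2.53950162]
shift [0.0071, 0.0007, 0.0023] turn [0.0002, -0.0001, -0.0014] rows>= 1 t 49.28
shift [0.0335, -0.0171, 0.0023] turn [0.0002, -0.0001, -0.0014] rows>= 1 t 49.28
shift [0.0608, -0.0337, 0.0023] turn [0.0002, -0.0001, -0.0014] rows>= 1 t 49.28
shift [0.0888, -0.0488, 0.0023] turn [0.0002, -0.0001, -0.0014] rows>= 1 t 49.28
shift [0.1176, -0.0625, 0.0023] turn [0.0002, -0.0001, -0.0014] rows>= 2 t 49.28
shift [0.147, -0.0748, 0.0023] turn [0.0002, -0.0001, -0.0014] rows>= 2 t 49.28
```

```bash
python3 -m handwheel '[[0.027,-0.018,0.001,0,0,0,1],[0.054,-0.034,0.002,0,0,0,1],[0.082,-0.049,0.002,0,0,0,1],[0.111,-0.063,0.002,0,0,0,1],[0.140,-0.075,0.002,0,0,0,1]]' 15
python3 - <<'E'
from h import *
print(lidangle(),get_state()['contact_force'])
for a in (.35,.3,.25,.2,.15,.1,0.05,0): both(handle_at(a),YAW)
E
```

```text
clock: 49.7
tool_pos: [0.4738, -0.0942, 0.1757]
orientation: [1.762, 1.567, 0.003]
contact_force: [3.5, 6.4, 1.5]
gripper_width: 0.0112
(np.float64(0.35872971496235706), np.float64(0.25619172026434756), array([-2.38443229e-01,  9.61543632e-05,  9.36964453e-02])) [3.53894839 6.35455999 1.50924964]
shift [0.0063, 0.0006, 0.0003] turn [0.0001, -0.0002, -0.0012] rows>= 1 t 49.7
shift [0.0363, -0.0102, 0.0003] turn [0.0001, -0.0002, -0.0012] rows>= 1 t 49.7
shift [0.0668, -0.0194, 0.0003] turn [0.0001, -0.0002, -0.0012] rows>= 1 t 49.7
shift [0.0977, -0.0272, 0.0003] turn [0.0001, -0.0002, -0.0012] rows>= 1 t 49.7
shift [0.129, -0.0333, 0.0003] turn [0.0001, -0.0002, -0.0012] rows>= 2 t 49.7
shift [0.1605, -0.0379, 0.0004] turn [0.0001, -0.0002, -0.0012] rows>= 2 t 49.7
shift [0.1922, -0.0409, 0.0004] turn [0.0001, -0.0002, -0.0012] rows>= 2 t 49.7
shift [0.2241, -0.0423, 0.0004] turn [0.0001, -0.0002, -0.0012] rows>= 3 t 49.7
```

```bash
python3 -m handwheel '[[0.030,-0.011,0,0,0,0,1],[0.061,-0.020,0,0,0,0,1],[0.092,-0.028,0,0,0,0,1],[0.123,-0.034,0,0,0,0,1],[0.15,-0.038,0,0,0,0,1]]' 15
python3 - <<'E'
from h import *
print(lidangle(),get_state()['contact_force'])
for a in (.1,0.05,0): both(handle_at(a),YAW)
E
```

```text
clock: 50.12
tool_pos: [0.459, -0.0922, 0.1154]
orientation: [1.495, 1.567, -0.264]
contact_force: [3.3, 5.5, 1.7]
gripper_width: 0.0119
(np.float64(0.11547331444065384), np.float64(0.25555741888320815), array([-0.25336245, -0.00062395,  0.03342246])) [3.26607259 5.4776952  1.69670263]
shift [0.01, -0.0, -0.0016] turn [-0.0001, 0.0001, -0.0012] rows>= 1 t 50.12
shift [0.0417, -0.003, -0.0016] turn [-0.0001, 0.0001, -0.0012] rows>= 1 t 50.12
shift [0.0735, -0.0044, -0.0016] turn [-0.0001, 0.0001, -0.0012] rows>= 1 t 50.12
```

```bash
python3 -m handwheel '[[0.02,-0.002,0,0,0,0,1],[0.04,-0.003,0,0,0,0,1],[0.056,-0.004,0,0,0,0,1],[0.068,-0.004,0,0,0,0,1],[0.068,-0.004,0,0,0,0,1]]' 15
python3 - <<'E'
from h import *
print(lidangle(),get_state()['contact_force'])
E
```

```text
clock: 50.53
tool_pos: [0.4571, -0.0921, 0.088]
orientation: [1.285, 1.568, -0.474]
contact_force: [3.2, 4.3, -3.3]
gripper_width: 0.0112
(np.float64(0.007958874891944304), np.float64(0.2552936012947626), array([-0.25522225, -0.00093965,  0.00603556])) [ 3.15478391  4.31478316 -3.29922202]
```

```bash
python3 -m handwheel '[[0.004,0,0,0,0,0,1],[0.006,0,0,0,0,0,1],[0.006,0,0,0,0,0,1]]' 15
python3 - <<'E'
from h import *
print(lidangle(),get_state()['contact_force'])
E
```

```text
clock: 50.78
tool_pos: [0.4572, -0.0922, 0.0877]
orientation: [0.994, 1.569, -0.765]
contact_force: [-4.6, 7.1, 13.9]
gripper_width: 0.011
(np.float64(0.006697756962407871), np.float64(0.2552299947065954), array([-0.25516606, -0.00098554,  0.00571227])) [-4.64651505  7.08667685 13.90932451]
```

The lid is on its stop: 14 N with no further motion. I'll release carefully (limited opening) and lift off.

```bash
python3 -m handwheel '[[0,0,0,0,0,0,0.5],[0,0,0,0,0,0,0.5],[0,0,0,0,0,0,0.5],[0,0,0,0,0,0,0.5],[-0.03,0,0,0,0,0,0.5]]' 15; python3 -m handwheel '[[-0.08,0,0,0,0,0,0.5],[-0.18,0,0,0,0,0,0.5],[-0.28,0,0,0,0,0,0.5],[-0.36,-0.05,0,0,0,0,0.5],[-0.36,-0.05,0,0,0,0,0.5]]'; python3 -m handwheel '[[0,0,0,0,0,0,0.5],[0,0,0,0,0,0,0.5]]'
python3 - <<'E'
from h import *
s,d=grab('wrist','w50.png'); print(s['tool_pos'],s['gripper_width'],s['contact_force'])
for a in (0,.04,.1):
    c,t=np.cos(a),np.sin(a); print(a,[wproj(d,s,case2w([-.255*c+.004*t,y,.255*t+.004*c])).round(1).tolist() for y in (.051,-.051)],wproj(d,s,case2w([-.22*c+.008*t,.09,.22*t+.008*c])).round(1))
s,d=grab('side','s10.png'); crop(d,250,90,200,150,4,'s10c.png')
s,d=grab('scene','s11.png')
E
```

```text
clock: 51.2
tool_pos: [0.4546, -0.0925, 0.0956]
orientation: [-1.079, 1.567, -2.839]
contact_force: [-0.5, -0.2, -0.3]
gripper_width: 0.0228
clock: 51.62
tool_pos: [0.4386, -0.0902, 0.2492]
orientation: [1.075, 1.556, -0.684]
contact_force: [0.6, -0.6, 0.6]
gripper_width: 0.0231
clock: 51.78
tool_pos: [0.4363, -0.0889, 0.2407]
orientation: [-0.025, 1.568, -1.784]
contact_force: [-0.1, -0.3, -0.5]
gripper_width: 0.023
[ 0.43633098 -0.08886884  0.24069191] 0.02301810465222905 [-0.10183778 -0.25788723 -0.53862443]
0 [[[340.3, 138.5]], [[338.5, 230.1]]] [[376.7  98.8]]
0.04 [[[341.3, 139.3]], [[339.4, 233.6]]] [[379.   98.3]]
0.1 [[[343.9, 140.6]], [[341.6, 239.4]]] [[383.4  97.5]]
```

View pics/w50.png

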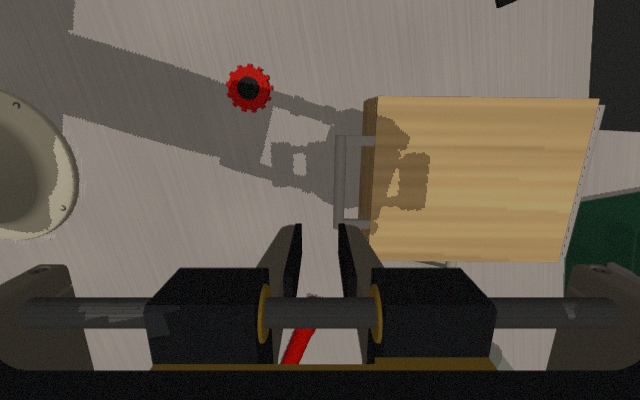

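View pics/s10c.png

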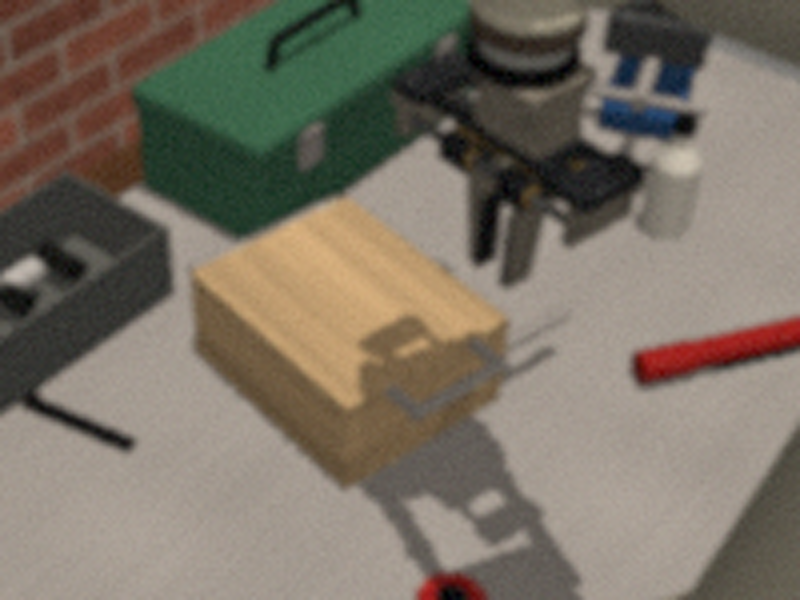

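View pics/s11.png

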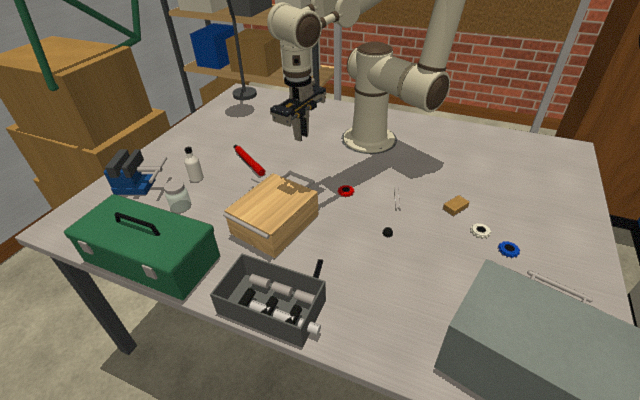

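The lid is shut: the bar ends at rows 136 and 228 fit angle 0, with a small uniform offset. Every bystander is where it was at the start and the robot is clear. Handing in.

```bash
python3 -c "
from cell import ctrl
print(ctrl.sign_off())"
```

```text
the job is handed in; nothing more can be done
None
```

I raised the lid and locked the stay. I then stacked all three dark sprockets on the pad with one separator between each pair, broke the knee forward, and lowered the lid shut at about 0.6 rad/s. I handed in at about 52 s; `sign_off()` returned no verdict.

**Last checks:**
- **Stay:** the knee matched a reading of about 2.85 when locked. It still showed about 2.83 after the stack was complete, just before I unlocked it.
- **Stack:** each part sat within 1–3 px (a few mm) of the pad's centre when placed. I could not see the stack again once the lid was shut.
- **Lid:** it sits on its stop. The wrist force rose to 14 N with no further movement, and the handle in the image fits an angle of 0 to within about 2 px.
- **Counter:** in the last scene picture the bystanders and the red, white and blue look-alikes are in their starting places by eye. The robot is clear of everything.

**What went wrong on the way:**
- One sprocket was found about 37 mm from where I first measured it. I took this to be the announced knock and re-measured it.
- My first grip on that sprocket missed, and on the retry the opening finger tipped it on edge. I pushed it flat again and then picked it up normally.
- The hinge position from the room cameras was about 6 mm off the wrist camera's in y. I used the wrist camera's value, then shifted the pad target about 4 mm after checking against the pad and posts.

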